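Trip test of the bench power box

ROBOT

A 6-joint arm with a two-finger parallel gripper is mounted at the origin on the work surface. World frame = base frame: x ahead of the robot, y to its left, z up, the work surface at z = 0. Lengths are in m, angles in rad, forces in N, time in s.
With the tool pointing down it reaches from about 0.3 to 0.875 m from the base axis. Payload 6.4 kg.
Tool frame: the origin (TCP) lies at the very end of the fingers, on their centre line; the grasp point (between the pads) lies tcp_to_grasp behind it (tcp_to_grasp is the distance from the TCP to the grasp point, in m); z points along the fingers, y is the direction in which the jaws open and shut (so a half turn about z gives the same grasp; the last joint's range is limited). The gripper opens to 85 mm and grips with 20 to 120 N. Pads are 22 mm wide; open, the fingers measure 114 mm over their backs; the gripper's body (76 mm by 85 mm) begins 54 mm behind the grasp point. The pads swing forward as they close: fully open they stand 13 mm farther back than shut.
Start: joints at [0.946, 0.181, 1.607, -0, 1.354, -0.206], TCP at [0.234, 0.525, 0.204] pointing down, gripper open.
Joint ranges: [-2.99, 2.99], [-0.89, 2.07], [0.3, 2.58], [-1.14, 4.28], [0, 2.63], [-3.12, 3.12]. Speed limits (rad/s): [2.57, 2.57, 3.01, 3.14, 3.14, 3.14].

INTERFACE

Orientations are given as a unit quaternion [w, x, y, z].
In Python, from bench import get_obs, camera, hand_in, tcp_to_grasp gives the robot as it stands.
- The arm moves only by the shell command python3 -m inch 'ROWS' [OPENING]. ROWS is JSON, a list of rows, each an object with "delta_pos": the shift along the tool's x, y, z in cm, a list of three; "rotation": the turn, a rotation vector about the tool's x, y, z in rad, a list of three. In form: [{"delta_pos": [x, y, z], "rotation": [rx, ry, rz]}, ...]. A call has 1 to 10 rows; each row shifts and turns the commanded pose from where the row before left it, along the tool's axes as they then stand; what a row does not reach is not made up. A row lasts 1/10 s, in which the tool goes at most 50 mm and 8.59 degrees, less where a joint would pass 70% of its speed; a pose out of reach is approached as far as the arm can. A call is refused whole if a number of a shift passes 5 or a number of a turn 0.15, either way. A call with a gripper value outside its range is refused whole. OPENING is the finger opening in cm, from 0 to 8.54, set as the call begins (- or left out, the last holds). The fingers move at their own pace and stop on an object; the grip force is fixed at half the most. Time passes only in rows, so rows that do not move let the fingers close. It gives the time, the measured TCP pose, the force and the opening at its end, in the units of the state.
- get_obs(): the state, without advancing time (a new reading comes with each control period).
- camera(name): name is "side" or "top" or "wrist"; returns a dict with "color" (420x560x3 uint8, red, green, blue), "vfov" (degrees; the focal length in pixels is half the picture's height over the tangent of half this angle, whatever the lens; pixels are square), "cx", "cy" (the principal point, pixels), "eye" and "orientation" of the camera in the world; the wrist camera has in their place "T_tool_cam" (4x4, takes a point from camera to tool coordinates, whose origin is the TCP and whose axes are the flange's). Camera axes: x right, y down, z forward; pixel columns grow to the right and rows downward; lengths in m; the calibration is good to about 2 mm. A picture is of the moment at which its call begins: read the wrist's pose just before it. There is no depth.
- hand_in(): hands the job in, once; it reports no verdict.
The state is a dict: "time_s": time; "q": joint angles; "dq": joint speeds; "joint_efforts": joint torques, N m; "eef_pos": TCP position; "eef_rot": TCP orientation; "wrist_force": force on the tool from outside, world axes, zero at the start; "torque": the same for the moment, N m; "opening": opening from 0.0 (shut) to 1.0 (fully open).
Only numpy, scipy, OpenCV 4.12 (cv2) and the standard library are available. Lean on these libraries where they do the work, as an engineer would, in place of code of your own. Each camera call takes 0.05 s, during which the arm holds its last target.

TASK

Do the trip test on the bench power box: first clear the metal offcuts off its clear cover into the green bin, then lever the cover open by its yellow lip with the thin pry blade. Press the green test button so that the red lever drops, lift the lever fully back up, and shut the cover completely. Finish with the blade lying on its black mat, and do not disturb the paste tin, the grinder or the tape measure.

Things in the scene. Friction and masses are not known exactly. Their poses are not given: they have to be found in the camera images.
- power_box: Fixed grey bench power box, 250 (x) x 215 (y) x 50 mm high (deck 50 mm above the table); origin at the centre of its underside; z up; at yaw 0 its axes are the world's. Blue sockets on its x ends. A clear hood, the cover, 200 (x) x 160 (y) mm, is centred on it; roof 116 mm above the table when shut. Under it: green button at x -35, y +1 mm; red lever, pivot at x +40, y +15 mm.
- cover (a joint): Angle of the clear hood about its hinge (rad): 0 shut, 1.85 fully open (stop). Hinge line along box x at box y = +80 mm, 56 mm above the table; the free side is box -y and swings up and over towards box +y. Walls and roof 4 mm; a stiff hinge holds it at any angle (about 2 N at the lip to raise it, less to push it shut).
- cover_lip (a point): Middle of the underside of the cover's yellow lip, a ledge 200 mm long (box x), 16 mm wide, 5 mm thick along the free (-y) side. Shut: at box y = -86 mm, 62 mm above the table, outer edge at box y = -94 mm; below the lip and the -y wall an open slot 12 mm high above the deck takes the blade. The deck runs out to box y = -107.5 mm.
- cover_top (a point): Centre of the outer face of the cover's roof (moves with the cover): in the closed cover 80 mm from the hinge line in -y and 60 mm above it.
- cover_hinge (a point): Middle of the cover's hinge line (box x = 0, y = +80 mm, 56 mm above the table).
- test (a joint): Travel of the green round test button (m): 0 out, 0.008 fully in. Cap 26 mm across. Springs back; fully in takes 4 N. Pressing it past about 5 mm tips the raised lever over, which then falls by itself.
- test_top (a point): Centre of the button's top, 20 mm above the deck (70 mm above the table) when out; press straight down.
- lever (a joint): Angle of the red trip lever (rad): 0 up (set, leaning 0.22 rad towards box +y against its stop), 1.5 dropped (lying towards box -y against its stop). Pivot axis along box x. Weighs 60 g; it stays up below about 0.22 and falls by itself above.
- lever_pivot (a point): Lever pivot, 10 mm above the deck.
- lever_grip (a point): Centre of the lever's red handle, 34 mm from the pivot. The handle is 20 mm wide along box x, 10 mm thick and 22 mm long along the lever; dropped, it is about 20 mm above the deck; up, 43 mm above it. Free space of 40 mm beside it on either side in box x.
- blade: Loose flat pry blade (thin tool): orange handle 100 x 22 x 20 mm and steel blade 80 mm long, 22 mm wide, 3 mm thick. Origin on the underside where handle meets blade; own x points along the blade to the tip, z up. Handle from x = -100 to 0; the blade lies at half the handle's height (z = 10 mm). About 85 g, balance point near x = -22 mm.
- blade_tip (a point): Middle of the blade's tip (x = +80, z = 10 mm in its frame).
- blade_grip (a point): Point in the handle 20 mm behind the blade, half-way up: grip here across the 22 mm width.
- mat: Fixed black rubber mat where the blade belongs, 300 (own x) x 150 (own y) x 4 mm; origin at the centre of its underside.
- bin: Fixed green open-topped offcut bin, 150 (own x) x 190 (own y) x 55 mm high, walls and floor 4 mm; origin at the centre of its underside.
- offcut_bar: Loose bare-steel square-bar offcut 18 (own x) x 42 (own y) x 18 mm high; origin at the centre of its underside. Lies on the shut cover at the start; may be absent.
- offcut_flat: Loose copper-coloured flat-bar offcut 26 (own x) x 42 (own y) x 14 mm high; origin at the centre of its underside. Lies on the cover; may be absent.
- offcut_tube: Loose red square-tube offcut 22 (own x) x 42 (own y) x 22 mm high; origin at the centre of its underside. Lies on the cover; may be absent.
- offcut_channel: Loose yellow U-channel offcut 24 (own x) x 42 (own y) x 16 mm high, open side up; origin at the centre of its underside. Lies on the cover; may be absent.
- paste_tin: Bystander: low tin with a red band, 64 mm across, 75 mm high; leave alone. Origin under its centre.
- grinder: Bystander: blue angle grinder lying along y, about 290 mm long, 65 mm high; leave alone.
- tape_measure: Bystander: yellow tape measure 65 x 35 x 60 mm high; leave alone. Origin under its centre.

How it is judged:
On the way, in this order (a step that is already met when the one before it is completed fails the run):
1. all the offcuts present are in the green bin (x of offcut_bar in the frame of bin between -0.07 and 0.07 m and y of offcut_bar in the frame of bin between -0.09 and 0.09 m and height (world z) of each of offcut_bar, offcut_flat, offcut_tube, offcut_channel below 0.05 m and x of offcut_flat in the frame of bin between -0.07 and 0.07 m and y of offcut_flat in the frame of bin between -0.09 and 0.09 m and x of offcut_tube in the frame of bin between -0.07 and 0.07 m and y of offcut_tube in the frame of bin between -0.09 and 0.09 m and x of offcut_channel in the frame of bin between -0.07 and 0.07 m and y of offcut_channel in the frame of bin between -0.09 and 0.09 m), for 0.2 s.
2. the cover is raised by the blade (over 0.25 rad, blade touching it) (value of joint cover above 0.25 rad and contact force between blade and cover above 0.2 N), for 0.05 s.
3. the test button is pressed and tips the lever over (button in more than 4 mm while the lever passes from 0.2 to 1.1 rad) (value of joint test above 0.004 m and value of joint lever between 0.2 and 1.1 rad).
4. the lever has dropped (over 1.3 rad) (value of joint lever above 1.3 rad), for 0.1 s.
5. the lever is back up (under 0.1 rad) (value of joint lever below 0.1 rad), for 0.3 s.
At the end, for the whole second after the job is handed in: All offcuts present lie in the green bin; the cover is shut (under 0.05 rad); the lever is up (under 0.1 rad); the blade lies at rest with its origin (where the handle meets the blade) over the mat, less than 30 mm above the table (all of step 1 and value of joint cover below 0.05 rad and value of joint lever below 0.1 rad and x of blade in the frame of mat between -0.15 and 0.15 m and y of blade in the frame of mat between -0.075 and 0.075 m and height (world z) of blade below 0.03 m and linear speed of each of blade, offcut_bar, offcut_flat, offcut_tube, offcut_channel below 0.05 m/s); the robot touches nothing.
It fails at once if a bystander (paste tin, grinder, tape measure) is moved more than 30 mm (distance of any of paste_tin, grinder, tape_measure from where it was at the start of the episode above 0.03 m).
Of offcut_bar, offcut_flat, offcut_tube, offcut_channel only 2 to 4 are there at a start; the rules pass over those that are not, and their reading is None.
At some moment in a run one of blade, offcut_bar, offcut_flat, offcut_tube, offcut_channel may be knocked a few centimetres aside while the robot is not near it.
It also fails if it takes over 210 s, if anything falls off the work surface, if the arm or the gripper's body presses on something with over 40 N, if the wrist force passes 120 N, or if a joint passes its speed limit or range.

## Working session

There is one attempt and no reset: what is moved stays moved. The work goes in short steps, Python scripts to look and compute and a shell command to move; the robot and the scene stay as the last step left them, time stands still between calls to the robot, and variables do not carry over. Pictures are saved under pics/ and viewed, and the job is handed in when it is done.

```bash
ls; mkdir -p pics
cat > h.py <<'E'
import numpy as np, cv2, json
from bench import get_obs, camera, tcp_to_grasp
from scipy.spatial.transform import Rotation as R
def qR(q): return R.from_quat([q[1],q[2],q[3],q[0]]).as_matrix()
def shot(name,fn):
    o=get_obs(); c=camera(name)
    cv2.imwrite('pics/'+fn+'.png',c['color'][:,:,::-1])
    h,w=c['color'].shape[:2]; f=h/2/np.tan(np.radians(c['vfov'])/2)
    if name=='wrist':
        T=np.array(c['T_tool_cam']); Rt=qR(o['eef_rot']); p=np.array(o['eef_pos'])
        Rc=Rt@T[:3,:3]; e=Rt@T[:3,3]+p
    else:
        Rc=qR(c['orientation']); e=np.array(c['eye'])
    d=dict(f=f,cx=c['cx'],cy=c['cy'],R=Rc.tolist(),e=e.tolist())
    json.dump(d,open('pics/'+fn+'.json','w')); return c['color']
def cal(fn): return json.load(open('pics/'+fn+'.json'))
def ray(fn,u,v):
    d=cal(fn); r=np.array(d['R'])@np.array([(u-d['cx'])/d['f'],(v-d['cy'])/d['f'],1.]); return np.array(d['e']),r
def onz(fn,u,v,z):
    e,r=ray(fn,u,v); return e+r*(z-e[2])/r[2]
def proj(fn,p):
    d=cal(fn); c=np.array(d['R']).T@(np.array(p)-np.array(d['e'])); return c[:2]/c[2]*d['f']+[d['cx'],d['cy']]
def goto(p,yaw=None):
    "print the tool-frame shift (cm) to p and rz turn to yaw of tool y axis (tool down)"
    o=get_obs(); Rt=qR(o['eef_rot']); d=Rt.T@(np.array(p)-o['eef_pos'])*100
    print('shift cm',d.round(2))
def st():
    o=get_obs(); Rt=qR(o['eef_rot'])
    print('t',round(o['time_s'],2),'p',np.round(o['eef_pos'],4),'x',Rt[:,0].round(3),'y',Rt[:,1].round(3),'z',Rt[:,2].round(3),'F',np.round(o['wrist_force'],1),'op',round(o['opening'],3),'q',np.round(o['q'],2))
E
python3 - <<'E'
from h import *
print(tcp_to_grasp); st()
for n in ['side','top','wrist']:
    shot(n,n+'0'); print(n,cal(n+'0'))
E
```

```text
pics
0.0187
t 0.0 p [0.2334 0.5248 0.2027] x [-0.914  0.407  0.   ] y [ 0.407  0.914 -0.002] z [-0.001 -0.001 -1.   ] F [-0.9  0.2 -0.4] op 0.997 q [ 0.95  0.18  1.61 -0.    1.35 -0.21]
side {'f': 486.4482322138712, 'cx': 280.43388870940436, 'cy': 210.07583158250551, 'R': [[-0.9030841165090847, -0.32403062586114, 0.281856757969441], [-0.4294354886021781, 0.6738089060170679, -0.6013041820086495], [0.0049233766882770535, -0.6640675505369318, -0.7476563707251248]], 'e': [0.16103390815213836, 0.8251387594166014, 1.0975527372041036]}
top {'f': 432.3031975237247, 'cx': 278.8565505017723, 'cy': 210.54394943149236, 'R': [[-0.020587352821733847, -0.9917165697094609, 0.12678488185700207], [-0.9997700651166118, 0.02118157666963383, 0.0033403153316130738], [-0.005998149758019794, -0.1266869613397091, -0.9919246120678687]], 'e': [0.3957715009590889, 0.015645752095354137, 1.092802581716775]}
wrist {'f': 308.6706029583475, 'cx': 275.3207708211524, 'cy': 207.11417131444816, 'R': [[0.40648248011941757, 0.8714580511243519, 0.27446831964092533], [0.9136570085395741, -0.387150556084138, -0.12387621914741553], [-0.001692365942396599, 0.3011234166488695, -0.9535836742746949]], 'e': [0.16312618432523496, 0.5564046127436701, 0.37298717795060815]}
```

View pics/side0.png

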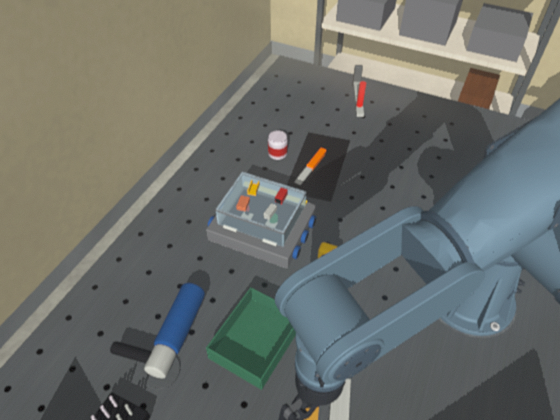

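View pics/top0.png

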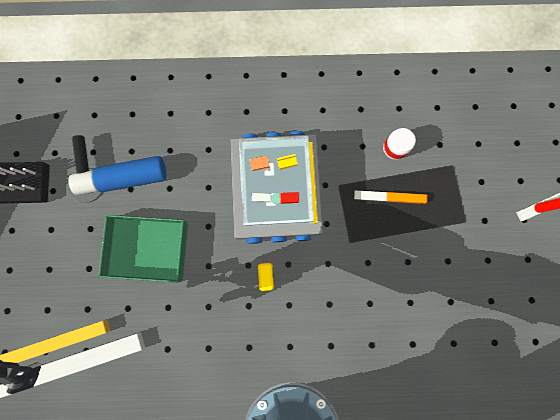

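View pics/wrist0.png

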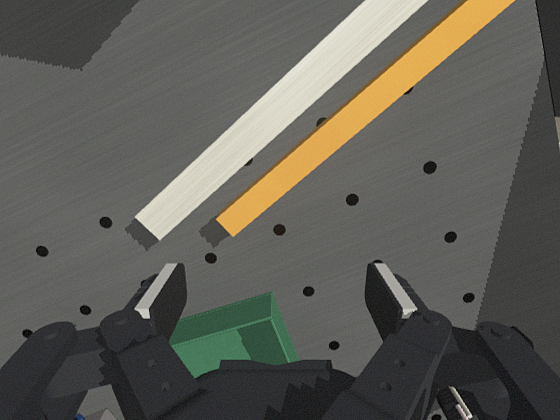

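Run:
```python
from h import *
a=cv2.imread('pics/top0.png')[120:260,215:475]
cv2.imwrite('pics/z1.png',cv2.resize(a,None,fx=3,fy=3,interpolation=cv2.INTER_CUBIC))
b=cv2.imread('pics/side0.png')[120:270,200:350]
cv2.imwrite('pics/z2.png',cv2.resize(b,None,fx=4,fy=4,interpolation=cv2.INTER_CUBIC))
```

```text
(no output)
```

View pics/z1.png

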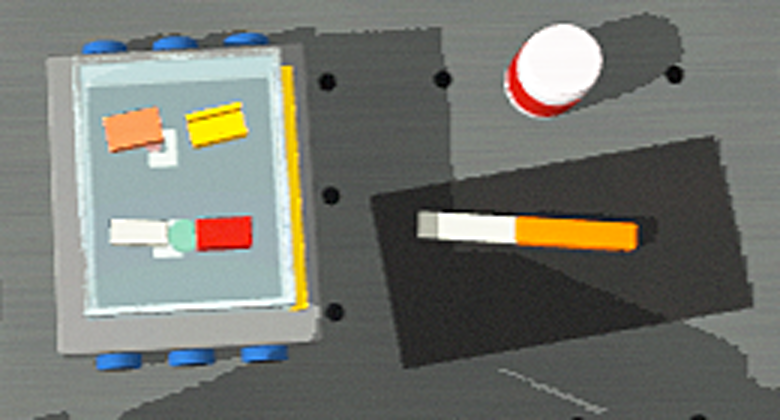

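View pics/z2.png

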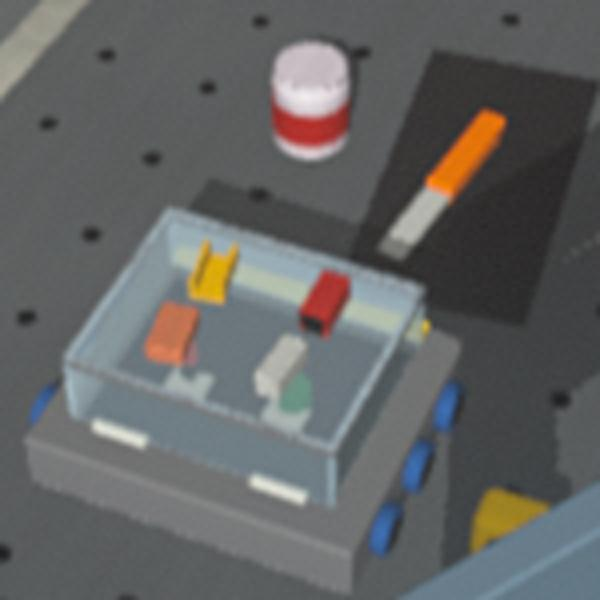

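Run:
```python
from h import *
fn='top0'
def Z(x,y): return 215+(x-1)/3,120+(y-1)/3
for n,x,y,z in [('TL',47,58,.05),('TR',303,43,.05),('BR',321,342,.05),('BL',58,354,.05),('rTL',75,58,.116),('rTR',280,48,.116),('rBR',298,305,.116),('rBL',86,314,.116),('lipT',288,67,.067),('lipB',303,308,.067),
 ('blT',425,224,.013),('hEnd',637,235,.02),('hJ',515,229,.02),('mTL',370,197,.004),('mTR',716,137,.004),('mBR',753,305,.004),('mBL',404,368,.004)]:
    print(n,onz(fn,*Z(x,y),z).round(4))
im=cv2.imread('pics/top0.png'); hsv=cv2.cvtColor(im,cv2.COLOR_BGR2HSV)
roi=np.zeros(im.shape[:2],np.uint8); roi[145:212,243:308]=1
def m(lo,hi): return (cv2.inRange(hsv,lo,hi)*roi)
M={'flat':(m((3,80,120),(15,255,255)),.130),'chan':(m((22,150,120),(32,255,255)),.132),'tube':(m((0,150,100),(2,255,255))|m((175,150,100),(180,255,255)),.138),'bar':(m((0,0,190),(60,45,255)),.134)}
for k,(k_m,z) in M.items():
    cs,_=cv2.findContours(k_m,cv2.RETR_EXTERNAL,cv2.CHAIN_APPROX_NONE)
    for c in cs:
        if cv2.contourArea(c)<60: continue
        r=cv2.minAreaRect(c); b=cv2.boxPoints(r)
        P=[onz(fn,u,v,z) for u,v in b]
        e=[P[1]-P[0],P[2]-P[1]]; L=[np.linalg.norm(x) for x in e]; l=e[int(np.argmax(L))]
        print(k,r[0],np.mean(P,0).round(4),np.round(L,3),'long dir deg',np.degrees(np.arctan2(l[1],l[0])).round(1))
# bin
g=cv2.inRange(hsv,(60,60,30),(85,255,255)); g[:, :90]=0; g[:,200:]=0
cs,_=cv2.findContours(g,cv2.RETR_EXTERNAL,cv2.CHAIN_APPROX_NONE); c=max(cs,key=cv2.contourArea); r=cv2.minAreaRect(c)
for u,v in cv2.boxPoints(r): print('bin',(u,v),onz(fn,u,v,.055).round(3))
```

```text
TL [0.7109 0.1361 0.05  ]
TR [ 0.719  -0.0763  0.05  ]
BR [ 0.4706 -0.083   0.05  ]
BL [0.4654 0.1288 0.05  ]
rTL [0.6905 0.1067 0.116 ]
rTR [ 0.6949 -0.0525  0.116 ]
rBR [ 0.4942 -0.0603  0.116 ]
rBL [0.4908 0.1002 0.116 ]
lipT [ 0.6938 -0.062   0.067 ]
lipB [ 0.4967 -0.068   0.067 ]
blT [ 0.5709 -0.1773  0.013 ]
hEnd [ 0.5566 -0.3525  0.02  ]
hJ [ 0.5639 -0.2511  0.02  ]
mTL [ 0.5967 -0.1332  0.004 ]
mTR [ 0.6424 -0.4309  0.004 ]
mBR [ 0.4974 -0.4516  0.004 ]
mBL [ 0.4506 -0.1561  0.004 ]
flat (287.0, 197.5) [ 5.481e-01 -1.000e-04  1.300e-01] [0.032 0.021] long dir deg -91.2
flat (258.90386962890625, 163.01922607421875) [0.6289 0.0621 0.13  ] [0.043 0.029] long dir deg -79.7
chan (286.61767578125, 161.47059631347656) [ 0.6307 -0.0011  0.132 ] [0.041 0.026] long dir deg -76.9
tube (289.0, 197.0) [ 0.5479 -0.0044  0.138 ] [0.04  0.023] long dir deg -91.2
bar (263.0899658203125, 197.86997985839844) [0.5478 0.0537 0.134 ] [0.022 0.053] long dir deg -99.5
bin (np.float32(97.814156), np.float32(276.78763)) [0.379 0.453 0.055]
bin (np.float32(101.99116), np.float32(214.13277)) [0.529 0.448 0.055]
bin (np.float32(187.54425), np.float32(219.8363)) [0.51  0.24  0.055]
bin (np.float32(183.36725), np.float32(282.49115)) [0.361 0.249 0.055]
```

```bash
python3 -m inch '[{"delta_pos":[0,0,0],"rotation":[0,0,0.144]},{"delta_pos":[0,0,0],"rotation":[0,0,0.144]},{"delta_pos":[0,0,0],"rotation":[0,0,0.144]},{"delta_pos":[0,0,0],"rotation":[0,0,0.144]},{"delta_pos":[0,0,0],"rotation":[0,0,0.144]},{"delta_pos":[0,0,0],"rotation":[0,0,0.144]},{"delta_pos":[0,0,0],"rotation":[0,0,0.144]},{"delta_pos":[0,0,0],"rotation":[0,0,0.144]}]' 8.5; python3 -m inch '[{"delta_pos":[-4.5,3,0],"rotation":[0,0,0]},{"delta_pos":[-4.5,3.5,0],"rotation":[0,0,0]},{"delta_pos":[-4.5,3.5,0],"rotation":[0,0,0]},{"delta_pos":[-4.5,3.5,0],"rotation":[0,0,0]},{"delta_pos":[-4.5,3.5,0],"rotation":[0,0,0]},{"delta_pos":[-4.5,3.5,0],"rotation":[0,0,0]},{"delta_pos":[-4.5,3.5,0],"rotation":[0,0,0]},{"delta_pos":[-4.5,3.5,0],"rotation":[0,0,0]},{"delta_pos":[-4.5,3.5,0],"rotation":[0,0,0]},{"delta_pos":[-4.5,4,0],"rotation":[0,0,0]}]'
python3 - <<'E'
from h import *
shot('wrist','w1'); st()
E
```

```text
time_s: 0.95
eef_pos: [0.2337, 0.5251, 0.2032]
eef_rot: [0.0, 0.709, 0.705, -0.0]
wrist_force: [-0.5, 0.3, 0.2]
opening: 0.996
time_s: 1.95
eef_pos: [0.541, 0.1287, 0.2035]
eef_rot: [-0.0, 0.707, 0.707, -0.0]
wrist_force: [-0.3, 0.9, -0.9]
opening: 0.994
t 2.0 p [0.5459 0.1227 0.2036] x [ 0.005  1.    -0.004] y [ 1.    -0.005  0.004] z [ 0.003 -0.004 -1.   ] F [ 1.9 -6.1  1.1] op 0.997 q [ 0.01  0.14  1.65 -0.    1.35  0.02]
```

View pics/w1.png

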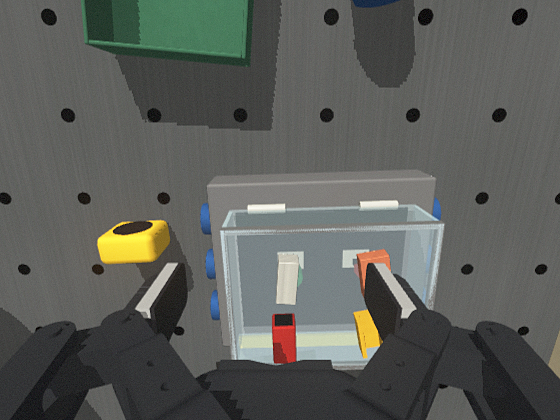

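```bash
python3 -m inch '[{"delta_pos":[0,0,0],"rotation":[0,0,0]},{"delta_pos":[0,0,0],"rotation":[0,0,0]}]' 4.6
python3 - <<'E'
from h import *
shot('wrist','w2'); st()
im=cv2.imread('pics/w2.png'); cv2.imwrite('pics/w2z.png',cv2.resize(im[220:400,200:460],None,fx=3,fy=3,interpolation=cv2.INTER_CUBIC))
for n,p in [('flat',(.629,.062,.130)),('chan',(.631,-.001,.132)),('bar',(.548,.058,.134)),('tube',(.548,-.004,.138))]: print(n,((proj('w2',p)-[200,220])*3).round())
E
```

```text
time_s: 2.2
eef_pos: [0.5398, 0.1306, 0.203]
eef_rot: [-0.001, 0.707, 0.707, -0.0]
wrist_force: [-1.0, -0.1, -0.1]
opening: 0.685
t 2.25 p [0.5395 0.1313 0.2031] x [-0.  1.  0.] y [ 1.     0.    -0.001] z [-0.001  0.    -1.   ] F [-0.2  0.6 -0. ] op 0.597 q [0.02 0.14 1.66 0.   1.35 0.02]
flat [527. 182.]
chan [515. 361.]
bar [255. 201.]
tube [253. 383.]
```

View pics/w2z.png

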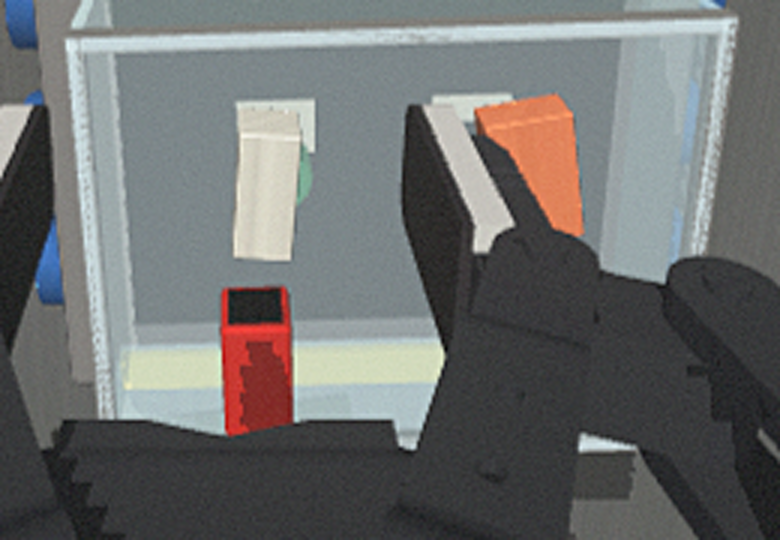

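```bash
python3 -m inch '[{"delta_pos":[-2.5,0.4,0],"rotation":[0,0,0.06]},{"delta_pos":[-2.5,0.5,0],"rotation":[0,0,0]},{"delta_pos":[-2.5,0.5,0],"rotation":[0,0,0]},{"delta_pos":[0,0,2],"rotation":[0,0,0]},{"delta_pos":[0,0,2],"rotation":[0,0,0]},{"delta_pos":[0,0,2],"rotation":[0,0,0]},{"delta_pos":[0,0,0],"rotation":[0,0,0]}]'
python3 - <<'E'
from h import *
shot('wrist','w3'); st(); goto((.5505,.0565,.120))
for n,p in [('bar',(.5505,.0575,.134))]: print(n,proj('w3',p))
E
```

```text
time_s: 2.95
eef_pos: [0.5483, 0.0569, 0.1408]
eef_rot: [-0.002, 0.727, 0.686, -0.002]
wrist_force: [-1.2, 0.5, -0.0]
opening: 0.536
t 3.0 p [0.5496 0.0567 0.1426] x [0.058 0.998 0.   ] y [ 0.998 -0.058 -0.003] z [-0.003  0.    -1.   ] F [-0.3  0.2  0.2] op 0.54 q [-0.11  0.2   1.72  0.    1.23 -0.05]
shift cm [-0.01  0.1   2.25]
bar [279.04709232 238.3894343 ]
```

View pics/w3.png

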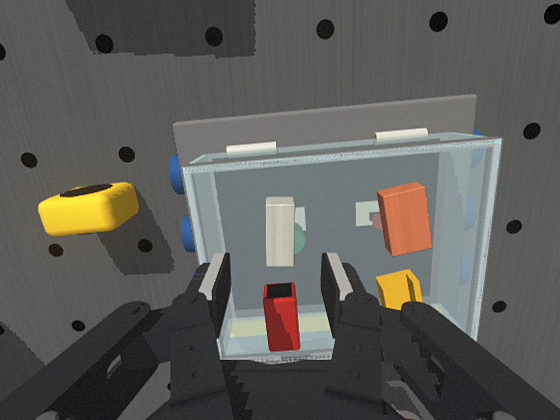

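Run:
```python
from h import *
print(proj('w3',(.5496,.0567,.1426)),proj('w3',(.5496,.0567,.134)),proj('w3',(.5496,.0567,.1613)))
for u,v in [(267,200),(294,198),(294,265),(266,265)]: print(onz('w3',u,v,.134).round(4))
for u,v in [(379,190),(425,183),(431,245),(390,254)]: print('fl',onz('w3',u,v,.130).round(4))
```

```text
[277.70153618 245.44396848] [277.67124301 239.6491601 ] [277.77774243 260.02152881]
[0.5447 0.0827 0.134 ]
[0.5608 0.083  0.134 ]
[0.559  0.0386 0.134 ]
[0.5412 0.0396 0.134 ]
fl [0.6123 0.084  0.13  ]
fl [0.6396 0.0868 0.13  ]
fl [0.6469 0.0459 0.13  ]
fl [0.6212 0.0409 0.13  ]
```

```bash
python3 -m inch '[{"delta_pos":[0.2,0.15,1.1],"rotation":[0,0,0]},{"delta_pos":[0,0,1.1],"rotation":[0,0,0]},{"delta_pos":[0,0,0],"rotation":[0,0,0]}]';  python3 -m inch '[{"delta_pos":[0,0,0],"rotation":[0,0,0]},{"delta_pos":[0,0,0],"rotation":[0,0,0]},{"delta_pos":[0,0,0],"rotation":[0,0,0]},{"delta_pos":[0,0,0],"rotation":[0,0,0]},{"delta_pos":[0,0,0],"rotation":[0,0,0]}]' 0; python3 -m inch '[{"delta_pos":[0,0,-2],"rotation":[0,0,0]},{"delta_pos":[0,0,-2],"rotation":[0,0,0]},{"delta_pos":[0,0,-2],"rotation":[0,0,0]},{"delta_pos":[0,0,0],"rotation":[0,0,0]}]'
python3 - <<'E'
from h import *
shot('wrist','w4'); st(); goto((.43,.335,.17))
E
```

```text
time_s: 3.3
eef_pos: [0.5519, 0.0575, 0.1201]
eef_rot: [-0.001, 0.728, 0.686, -0.001]
wrist_force: [-0.6, 0.0, -0.4]
opening: 0.54
time_s: 3.8
eef_pos: [0.5531, 0.0569, 0.1218]
eef_rot: [0.0, 0.728, 0.686, 0.0]
wrist_force: [-0.3, 0.1, 0.1]
opening: 0.003
time_s: 4.2
eef_pos: [0.5551, 0.0568, 0.1848]
eef_rot: [0.002, 0.728, 0.686, 0.002]
wrist_force: [0.9, -0.5, 0.7]
opening: -0.0
t 4.25 p [0.5541 0.0569 0.183 ] x [ 0.06   0.998 -0.   ] y [ 0.998 -0.06   0.003] z [ 0.003 -0.    -1.   ] F [-0.4  0.1 -0.7] op 0.003 q [-0.11  0.16  1.68 -0.    1.3  -0.05]
shift cm [ 27.02 -14.06   1.24]
```

View pics/w4.png

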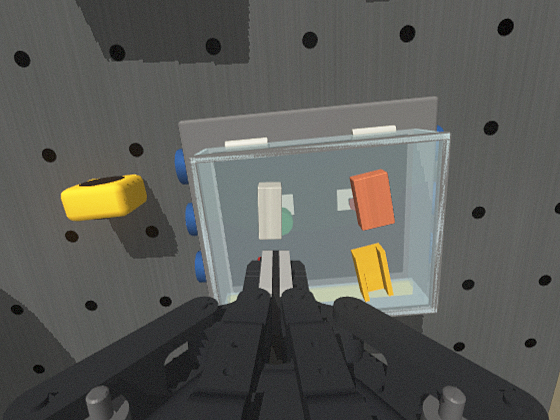

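Run:
```python
from h import *
o=get_obs(); print(proj('w4',o['eef_pos']))
for z in (.07,.1,.116,.134): print(onz('w4',269,211,z).round(4), onz('w3',280,232,z).round(4), onz('top0',260.8,197,z).round(4))
c=camera('wrist'); print(np.round(c['T_tool_cam'],3))
shot('side','s1');b=cv2.imread('pics/s1.png')[120:270,180:330]
cv2.imwrite('pics/z2.png',cv2.resize(b,None,fx=4,fy=4,interpolation=cv2.INTER_CUBIC))
```

```text
[273.80094522 242.63565681]
[0.5486 0.0401 0.07  ] [0.5505 0.0357 0.07  ] [0.5601 0.0617 0.07  ]
[0.5496 0.05   0.1   ] [0.5509 0.0479 0.1   ] [0.5553 0.0603 0.1   ]
[0.5502 0.0552 0.116 ] [0.5511 0.0544 0.116 ] [0.5527 0.0596 0.116 ]
[0.5508 0.0611 0.134 ] [0.5513 0.0617 0.134 ] [0.5498 0.0588 0.134 ]
[[ 0.    -0.954 -0.301  0.077]
 [ 1.     0.     0.001 -0.   ]
 [-0.001 -0.301  0.954 -0.17 ]
 [ 0.     0.     0.     1.   ]]
```

View pics/z2.png

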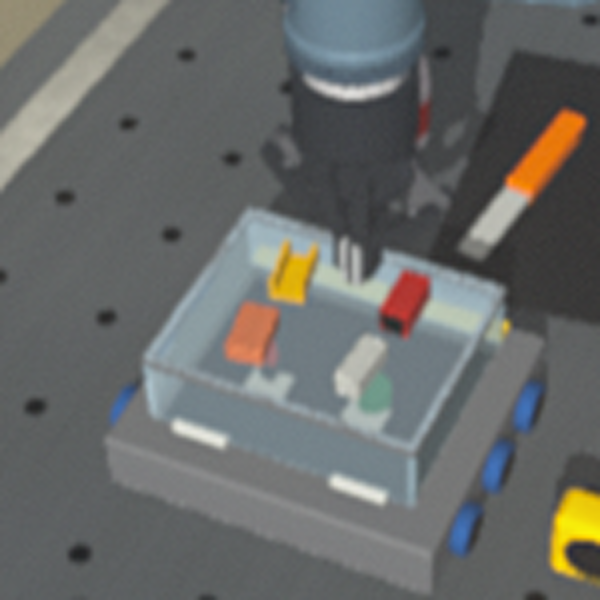

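Run:
```python
from h import *
o=get_obs(); p=np.array(o['eef_pos']); print(p, (proj('s1',p)-[180,120])*4)
for dz in (.02,.04,.06): print(dz,(proj('s1',p+[0,0,dz])-[180,120])*4, proj('w4',p+[0,.011,dz]))
for fn,(u,v),z in [('s1',(180+362/4,120+352/4),.134)]: print('bar from side',onz(fn,u,v,z))
for n,x,y in [('rTL',255,212),('rTR',505,290),('rBR',412,447),('rBL',150,360)]: print(n,onz('s1',180+x/4,120+y/4,.116).round(3))
```

```text
[0.55245791 0.05701737 0.18073116] [358.19262714 305.27305471]
0.02 [357.82286762 283.81548408] [269.63797568 237.38738429]
0.04 [357.44410135 261.83524218] [269.18208749 253.86893397]
0.06 [357.05599521 239.31299644] [268.5912297  275.22998763]
bar from side [0.55125693 0.05498027 0.134     ]
rTL [ 0.688 -0.048  0.116]
rTR [ 0.494 -0.055  0.116]
rBR [0.493 0.101 0.116]
rBL [0.684 0.109 0.116]
```

Run:
```python
from h import *
b=cv2.imread('pics/s1.png')[155:215,240:300]
a=cv2.imread('pics/w4.png')[225:325,225:325]
cv2.imwrite('pics/z3.png',np.hstack([cv2.resize(b,(400,400),interpolation=cv2.INTER_CUBIC),cv2.resize(a,(400,400),interpolation=cv2.INTER_CUBIC)]))
```

```text
(no output)
```

View pics/z3.png

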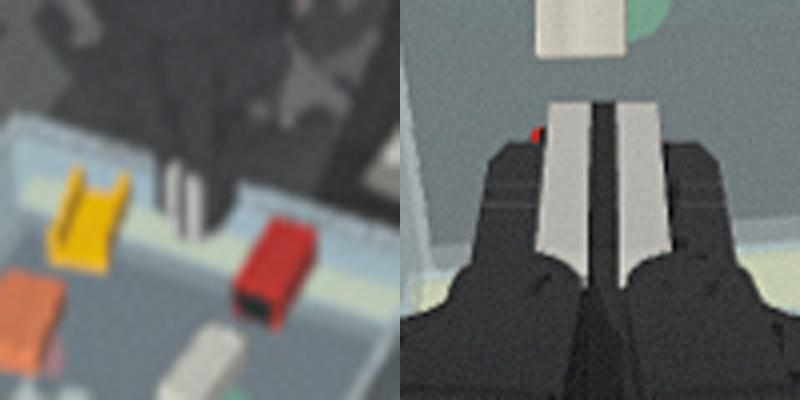

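Run:
```python
from h import *
e1,r1=ray('s1',268.2,191); e2,r2=ray('w4',276.2,250)
A=np.stack([r1,-r2],1); s,_,_,_=np.linalg.lstsq(A,e2-e1,rcond=None)
print(e1+r1*s[0],e2+r2*s[1])
st()
```

```text
[0.5547132  0.05964798 0.2020101 ] [0.55557429 0.06068875 0.20149901]
t 4.35 p [0.5525 0.057  0.1807] x [0.06  0.998 0.   ] y [ 0.998 -0.06  -0.001] z [-0.001  0.    -1.   ] F [-0.3 -0.4  0.2] op -0.004 q [-0.11  0.16  1.68  0.    1.3  -0.05]
```

```bash
python3 -m inch '[{"delta_pos":[0.4,-0.2,0],"rotation":[0,0,0]},{"delta_pos":[0,0,2],"rotation":[0,0,0]},{"delta_pos":[0,0,2],"rotation":[0,0,0]},{"delta_pos":[0,0,1.5],"rotation":[0,0,0]},{"delta_pos":[0,0,1],"rotation":[0,0,0]},{"delta_pos":[0,0,0],"rotation":[0,0,0]}]' 4.6
python3 - <<'E'
from h import *
shot('side','s2'); st();shot('wrist','w5'); 
b=cv2.imread('pics/s2.png')[165:245,220:300]
a=cv2.imread('pics/w5.png')[175:325,200:350]
cv2.imwrite('pics/z3.png',np.hstack([cv2.resize(b,(400,400),interpolation=cv2.INTER_CUBIC),cv2.resize(a,(400,400),interpolation=cv2.INTER_CUBIC)]))
E
```

```text
time_s: 4.95
eef_pos: [0.5497, 0.0613, 0.1145]
eef_rot: [-0.001, 0.728, 0.686, -0.001]
wrist_force: [0.3, -0.3, 0.5]
opening: 0.539
t 5.0 p [0.5506 0.0612 0.1158] x [0.06  0.998 0.   ] y [ 0.998 -0.06  -0.002] z [-0.002  0.    -1.   ] F [-0.2 -0.6  0. ] op 0.539 q [-0.1   0.23  1.74 -0.    1.18 -0.04]
```

View pics/z3.png

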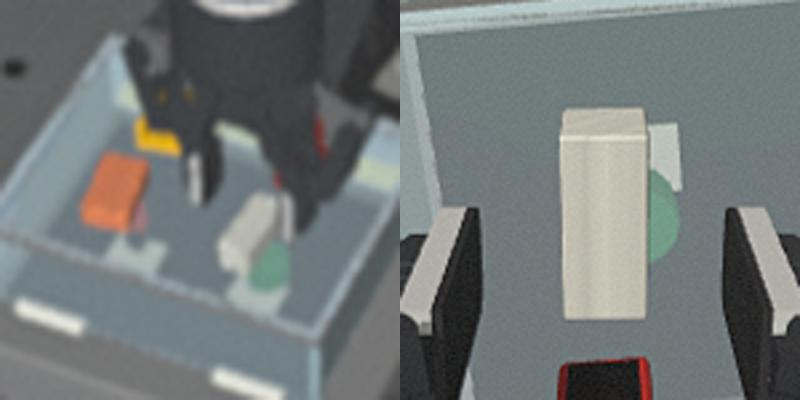

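```bash
python3 -m inch '[{"delta_pos":[0,0,0.7],"rotation":[0,0,0]},{"delta_pos":[0,0,0.7],"rotation":[0,0,0]},{"delta_pos":[0,0,0],"rotation":[0,0,0]}]'
python3 - <<'E'
from h import *
st();shot('side','s2');shot('wrist','w5'); 
b=cv2.imread('pics/s2.png')[165:245,220:300]
a=cv2.imread('pics/w5.png')[175:325,200:350]
cv2.imwrite('pics/z3.png',np.hstack([cv2.resize(b,(400,400),interpolation=cv2.INTER_CUBIC),cv2.resize(a,(400,400),interpolation=cv2.INTER_CUBIC)]))
E
```

```text
time_s: 5.35
eef_pos: [0.5505, 0.0612, 0.1016]
eef_rot: [-0.001, 0.728, 0.686, -0.001]
wrist_force: [0.0, -0.6, -0.3]
opening: 0.54
t 5.35 p [0.5505 0.0612 0.1016] x [0.06  0.998 0.   ] y [ 0.998 -0.06  -0.002] z [-0.002  0.    -1.   ] F [ 0.  -0.6 -0.3] op 0.54 q [-0.1   0.25  1.75 -0.    1.15 -0.04]
```

View pics/z3.png

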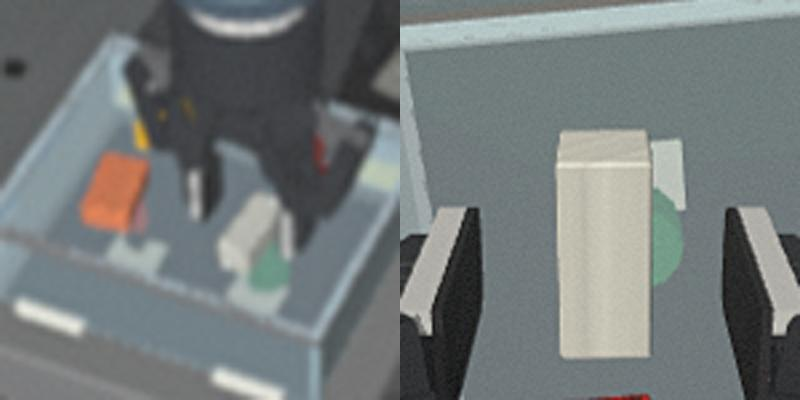

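```bash
python3 -m inch '[{"delta_pos":[0,0,0.4],"rotation":[0,0,0]},{"delta_pos":[0,0,0.3],"rotation":[0,0,0]},{"delta_pos":[0,0,0],"rotation":[0,0,0]}]';  python3 -m inch '[{"delta_pos":[0,0,0],"rotation":[0,0,0]},{"delta_pos":[0,0,0],"rotation":[0,0,0]},{"delta_pos":[0,0,0],"rotation":[0,0,0]},{"delta_pos":[0,0,0],"rotation":[0,0,0]},{"delta_pos":[0,0,0],"rotation":[0,0,0]}]' 0
python3 - <<'E'
from h import *
st();shot('side','s2');shot('wrist','w5'); 
b=cv2.imread('pics/s2.png')[165:245,220:300]
a=cv2.imread('pics/w5.png')[175:325,200:350]
cv2.imwrite('pics/z3.png',np.hstack([cv2.resize(b,(400,400),interpolation=cv2.INTER_CUBIC),cv2.resize(a,(400,400),interpolation=cv2.INTER_CUBIC)]))
E
```

```text
time_s: 5.75
eef_pos: [0.5508, 0.0612, 0.095]
eef_rot: [-0.0, 0.728, 0.686, -0.0]
wrist_force: [-0.9, 0.6, 0.1]
opening: 0.539
time_s: 6.25
eef_pos: [0.5515, 0.0611, 0.096]
eef_rot: [0.0, 0.728, 0.686, 0.0]
wrist_force: [-0.0, -0.2, 2.7]
opening: 0.19
t 6.25 p [0.5515 0.0611 0.096 ] x [ 0.06   0.998 -0.   ] y [ 0.998 -0.06   0.001] z [ 0.001 -0.    -1.   ] F [-0.  -0.2  2.7] op 0.19 q [-0.1   0.26  1.75 -0.    1.13 -0.04]
```

View pics/z3.png

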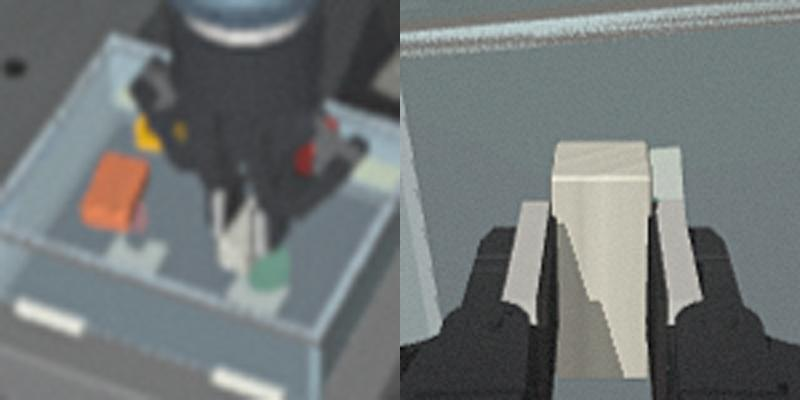

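```bash
python3 -m inch '[{"delta_pos":[0,0,-2],"rotation":[0,0,0]},{"delta_pos":[0,0,-3],"rotation":[0,0,0]},{"delta_pos":[2.9,-1.75,-2],"rotation":[0,0,0]},{"delta_pos":[2.9,-1.75,0],"rotation":[0,0,0]},{"delta_pos":[2.9,-1.75,0],"rotation":[0,0,0]},{"delta_pos":[2.9,-1.75,0],"rotation":[0,0,0]},{"delta_pos":[2.9,-1.75,0],"rotation":[0,0,0]},{"delta_pos":[2.9,-1.75,0],"rotation":[0,0,0]},{"delta_pos":[2.9,-1.75,0],"rotation":[0,0,0]},{"delta_pos":[2.8,-1.75,0],"rotation":[0,0,0]}]'; python3 -m inch '[{"delta_pos":[0,0,0],"rotation":[0,0,0]},{"delta_pos":[0,0,0],"rotation":[0,0,0]}]'
python3 - <<'E'
from h import *
shot('wrist','w6'); st(); goto((.425,.3,.02))
E
```

```text
time_s: 7.35
eef_pos: [0.4241, 0.3011, 0.1651]
eef_rot: [-0.0, 0.728, 0.686, -0.0]
wrist_force: [2.0, 1.0, -1.1]
opening: 0.19
time_s: 7.55
eef_pos: [0.4247, 0.3004, 0.1651]
eef_rot: [0.0, 0.727, 0.686, -0.0]
wrist_force: [0.8, 0.2, -0.2]
opening: 0.191
t 7.6 p [0.4252 0.2998 0.1652] x [ 0.059  0.998 -0.001] y [ 0.998 -0.059 -0.   ] z [-0.    -0.001 -1.   ] F [ 0.2 -0.1 -1.7] op 0.188 q [ 0.39  0.1   1.78 -0.    1.26  0.45]
shift cm [ 3.000e-02 -1.000e-02  1.452e+01]
```

View pics/w6.png

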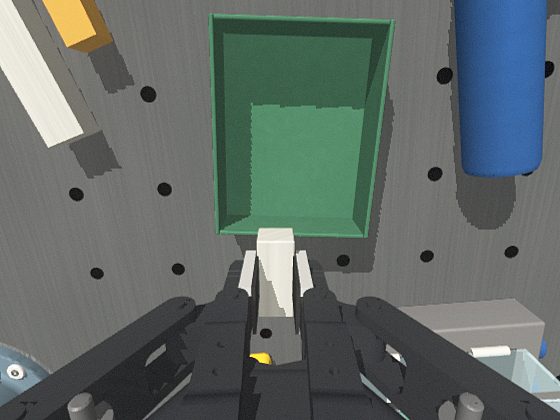

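Run:
```python
from h import *
for u,v in [(216,234),(367,236),(394,20),(210,15)]: print(onz('w6',u,v,.055).round(3))
```

```text
[0.364 0.265 0.055]
[0.512 0.254 0.055]
[0.528 0.44  0.055]
[0.381 0.452 0.055]
```

```bash
python3 -m inch '[{"delta_pos":[0.8,0,3],"rotation":[0,0,0]},{"delta_pos":[0,0,4],"rotation":[0,0,0]},{"delta_pos":[0,0,3],"rotation":[0,0,0]},{"delta_pos":[0,0,3],"rotation":[0,0,0]},{"delta_pos":[0,0,1],"rotation":[0,0,0]},{"delta_pos":[0,0,0],"rotation":[0,0,0]}]';python3 -m inch '[{"delta_pos":[0,0,0],"rotation":[0,0,0]},{"delta_pos":[0,0,0],"rotation":[0,0,0]},{"delta_pos":[0,0,0],"rotation":[0,0,0]}]' 4.6;python3 -m inch '[{"delta_pos":[0,0,-4],"rotation":[0,0,0]},{"delta_pos":[0,0,-4],"rotation":[0,0,0]},{"delta_pos":[0,0,-4],"rotation":[0,0,0]},{"delta_pos":[0,0,-2],"rotation":[0,0,0]}]'
python3 - <<'E'
from h import *
shot('wrist','w7'); st(); shot('top','t2')
e=get_obs()
goto((.548,-.004,.1652))
im=cv2.imread('pics/t2.png'); cv2.imwrite('pics/z4.png',cv2.resize(im[120:300,90:330],None,fx=3,fy=3,interpolation=cv2.INTER_CUBIC))
E
```

```text
time_s: 8.2
eef_pos: [0.425, 0.3067, 0.0242]
eef_rot: [-0.001, 0.729, 0.685, -0.002]
wrist_force: [0.2, -0.3, -0.5]
opening: 0.188
time_s: 8.5
eef_pos: [0.4272, 0.3086, 0.0273]
eef_rot: [0.001, 0.728, 0.686, 0.002]
wrist_force: [-0.5, 0.1, 0.9]
opening: 0.541
time_s: 8.9
eef_pos: [0.4279, 0.3092, 0.1708]
eef_rot: [0.001, 0.728, 0.686, 0.003]
wrist_force: [-0.0, 0.4, 0.8]
opening: 0.532
t 8.95 p [0.4292 0.3098 0.1732] x [0.059 0.998 0.005] y [ 0.998 -0.059  0.01 ] z [ 0.01   0.004 -1.   ] F [1.9 1.5 3.4] op 0.54 q [ 0.4   0.1   1.76 -0.    1.27  0.46]
shift cm [-30.58  13.78   0.54]
```

View pics/z4.png

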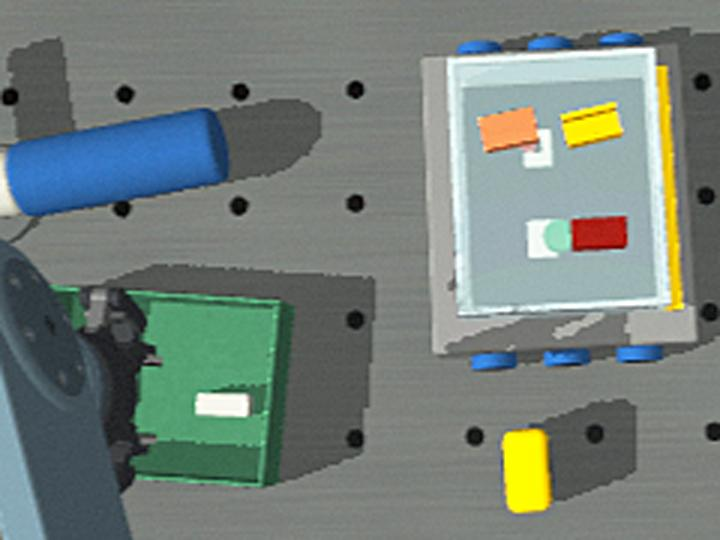

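View pics/w7.png

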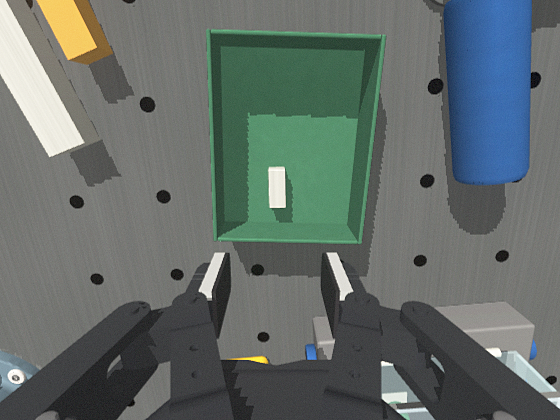

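```bash
python3 -m inch '[{"delta_pos":[-3.06,1.38,0],"rotation":[0,0,0]},{"delta_pos":[-3.06,1.38,0],"rotation":[0,0,0]},{"delta_pos":[-3.06,1.38,0],"rotation":[0,0,0]},{"delta_pos":[-3.06,1.38,0],"rotation":[0,0,0]},{"delta_pos":[-3.06,1.38,0],"rotation":[0,0,0]},{"delta_pos":[-3.06,1.38,0],"rotation":[0,0,0]},{"delta_pos":[-3.06,1.38,0],"rotation":[0,0,0]},{"delta_pos":[-3.06,1.38,0],"rotation":[0,0,0]},{"delta_pos":[-3.06,1.38,0],"rotation":[0,0,0]},{"delta_pos":[-3.06,1.38,0],"rotation":[0,0,0]}]';python3 -m inch '[{"delta_pos":[0,0,2],"rotation":[0,0,0]},{"delta_pos":[0,0,2],"rotation":[0,0,0]},{"delta_pos":[0,0,0],"rotation":[0,0,0]},{"delta_pos":[0,0,0],"rotation":[0,0,0]}]'
python3 - <<'E'
from h import *
shot('wrist','w8'); st(); goto((.548,-.004,.098))
a=cv2.imread('pics/w8.png')[175:325,200:400]
cv2.imwrite('pics/z3.png',cv2.resize(a,None,fx=4,fy=4))
E
```

```text
time_s: 10.0
eef_pos: [0.545, -0.0069, 0.1648]
eef_rot: [-0.0, 0.728, 0.686, -0.0]
wrist_force: [0.9, 0.4, -1.0]
opening: 0.542
time_s: 10.4
eef_pos: [0.5445, -0.0054, 0.1251]
eef_rot: [-0.001, 0.728, 0.686, -0.0]
wrist_force: [0.3, 0.7, 1.2]
opening: 0.539
t 10.45 p [ 0.5453 -0.0055  0.126 ] x [ 0.06   0.998 -0.   ] y [ 0.998 -0.06   0.   ] z [ 0. -0. -1.] F [ 0.8 -0.1  1.1] op 0.539 q [-0.23  0.2   1.75  0.    1.19 -0.17]
shift cm [0.16 0.26 2.8 ]
```

View pics/z3.png

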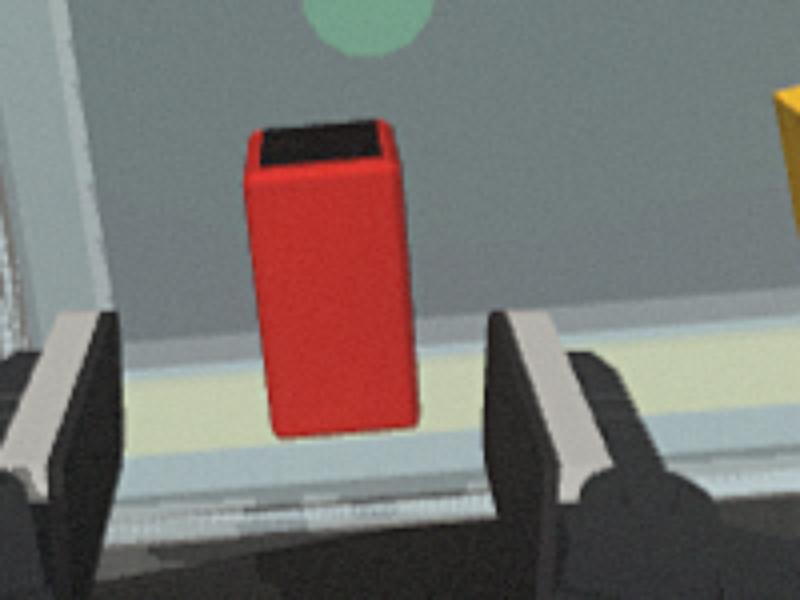

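```bash
python3 - <<'E'
from h import *
P=[onz('w8',200+x/4,175+y/4,.138) for x,y in [(248,178),(402,170),(417,425),(274,437)]]
print(np.round(P,4),np.mean(P,0))
E
python3 -m inch '[{"delta_pos":[0,0,0],"rotation":[0,0,-0.06]},{"delta_pos":[0,0,0],"rotation":[0,0,0]}]'
python3 - <<'E'
from h import *
st(); goto((.548,-.004,.098))
E
```

```text
[[ 0.5384  0.0152  0.138 ]
 [ 0.5593  0.0152  0.138 ]
 [ 0.5601 -0.024   0.138 ]
 [ 0.5393 -0.0248  0.138 ]] [ 0.54926447 -0.00460658  0.138     ]
time_s: 10.65
eef_pos: [0.546, -0.0055, 0.1269]
eef_rot: [0.001, 0.707, 0.708, 0.001]
wrist_force: [0.5, 0.3, 0.1]
opening: 0.54
t 10.65 p [ 0.546  -0.0055  0.1269] x [-0.001  1.    -0.001] y [1.    0.001 0.002] z [ 0.002 -0.001 -1.   ] F [0.5 0.3 0.1] op 0.54 q [-0.23  0.2   1.75 -0.    1.19 -0.23]
shift cm [0.15 0.19 2.89]
```

Grip the tube, lift, carry to (0.43, 0.40).

```bash
python3 -m inch '[{"delta_pos":[0.2,0.3,1],"rotation":[0,0,0]},{"delta_pos":[0,0,1],"rotation":[0,0,0]},{"delta_pos":[0,0,0.8],"rotation":[0,0,0]},{"delta_pos":[0,0,0],"rotation":[0,0,0]}]'; python3 -m inch '[{"delta_pos":[0,0,0],"rotation":[0,0,0]},{"delta_pos":[0,0,0],"rotation":[0,0,0]},{"delta_pos":[0,0,0],"rotation":[0,0,0]},{"delta_pos":[0,0,0],"rotation":[0,0,0]},{"delta_pos":[0,0,0],"rotation":[0,0,0]}]' 0; python3 -m inch '[{"delta_pos":[0,0,-2.5],"rotation":[0,0,0]},{"delta_pos":[0,0,-3],"rotation":[0,0,0]},{"delta_pos":[0,0,-2],"rotation":[0,0,0]},{"delta_pos":[0,0,0],"rotation":[0,0,0]}]'
python3 - <<'E'
from h import *
shot('wrist','w9'); st(); goto((.43,.40,.17))
E
```

```text
time_s: 11.05
eef_pos: [0.5467, -0.0033, 0.0955]
eef_rot: [-0.002, 0.707, 0.707, -0.001]
wrist_force: [-0.6, 0.0, 0.2]
opening: 0.538
time_s: 11.55
eef_pos: [0.5485, -0.0038, 0.0979]
eef_rot: [0.0, 0.707, 0.707, 0.0]
wrist_force: [0.6, -0.3, 0.8]
opening: 0.236
time_s: 11.95
eef_pos: [0.5504, -0.0041, 0.176]
eef_rot: [0.003, 0.707, 0.707, 0.002]
wrist_force: [0.2, -0.6, -0.7]
opening: 0.239
t 12.0 p [ 0.5492 -0.0038  0.1738] x [-0.     1.    -0.001] y [1.    0.    0.003] z [ 0.003 -0.001 -1.   ] F [ 0.6  0.3 -1.4] op 0.238 q [-0.22  0.15  1.71  0.    1.28 -0.22]
shift cm [ 40.38 -11.92   0.32]
```

View pics/w9.png

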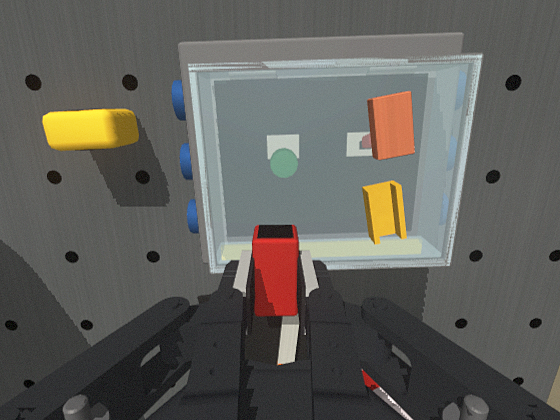

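```bash
python3 -m inch '[{"delta_pos":[3.1,-0.92,0],"rotation":[0,0,0]},{"delta_pos":[3.1,-0.92,0],"rotation":[0,0,0]},{"delta_pos":[3.1,-0.92,0],"rotation":[0,0,0]},{"delta_pos":[3.1,-0.92,0],"rotation":[0,0,0]},{"delta_pos":[3.1,-0.92,0],"rotation":[0,0,0]},{"delta_pos":[3.1,-0.92,0],"rotation":[0,0,0]},{"delta_pos":[3.1,-0.92,0],"rotation":[0,0,0]},{"delta_pos":[3.1,-0.92,0],"rotation":[0,0,0]},{"delta_pos":[3.1,-0.92,0],"rotation":[0,0,0]},{"delta_pos":[3.1,-0.92,0],"rotation":[0,0,0]}]'; python3 -m inch '[{"delta_pos":[3.1,-0.92,0],"rotation":[0,0,0]},{"delta_pos":[3.1,-0.92,0],"rotation":[0,0,0]},{"delta_pos":[3.1,-0.92,0],"rotation":[0,0,0]},{"delta_pos":[0,0,3],"rotation":[0,0,0]},{"delta_pos":[0,0,3],"rotation":[0,0,0]},{"delta_pos":[0,0,0],"rotation":[0,0,0]}]'
python3 - <<'E'
from h import *
st(); goto((.43,.40,.025))
E
```

```text
time_s: 13.0
eef_pos: [0.4545, 0.3071, 0.1705]
eef_rot: [-0.001, 0.707, 0.707, -0.001]
wrist_force: [0.9, 0.5, -0.2]
opening: 0.234
time_s: 13.6
eef_pos: [0.4241, 0.397, 0.1061]
eef_rot: [-0.001, 0.707, 0.707, -0.006]
wrist_force: [-0.5, 0.1, -1.7]
opening: 0.241
t 13.6 p [0.4241 0.397  0.1061] x [-0.001  1.    -0.006] y [ 1.     0.001 -0.01 ] z [-0.01  -0.006 -1.   ] F [-0.5  0.1 -1.7] op 0.241 q [ 0.55  0.31  1.66 -0.    1.18  0.55]
shift cm [0.35 0.67 8.1 ]
```

```bash
python3 -m inch '[{"delta_pos":[0.3,0.6,3],"rotation":[0,0,0]},{"delta_pos":[0,0,3],"rotation":[0,0,0]},{"delta_pos":[0,0,1.8],"rotation":[0,0,0]},{"delta_pos":[0,0,0],"rotation":[0,0,0]}]';python3 -m inch '[{"delta_pos":[0,0,0],"rotation":[0,0,0]},{"delta_pos":[0,0,0],"rotation":[0,0,0]},{"delta_pos":[0,0,0],"rotation":[0,0,0]}]' 4.8;python3 -m inch '[{"delta_pos":[0,0,-4],"rotation":[0,0,0]},{"delta_pos":[0,0,-4],"rotation":[0,0,0]},{"delta_pos":[0,0,-4],"rotation":[0,0,-0.1]},{"delta_pos":[0,0,-2],"rotation":[0,0,-0.1]},{"delta_pos":[0,0,0],"rotation":[0,0,0]}]'
python3 - <<'E'
from h import *
shot('wrist','w10'); st(); goto((.6295,.062,.165))
E
```

```text
time_s: 14.0
eef_pos: [0.4325, 0.4007, 0.0318]
eef_rot: [-0.001, 0.707, 0.707, -0.003]
wrist_force: [0.1, -0.3, -0.2]
opening: 0.237
time_s: 14.3
eef_pos: [0.4358, 0.4031, 0.0365]
eef_rot: [0.0, 0.707, 0.707, 0.002]
wrist_force: [0.5, 0.6, -0.1]
opening: 0.559
time_s: 14.8
eef_pos: [0.4372, 0.4041, 0.1803]
eef_rot: [0.002, 0.632, 0.775, 0.005]
wrist_force: [0.4, 0.8, 0.9]
opening: 0.563
t 14.85 p [0.4359 0.4032 0.1774] x [-0.197  0.98   0.002] y [0.98  0.197 0.005] z [ 0.005  0.003 -1.   ] F [-0.1  0.3  0.6] op 0.559 q [0.55 0.24 1.59 0.   1.31 0.35]
shift cm [-37.27  12.24   1.23]
```

View pics/w10.png

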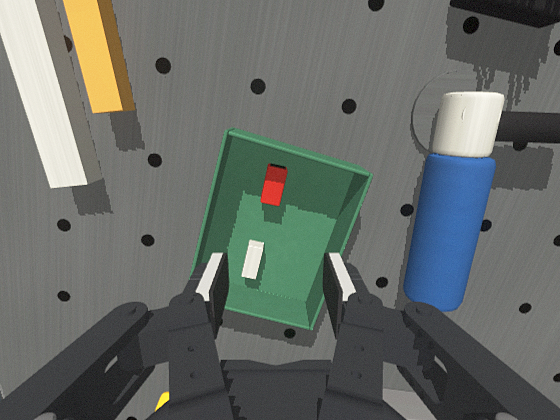

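Bar and tube are both in the bin. Next the flat.

```bash
python3 -m inch '[{"delta_pos":[-3.1,1.02,0],"rotation":[0,0,0]},{"delta_pos":[-3.1,1.02,0],"rotation":[0,0,0]},{"delta_pos":[-3.1,1.02,0],"rotation":[0,0,0]},{"delta_pos":[-3.1,1.02,0],"rotation":[0,0,0]},{"delta_pos":[-3.1,1.02,0],"rotation":[0,0,0]},{"delta_pos":[-3.1,1.02,0],"rotation":[0,0,0]},{"delta_pos":[-3.1,1.02,0],"rotation":[0,0,0]},{"delta_pos":[-3.1,1.02,0],"rotation":[0,0,0]},{"delta_pos":[-3.1,1.02,0],"rotation":[0,0,0]},{"delta_pos":[-3.1,1.02,0],"rotation":[0,0,0]}]'; python3 -m inch '[{"delta_pos":[-3.1,1.02,0],"rotation":[0,0,0]},{"delta_pos":[-3.1,1.02,0],"rotation":[0,0,0]},{"delta_pos":[0,0,2],"rotation":[0,0,0]},{"delta_pos":[0,0,2],"rotation":[0,0,0]},{"delta_pos":[0,0,0],"rotation":[0,0,0]},{"delta_pos":[0,0,0],"rotation":[0,0,0]}]'
python3 - <<'E'
from h import *
shot('wrist','w11'); st(); goto((.6295,.062,.0965))
a=cv2.imread('pics/w11.png')[175:325,200:400]
cv2.imwrite('pics/z3.png',cv2.resize(a,None,fx=4,fy=4))
E
```

```text
time_s: 15.85
eef_pos: [0.5956, 0.1175, 0.1727]
eef_rot: [-0.001, 0.634, 0.773, -0.001]
wrist_force: [-0.1, -0.6, 0.3]
opening: 0.563
time_s: 16.45
eef_pos: [0.6274, 0.0622, 0.1333]
eef_rot: [-0.001, 0.633, 0.774, -0.001]
wrist_force: [-0.8, -0.0, 0.6]
opening: 0.56
t 16.5 p [0.6283 0.0623 0.1345] x [-0.198  0.98   0.   ] y [ 0.98   0.198 -0.001] z [-0.001  0.    -1.   ] F [ 0.2  0.  -0.3] op 0.559 q [-0.09  0.37  1.52 -0.    1.26 -0.29]
shift cm [-0.05  0.12  3.8 ]
```

View pics/z3.png

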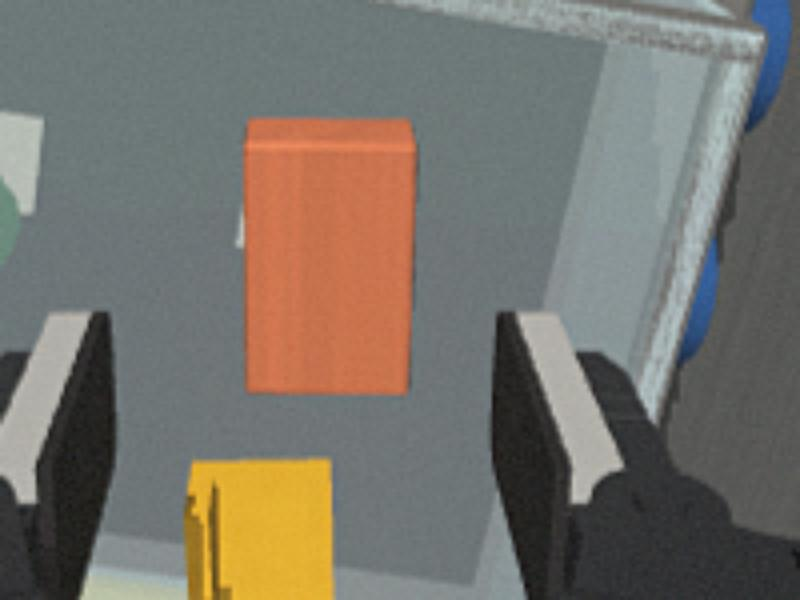

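```bash
python3 -c "
from h import *
print(onz('w11',282.5,243,.13)); goto(onz('w11',282.5,243,.13))"; python3 -m inch '[{"delta_pos":[0,0.2,1.3],"rotation":[0,0,0]},{"delta_pos":[0,0,1.3],"rotation":[0,0,0]},{"delta_pos":[0,0,1.1],"rotation":[0,0,0]},{"delta_pos":[0,0,0],"rotation":[0,0,0]}]'; python3 -m inch '[{"delta_pos":[0,0,0],"rotation":[0,0,0]},{"delta_pos":[0,0,0],"rotation":[0,0,0]},{"delta_pos":[0,0,0],"rotation":[0,0,0]},{"delta_pos":[0,0,0],"rotation":[0,0,0]},{"delta_pos":[0,0,0],"rotation":[0,0,0]}]' 0; python3 -m inch '[{"delta_pos":[0,0,-2.5],"rotation":[0,0,0]},{"delta_pos":[0,0,-3],"rotation":[0,0,0]},{"delta_pos":[0,0,-2],"rotation":[0,0,0]},{"delta_pos":[0,0,0],"rotation":[0,0,0]}]'
python3 - <<'E'
from h import *
shot('wrist','w12'); st(); goto((.475,.31,.17))
E
```

```text
[0.63168434 0.06228767 0.13      ]
shift cm [-0.07  0.34  0.45]
time_s: 16.9
eef_pos: [0.6285, 0.0627, 0.0948]
eef_rot: [-0.002, 0.633, 0.774, -0.001]
wrist_force: [-0.5, 0.7, -0.1]
opening: 0.561
time_s: 17.4
eef_pos: [0.6308, 0.0625, 0.0981]
eef_rot: [0.0, 0.633, 0.774, 0.0]
wrist_force: [-0.3, 0.6, 1.5]
opening: 0.277
time_s: 17.8
eef_pos: [0.6327, 0.0623, 0.1764]
eef_rot: [0.003, 0.633, 0.774, 0.002]
wrist_force: [0.5, 0.2, -0.7]
opening: 0.277
t 17.85 p [0.6314 0.0624 0.174 ] x [-0.199  0.98  -0.001] y [0.98  0.199 0.003] z [ 0.003 -0.    -1.   ] F [ 0.4 -0.  -0.8] op 0.277 q [-0.09  0.33  1.48 -0.    1.32 -0.29]
shift cm [ 27.37 -10.41   0.34]
```

View pics/w12.png

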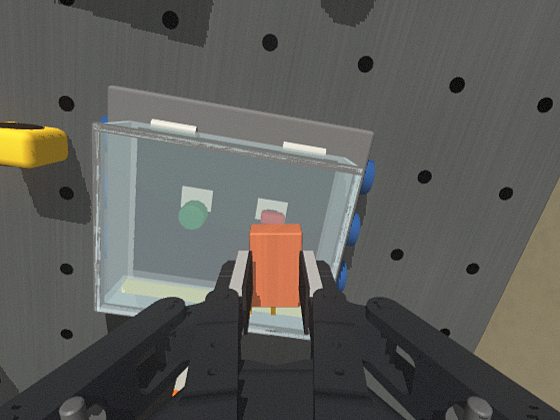

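```bash
python3 -m inch '[{"delta_pos":[3.16,-1.21,0],"rotation":[0,0,0]},{"delta_pos":[3.16,-1.21,0],"rotation":[0,0,0]},{"delta_pos":[3.16,-1.21,0],"rotation":[0,0,0]},{"delta_pos":[3.16,-1.21,0],"rotation":[0,0,0]},{"delta_pos":[3.16,-1.21,0],"rotation":[0,0,0]},{"delta_pos":[3.16,-1.21,0],"rotation":[0,0,0]},{"delta_pos":[3.16,-1.21,0],"rotation":[0,0,0]},{"delta_pos":[3.16,-1.21,0],"rotation":[0,0,0]},{"delta_pos":[3.16,-1.21,0],"rotation":[0,0,0]},{"delta_pos":[0,0,0],"rotation":[0,0,0]}]'; python3 -m inch '[{"delta_pos":[0,0,3],"rotation":[0,0,0]},{"delta_pos":[0,0,3],"rotation":[0,0,0]},{"delta_pos":[0,0,0],"rotation":[0,0,0]}]'
python3 - <<'E'
from h import *
st(); goto((.468,.32,.028))
E
```

```text
time_s: 18.85
eef_pos: [0.4635, 0.3221, 0.1703]
eef_rot: [-0.002, 0.631, 0.775, -0.001]
wrist_force: [0.6, -0.4, -2.0]
opening: 0.272
time_s: 19.15
eef_pos: [0.4631, 0.3173, 0.1067]
eef_rot: [-0.002, 0.633, 0.774, -0.005]
wrist_force: [-0.7, 0.0, -1.3]
opening: 0.277
t 19.15 p [0.4631 0.3173 0.1067] x [-0.198  0.98  -0.002] y [ 0.98   0.198 -0.011] z [-0.01  -0.005 -1.   ] F [-0.7  0.  -1.3] op 0.277 q [ 0.39  0.26  1.72 -0.    1.17  0.19]
shift cm [0.19 0.62 7.86]
```

```bash
python3 -m inch '[{"delta_pos":[0.2,0.3,3],"rotation":[0,0,0]},{"delta_pos":[0,0,3],"rotation":[0,0,0]},{"delta_pos":[0,0,1.5],"rotation":[0,0,0]},{"delta_pos":[0,0,0],"rotation":[0,0,0]}]';python3 -m inch '[{"delta_pos":[0,0,0],"rotation":[0,0,0]},{"delta_pos":[0,0,0],"rotation":[0,0,0]},{"delta_pos":[0,0,0],"rotation":[0,0,0]}]' 3.7;python3 -m inch '[{"delta_pos":[0,0,-4],"rotation":[0,0,0]},{"delta_pos":[0,0,-4],"rotation":[0,0,0]},{"delta_pos":[0,0,-4],"rotation":[0,0,0]},{"delta_pos":[0,0,-2],"rotation":[0,0,0]},{"delta_pos":[0,0,0],"rotation":[0,0,0]}]' 4.6
python3 - <<'E'
from h import *
shot('wrist','w13'); st(); goto((.631,-.001,.165))
E
```

```text
time_s: 19.55
eef_pos: [0.4681, 0.3209, 0.0355]
eef_rot: [-0.001, 0.633, 0.774, -0.002]
wrist_force: [0.4, -1.3, -1.6]
opening: 0.276
time_s: 19.85
eef_pos: [0.4712, 0.3227, 0.0395]
eef_rot: [0.001, 0.633, 0.774, 0.001]
wrist_force: [0.4, 0.7, -0.6]
opening: 0.431
time_s: 20.35
eef_pos: [0.4726, 0.3234, 0.183]
eef_rot: [0.002, 0.633, 0.774, 0.004]
wrist_force: [0.7, 0.3, 0.5]
opening: 0.539
t 20.4 p [0.4711 0.3228 0.1803] x [-0.199  0.98   0.001] y [0.98  0.199 0.005] z [ 0.005  0.002 -1.   ] F [ 0.7 -0.3  0.4] op 0.539 q [ 0.39  0.19  1.65 -0.    1.3   0.19]
shift cm [-34.91   9.22   1.54]
```

View pics/w13.png

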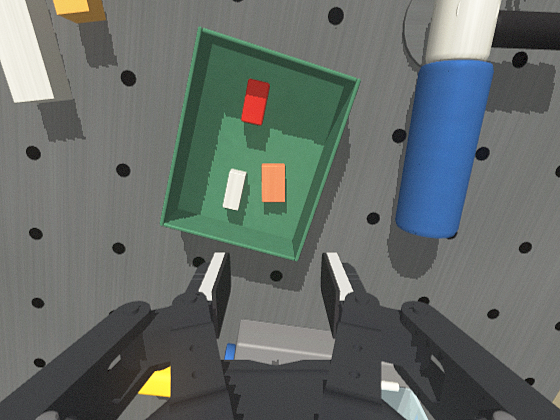

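Now the channel.

```bash
python3 -m inch '[{"delta_pos":[-3.17,0.84,0],"rotation":[0,0,0]},{"delta_pos":[-3.17,0.84,0],"rotation":[0,0,0]},{"delta_pos":[-3.17,0.84,0],"rotation":[0,0,0]},{"delta_pos":[-3.17,0.84,0],"rotation":[0,0,0]},{"delta_pos":[-3.17,0.84,0],"rotation":[0,0,0]},{"delta_pos":[-3.17,0.84,0],"rotation":[0,0,0]},{"delta_pos":[-3.17,0.84,0],"rotation":[0,0,0]},{"delta_pos":[-3.17,0.84,0],"rotation":[0,0,0]},{"delta_pos":[-3.17,0.84,0],"rotation":[0,0,0]},{"delta_pos":[-3.17,0.84,0],"rotation":[0,0,0]}]'; python3 -m inch '[{"delta_pos":[-3.17,0.84,0],"rotation":[0,0,0]},{"delta_pos":[0,0,2],"rotation":[0,0,0]},{"delta_pos":[0,0,2],"rotation":[0,0,0]},{"delta_pos":[0,0,0],"rotation":[0,0,0]},{"delta_pos":[0,0,0],"rotation":[0,0,0]}]'
python3 - <<'E'
from h import *
shot('wrist','w14'); st(); goto((.631,-.001,.0975))
a=cv2.imread('pics/w14.png')[175:325,200:400]
cv2.imwrite('pics/z3.png',cv2.resize(a,None,fx=4,fy=4))
E
```

```text
time_s: 21.4
eef_pos: [0.6144, 0.027, 0.1756]
eef_rot: [-0.001, 0.633, 0.774, -0.001]
wrist_force: [0.4, -0.5, 0.0]
opening: 0.539
time_s: 21.9
eef_pos: [0.6285, -0.001, 0.1363]
eef_rot: [-0.001, 0.633, 0.774, -0.001]
wrist_force: [0.3, 0.2, 0.2]
opening: 0.542
t 21.95 p [ 0.6294 -0.001   0.1375] x [-0.199  0.98   0.   ] y [ 0.98   0.199 -0.001] z [-0.001  0.    -1.   ] F [-0.2 -0.3  0.9] op 0.538 q [-0.19  0.36  1.52 -0.    1.26 -0.39]
shift cm [-0.03  0.16  4.  ]
```

View pics/z3.png

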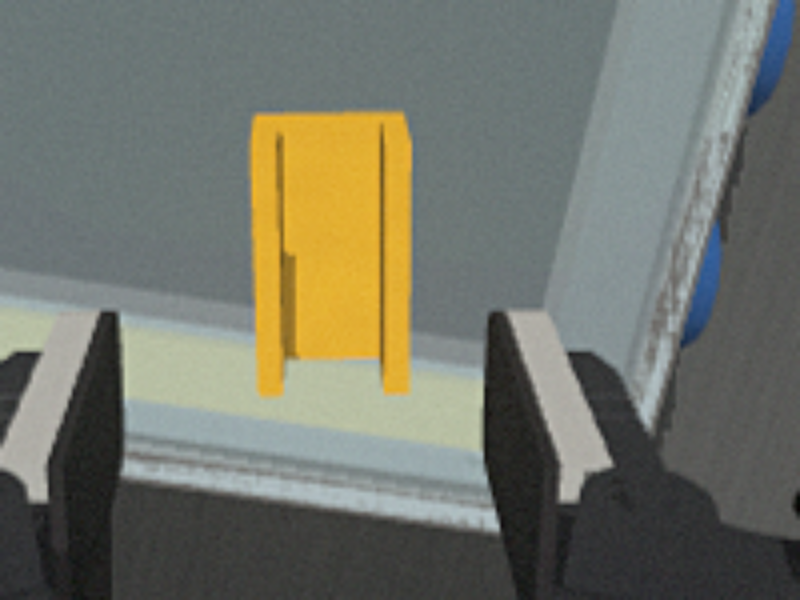

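```bash
python3 -m inch '[{"delta_pos":[0,0.35,1.4],"rotation":[0,0,0]},{"delta_pos":[0,0,1.3],"rotation":[0,0,0]},{"delta_pos":[0,0,1.2],"rotation":[0,0,0]},{"delta_pos":[0,0,0],"rotation":[0,0,0]}]'; python3 -m inch '[{"delta_pos":[0,0,0],"rotation":[0,0,0]},{"delta_pos":[0,0,0],"rotation":[0,0,0]},{"delta_pos":[0,0,0],"rotation":[0,0,0]},{"delta_pos":[0,0,0],"rotation":[0,0,0]},{"delta_pos":[0,0,0],"rotation":[0,0,0]}]' 0; python3 -m inch '[{"delta_pos":[0,0,-2.5],"rotation":[0,0,0]},{"delta_pos":[0,0,-3],"rotation":[0,0,0]},{"delta_pos":[0,0,-2],"rotation":[0,0,0]},{"delta_pos":[0,0,0],"rotation":[0,0,0]}]'
python3 - <<'E'
from h import *
shot('wrist','w15'); st(); goto((.472,.39,.17))
E
```

```text
time_s: 22.35
eef_pos: [0.631, -0.0001, 0.0956]
eef_rot: [-0.002, 0.633, 0.774, -0.001]
wrist_force: [-0.4, -0.3, -0.1]
opening: 0.544
time_s: 22.85
eef_pos: [0.6333, -0.0006, 0.099]
eef_rot: [0.0, 0.633, 0.774, 0.0]
wrist_force: [-0.3, -0.2, 0.6]
opening: 0.259
time_s: 23.25
eef_pos: [0.6354, -0.001, 0.1775]
eef_rot: [0.003, 0.633, 0.774, 0.002]
wrist_force: [0.6, -0.1, 0.2]
opening: 0.255
t 23.3 p [ 0.6341 -0.0007  0.1751] x [-0.199  0.98  -0.001] y [0.98  0.199 0.003] z [ 0.004 -0.001 -1.   ] F [-0.5  0.6 -0.7] op 0.252 q [-0.19  0.33  1.48  0.    1.33 -0.39]
shift cm [41.52 -8.12  0.43]
```

View pics/w15.png

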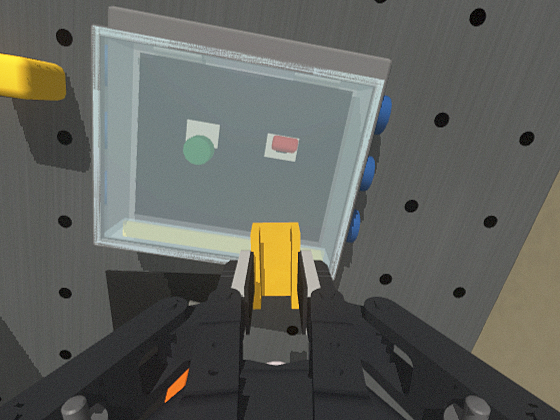

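```bash
python3 -m inch '[{"delta_pos":[3.2,-0.62,0],"rotation":[0,0,0]},{"delta_pos":[3.2,-0.62,0],"rotation":[0,0,0]},{"delta_pos":[3.2,-0.62,0],"rotation":[0,0,0]},{"delta_pos":[3.2,-0.62,0],"rotation":[0,0,0]},{"delta_pos":[3.2,-0.62,0],"rotation":[0,0,0]},{"delta_pos":[3.2,-0.62,0],"rotation":[0,0,0]},{"delta_pos":[3.2,-0.62,0],"rotation":[0,0,0]},{"delta_pos":[3.2,-0.62,0],"rotation":[0,0,0]},{"delta_pos":[3.2,-0.62,0],"rotation":[0,0,0]},{"delta_pos":[3.2,-0.62,0],"rotation":[0,0,0]}]'; python3 -m inch '[{"delta_pos":[3.2,-0.62,0],"rotation":[0,0,0]},{"delta_pos":[3.2,-0.62,0],"rotation":[0,0,0]},{"delta_pos":[3,-0.6,0],"rotation":[0,0,0]},{"delta_pos":[0,0,3],"rotation":[0,0,0]},{"delta_pos":[0,0,3],"rotation":[0,0,0]},{"delta_pos":[0,0,0],"rotation":[0,0,0]}]'
python3 - <<'E'
from h import *
st(); goto((.468,.395,.028))
E
```

```text
time_s: 24.3
eef_pos: [0.5068, 0.3015, 0.1713]
eef_rot: [-0.001, 0.633, 0.774, -0.001]
wrist_force: [-0.2, -0.2, -0.6]
opening: 0.255
time_s: 24.9
eef_pos: [0.4673, 0.3871, 0.1069]
eef_rot: [-0.002, 0.633, 0.774, -0.006]
wrist_force: [-1.0, -0.8, -1.2]
opening: 0.256
t 24.9 p [0.4673 0.3871 0.1069] x [-0.199  0.98  -0.004] y [ 0.98   0.199 -0.011] z [-0.01  -0.006 -1.   ] F [-1.  -0.8 -1.2] op 0.256 q [ 0.5   0.36  1.59 -0.    1.2   0.3 ]
shift cm [0.79 0.32 7.88]
```

```bash
python3 -m inch '[{"delta_pos":[0.3,0.7,3],"rotation":[0,0,0]},{"delta_pos":[0,0,3],"rotation":[0,0,0]},{"delta_pos":[0,0,1.6],"rotation":[0,0,0]},{"delta_pos":[0,0,0],"rotation":[0,0,0]}]';python3 -m inch '[{"delta_pos":[0,0,0],"rotation":[0,0,0]},{"delta_pos":[0,0,0],"rotation":[0,0,0]},{"delta_pos":[0,0,0],"rotation":[0,0,0]}]' 3.6;python3 -m inch '[{"delta_pos":[0,0,-4],"rotation":[0,0,0]},{"delta_pos":[0,0,-4],"rotation":[0,0,0]},{"delta_pos":[0,0,-4],"rotation":[0,0,0]},{"delta_pos":[0,0,-2],"rotation":[0,0,0]},{"delta_pos":[0,0,0],"rotation":[0,0,0]}]' 4.6
python3 - <<'E'
from h import *
shot('wrist','w16'); st(); shot('top','t3')
a=cv2.imread('pics/t3.png')[110:300,220:480]
cv2.imwrite('pics/z4.png',cv2.resize(a,None,fx=3,fy=3,interpolation=cv2.INTER_CUBIC))
E
```

```text
time_s: 25.3
eef_pos: [0.4762, 0.3922, 0.035]
eef_rot: [-0.001, 0.633, 0.774, -0.003]
wrist_force: [-0.0, -0.1, -0.6]
opening: 0.253
time_s: 25.6
eef_pos: [0.4794, 0.3942, 0.0395]
eef_rot: [0.001, 0.633, 0.774, 0.001]
wrist_force: [-0.2, -0.5, 0.5]
opening: 0.422
time_s: 26.1
eef_pos: [0.4809, 0.3952, 0.1835]
eef_rot: [0.002, 0.633, 0.774, 0.005]
wrist_force: [-1.0, 0.5, -0.4]
opening: 0.537
t 26.15 p [0.4795 0.3943 0.1805] x [-0.199  0.98   0.002] y [0.98  0.199 0.005] z [ 0.005  0.003 -1.   ] F [-0.1 -0.8 -0.8] op 0.543 q [ 0.5   0.3   1.51 -0.    1.33  0.3 ]
```

View pics/w16.png

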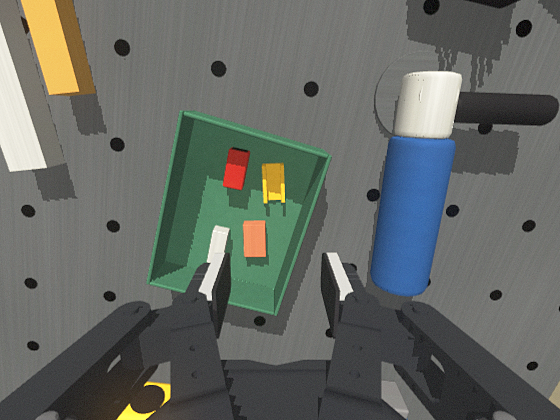

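View pics/z4.png

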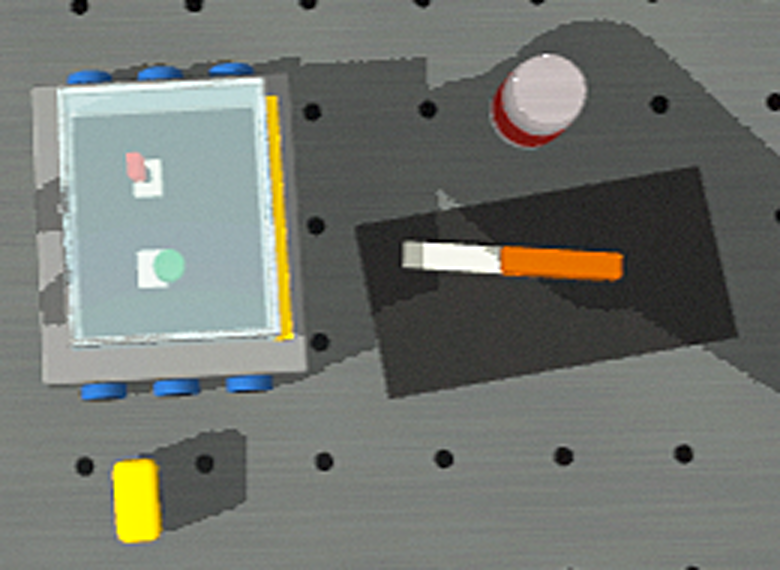

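Run:
```python
from h import *
def Z(x,y): return 220+(x-1)/3,110+(y-1)/3
J=onz('top0' if 0 else 't3',*Z(500,260),.020); E=onz('t3',*Z(622,266),.024); T=onz('t3',*Z(403,255),.0155)
print(J,E,T); 
# handle by mask
im=cv2.imread('pics/t3.png'); h=cv2.cvtColor(im,cv2.COLOR_BGR2HSV); m=cv2.inRange(h,(5,180,150),(20,255,255)); m[:,:350]=0
c=max(cv2.findContours(m,0,2)[0],key=cv2.contourArea); r=cv2.minAreaRect(c); print(r)
c=onz('t3',*r[0],.022); print('handle centre',c)
st(); goto((c[0]+.003,c[1]+.0,.17))
```

```text
[ 0.56306682 -0.25103698  0.02      ] [ 0.55520825 -0.35112136  0.024     ] [ 0.56977392 -0.17098969  0.0155    ]
((406.84393310546875, 197.27828979492188), (40.04985809326172, 9.227640151977539), 2.726310968399048)
handle centre [ 0.55925839 -0.30165396  0.022     ]
t 26.2 p [0.4784 0.3937 0.1783] x [-0.199  0.98   0.   ] y [0.98  0.199 0.002] z [ 0.001  0.001 -1.   ] F [ 0.   0.2 -0.7] op 0.541 q [0.5  0.3  1.52 0.   1.33 0.3 ]
shift cm [-69.81  -5.6    0.78]
```

```bash
python3 -m inch '[{"delta_pos":[0,0,0],"rotation":[0,0,0.14]},{"delta_pos":[0,0,0],"rotation":[0,0,0.14]},{"delta_pos":[0,0,0],"rotation":[0,0,0]}]' 5
python3 - <<'E'
from h import *
st(); goto((.5615,-.271,.16))
E
```

```text
time_s: 26.5
eef_pos: [0.4771, 0.3929, 0.1754]
eef_rot: [-0.0, 0.735, 0.678, -0.002]
wrist_force: [0.3, -0.9, -0.6]
opening: 0.588
t 26.5 p [0.4771 0.3929 0.1754] x [ 0.081  0.997 -0.002] y [ 0.997 -0.081 -0.003] z [-0.003 -0.002 -1.   ] F [ 0.3 -0.9 -0.6] op 0.588 q [0.5  0.3  1.52 0.   1.33 0.58]
shift cm [-65.48  13.81   1.63]
```

20 rows of (-3.27, 0.69).

```bash
python3 -m inch '[{"delta_pos":[-3.27,0.69,0],"rotation":[0,0,0]},{"delta_pos":[-3.27,0.69,0],"rotation":[0,0,0]},{"delta_pos":[-3.27,0.69,0],"rotation":[0,0,0]},{"delta_pos":[-3.27,0.69,0],"rotation":[0,0,0]},{"delta_pos":[-3.27,0.69,0],"rotation":[0,0,0]},{"delta_pos":[-3.27,0.69,0],"rotation":[0,0,0]},{"delta_pos":[-3.27,0.69,0],"rotation":[0,0,0]},{"delta_pos":[-3.27,0.69,0],"rotation":[0,0,0]},{"delta_pos":[-3.27,0.69,0],"rotation":[0,0,0]},{"delta_pos":[-3.27,0.69,0],"rotation":[0,0,0]}]'; python3 -m inch '[{"delta_pos":[-3.27,0.69,0],"rotation":[0,0,0]},{"delta_pos":[-3.27,0.69,0],"rotation":[0,0,0]},{"delta_pos":[-3.27,0.69,0],"rotation":[0,0,0]},{"delta_pos":[-3.27,0.69,0],"rotation":[0,0,0]},{"delta_pos":[-3.27,0.69,0],"rotation":[0,0,0]},{"delta_pos":[-3.27,0.69,0],"rotation":[0,0,0]},{"delta_pos":[-3.27,0.69,0],"rotation":[0,0,0]},{"delta_pos":[-3.27,0.69,0],"rotation":[0,0,0]},{"delta_pos":[-3.27,0.69,0],"rotation":[0,0,0]},{"delta_pos":[-3.27,0.69,0],"rotation":[0,0,0]}]'; python3 -m inch '[{"delta_pos":[0,0,2.5],"rotation":[0,0,0]},{"delta_pos":[0,0,2.5],"rotation":[0,0,0]},{"delta_pos":[0,0,0],"rotation":[0,0,0]},{"delta_pos":[0,0,0],"rotation":[0,0,0]}]'
python3 - <<'E'
from h import *
shot('wrist','w17'); st(); goto((.5615,-.271,-.01))
E
```

```text
time_s: 27.5
eef_pos: [0.5201, 0.0608, 0.1764]
eef_rot: [-0.001, 0.733, 0.68, -0.001]
wrist_force: [-0.2, 1.3, -0.1]
opening: 0.587
time_s: 28.5
eef_pos: [0.5628, -0.2703, 0.1761]
eef_rot: [-0.001, 0.733, 0.68, -0.0]
wrist_force: [-0.0, -0.1, 0.9]
opening: 0.585
time_s: 28.9
eef_pos: [0.5628, -0.2688, 0.1266]
eef_rot: [-0.001, 0.734, 0.679, -0.0]
wrist_force: [0.0, -0.8, 0.7]
opening: 0.587
t 28.95 p [ 0.5637 -0.2693  0.128 ] x [0.078 0.997 0.   ] y [ 0.997 -0.078 -0.   ] z [-0.  0. -1.] F [0.5 0.2 0.4] op 0.585 q [-0.64  0.36  1.54  0.    1.24 -0.56]
shift cm [-0.19 -0.2  13.8 ]
```

View pics/w17.png

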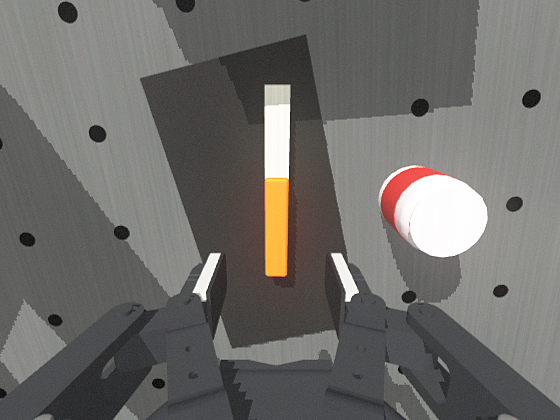

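Run:
```python
from h import *
for n,u,v,z in [('J',277,179,.024),('E',275.5,274,.024),('T',277.5,86,.0155),('tinL',381,195,.05),('tin',444,215,.075)]: print(n,onz('w17',u,v,z).round(4))
o=get_obs(); J=onz('w17',277,179,.024);E=onz('w17',275.5,274,.024); d=(J-E)/np.linalg.norm(J-E); g=J-.02*d; print(d,g); goto((g[0],g[1],-.012))
```

```text
J [ 0.5653 -0.2514  0.024 ]
E [ 0.5566 -0.3473  0.024 ]
T [ 0.5718 -0.1729  0.0155]
tinL [ 0.6505 -0.2659  0.05  ]
tin [ 0.6903 -0.2779  0.075 ]
[0.09125913 0.99582718 0.        ] [ 0.56352309 -0.27134     0.024     ]
shift cm [-0.21  0.   14.  ]
```

```bash
python3 -m inch '[{"delta_pos":[-0.2,0,2.5],"rotation":[0,0,0]},{"delta_pos":[0,0,2.5],"rotation":[0,0,0]},{"delta_pos":[0,0,2.5],"rotation":[0,0,0]},{"delta_pos":[0,0,2.5],"rotation":[0,0,0]},{"delta_pos":[0,0,1.5],"rotation":[0,0,0]},{"delta_pos":[0,0,0.8],"rotation":[0,0,0]},{"delta_pos":[0,0,0.5],"rotation":[0,0,0]},{"delta_pos":[0,0,0.3],"rotation":[0,0,0]},{"delta_pos":[0,0,0],"rotation":[0,0,0]},{"delta_pos":[0,0,0],"rotation":[0,0,0]}]'
python3 - <<'E'
from h import *
shot('wrist','w18'); st()
shot('side','s3'); b=cv2.imread('pics/s3.png')[100:220,240:400]; cv2.imwrite('pics/z5.png',cv2.resize(b,None,fx=4,fy=4))
E
```

```text
time_s: 29.95
eef_pos: [0.5639, -0.2718, -0.0025]
eef_rot: [0.001, 0.735, 0.678, 0.0]
wrist_force: [0.3, 0.5, 0.1]
opening: 0.58
t 30.0 p [ 0.5639 -0.2718 -0.0025] x [ 0.08   0.997 -0.001] y [ 0.997 -0.08   0.001] z [ 0.001 -0.001 -1.   ] F [ 0.1 -0.2  0.4] op 0.584 q [-0.64  0.54  1.59 -0.    1.01 -0.56]
```

View pics/w18.png

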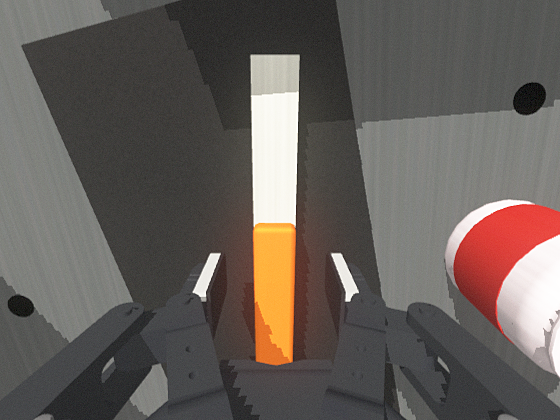

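View pics/z5.png

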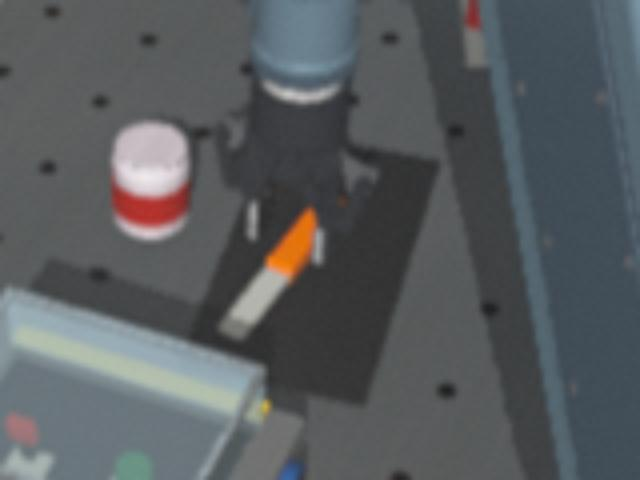

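```bash
python3 -m inch '[{"delta_pos":[0,0,0.4],"rotation":[0,0,0]},{"delta_pos":[0,0,0.3],"rotation":[0,0,0]},{"delta_pos":[0,0,0.2],"rotation":[0,0,0]},{"delta_pos":[0,0,0],"rotation":[0,0,0]}]';python3 -m inch '[{"delta_pos":[0,0,0],"rotation":[0,0,0]},{"delta_pos":[0,0,0],"rotation":[0,0,0]},{"delta_pos":[0,0,0],"rotation":[0,0,0]},{"delta_pos":[0,0,0],"rotation":[0,0,0]},{"delta_pos":[0,0,0],"rotation":[0,0,0]}]' 0; python3 -m inch '[{"delta_pos":[0,0,-2],"rotation":[0,0,0]},{"delta_pos":[0,0,-2],"rotation":[0,0,0]},{"delta_pos":[0,0,-2],"rotation":[0,0,0]},{"delta_pos":[0,0,-2],"rotation":[0,0,0]},{"delta_pos":[0,0,0],"rotation":[0,0,0]},{"delta_pos":[0,0,0],"rotation":[0,0,0]}]'
python3 - <<'E'
from h import *
shot('wrist','w19'); st()
shot('side','s4'); b=cv2.imread('pics/s4.png')[100:220,240:400]; cv2.imwrite('pics/z5.png',cv2.resize(b,None,fx=4,fy=4))
E
```

```text
time_s: 30.45
eef_pos: [0.5629, -0.2711, -0.013]
eef_rot: [-0.001, 0.735, 0.678, -0.0]
wrist_force: [-0.3, 1.0, 0.3]
opening: 0.586
time_s: 30.95
eef_pos: [0.5636, -0.2716, -0.0121]
eef_rot: [0.0, 0.735, 0.678, 0.0]
wrist_force: [-0.4, 0.2, 2.3]
opening: 0.232
time_s: 31.55
eef_pos: [0.5632, -0.2713, 0.0672]
eef_rot: [0.0, 0.735, 0.678, -0.0]
wrist_force: [-0.7, -0.5, -0.7]
opening: 0.233
t 31.6 p [ 0.5626 -0.2709  0.0663] x [0.08  0.997 0.001] y [ 0.997 -0.08  -0.002] z [-0.001  0.001 -1.   ] F [ 0.2 -0.  -1.1] op 0.236 q [-0.64  0.44  1.58 -0.    1.13 -0.56]
```

View pics/w19.png

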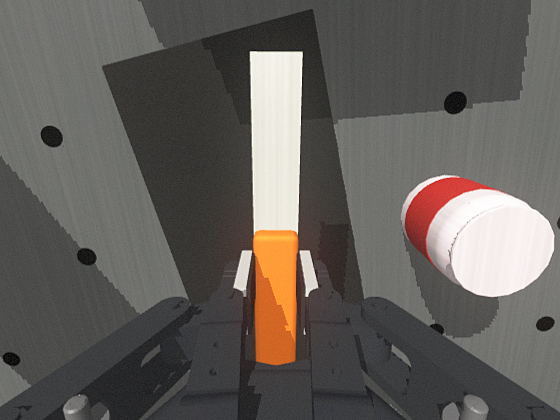

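View pics/z5.png

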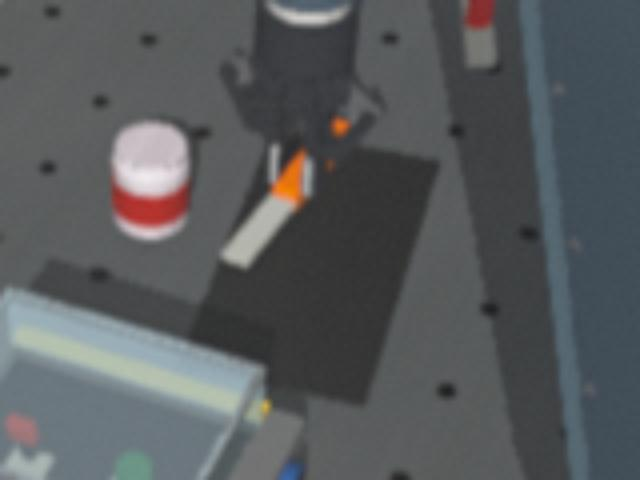

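```bash
python3 - <<'E'
from h import *
o=get_obs(); p=np.array(o['eef_pos']); Rt=qR(o['eef_rot'])
p=np.array([.5630,-.2711,.0667])
for dz in (.021,.026,.031): print(proj('w19',p+Rt@[.099,0,0]+[0,0,dz]))
E
python3 -m inch '[{"delta_pos":[0,0,0],"rotation":[0,0,-0.11]},{"delta_pos":[0,0,0],"rotation":[0,0,0]},{"delta_pos":[0,0,0],"rotation":[0,0,0]}]'
python3 - <<'E'
from h import *
st(); goto((.5987,-.199,.066))
E
```

```text
[275.23115107  56.68411043]
[275.23618575  54.75923282]
[275.24160026  52.68913743]
time_s: 31.95
eef_pos: [0.5627, -0.2709, 0.0664]
eef_rot: [-0.001, 0.697, 0.717, -0.0]
wrist_force: [-0.3, 0.5, -0.6]
opening: 0.235
t 31.95 p [ 0.5627 -0.2709  0.0664] x [-0.027  1.     0.001] y [ 1.     0.027 -0.002] z [-0.002  0.001 -1.   ] F [-0.3  0.5 -0.6] op 0.235 q [-0.64  0.44  1.58  0.    1.13 -0.67]
shift cm [7.09 3.79 0.04]
```

```bash
python3 -m inch '[{"delta_pos":[2.4,1.26,0],"rotation":[0,0,0]},{"delta_pos":[2.4,1.26,0],"rotation":[0,0,0]},{"delta_pos":[2.3,1.26,0],"rotation":[0,0,0]},{"delta_pos":[0,0,0],"rotation":[0,0,0]},{"delta_pos":[0,0,0],"rotation":[0,0,0]},{"delta_pos":[0,0,0],"rotation":[0,0,0]}]'
python3 - <<'E'
from h import *
shot('wrist','w20'); st(); shot('side','s5'); shot('top','t5')
b=cv2.imread('pics/s5.png')[130:230,220:353]; cv2.imwrite('pics/z5.png',cv2.resize(b,(798,600),interpolation=cv2.INTER_CUBIC))
E
```

```text
time_s: 32.55
eef_pos: [0.5986, -0.1999, 0.0673]
eef_rot: [-0.0, 0.697, 0.717, -0.0]
wrist_force: [-0.4, -0.0, -1.3]
opening: 0.235
t 32.6 p [ 0.5985 -0.2001  0.0674] x [-0.028  1.    -0.   ] y [ 1.     0.028 -0.   ] z [-0. -0. -1.] F [-0.2 -0.2 -0.6] op 0.238 q [-0.51  0.45  1.56 -0.    1.14 -0.54]
```

View pics/w20.png

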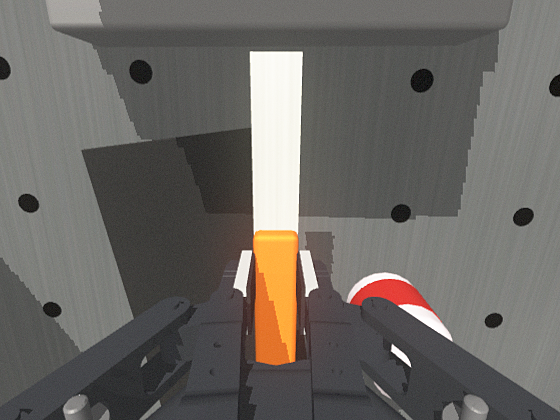

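View pics/z5.png

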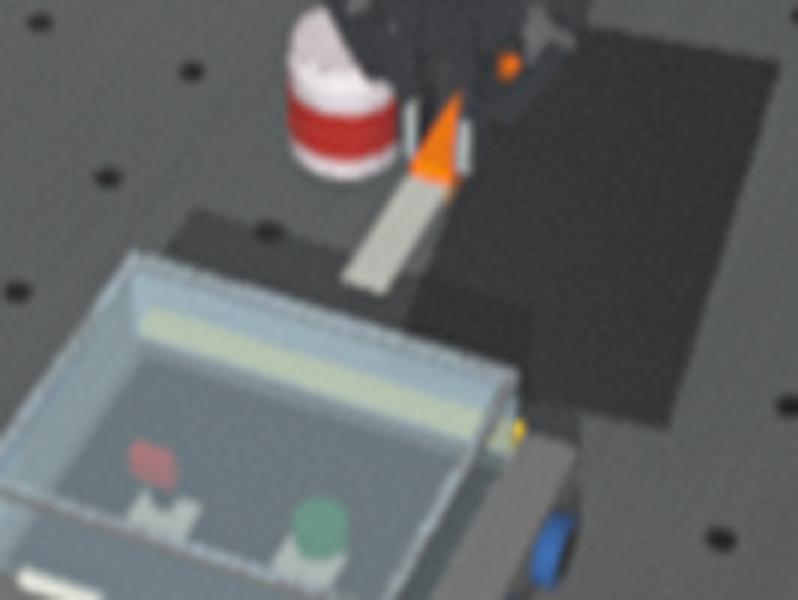

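Run:
```python
from h import *
def tri(*obs):
    A=np.zeros((3,3)); b=np.zeros(3)
    for fn,u,v in obs:
        e,r=ray(fn,u,v); r=r/np.linalg.norm(r); M=np.eye(3)-np.outer(r,r); A+=M; b+=M@e
    return np.linalg.solve(A,b)
print(tri(('s5',280.3,177.5),('w20',276.3,51)))
b=cv2.imread('pics/t5.png')[130:230,280:413]; cv2.imwrite('pics/z6.png',cv2.resize(b,(798,600),interpolation=cv2.INTER_CUBIC))
```

```text
[ 0.59575145 -0.09917924  0.09181735]
```

View pics/z6.png

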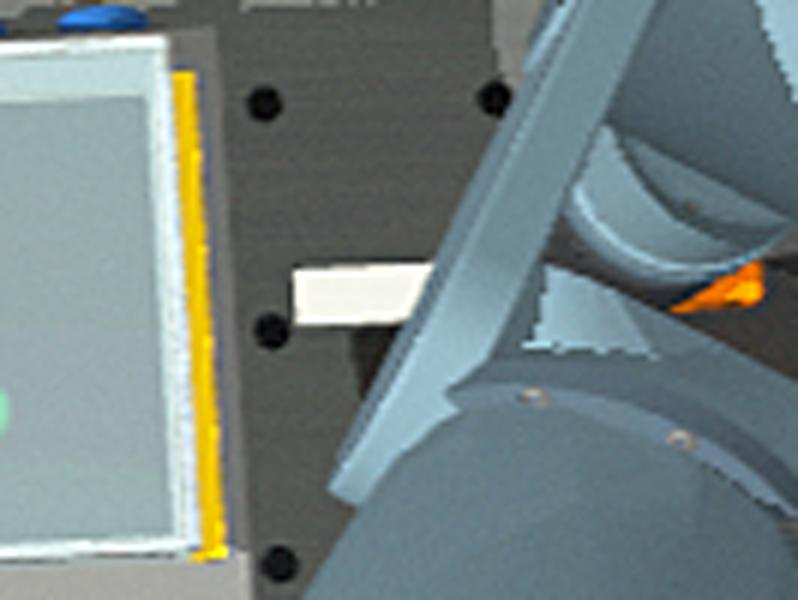

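```bash
python3 -m inch '[{"delta_pos":[0,0,1.2],"rotation":[0,0,0]},{"delta_pos":[0,0,1.2],"rotation":[0,0,0]},{"delta_pos":[0,0,1.2],"rotation":[0,0,0]},{"delta_pos":[0,0,0],"rotation":[0,0,0]},{"delta_pos":[0,0,0],"rotation":[0,0,0]}]'
python3 - <<'E'
from h import *
shot('wrist','w21'); st(); shot('side','s6')
b=cv2.imread('pics/s6.png')[130:230,220:353]; cv2.imwrite('pics/z5.png',cv2.resize(b,(798,600),interpolation=cv2.INTER_CUBIC))
E
```

```text
time_s: 33.2
eef_pos: [0.5984, -0.199, 0.0306]
eef_rot: [-0.001, 0.696, 0.718, -0.0]
wrist_force: [-0.0, 0.6, -0.9]
opening: 0.233
t 33.25 p [ 0.599  -0.1993  0.0314] x [-0.03  1.    0.  ] y [ 1.    0.03 -0.  ] z [-0.  0. -1.] F [ 0.6 -0.6 -1. ] op 0.233 q [-0.51  0.5   1.57  0.    1.07 -0.54]
```

View pics/w21.png

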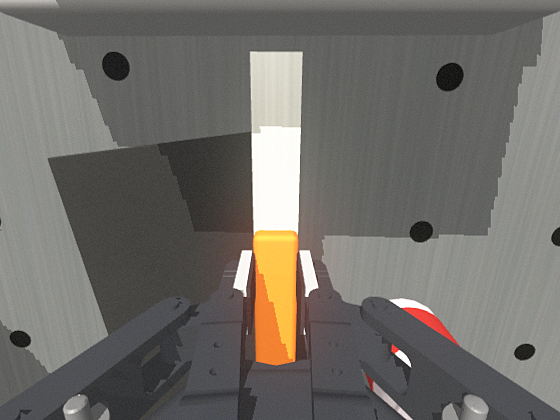

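View pics/z5.png

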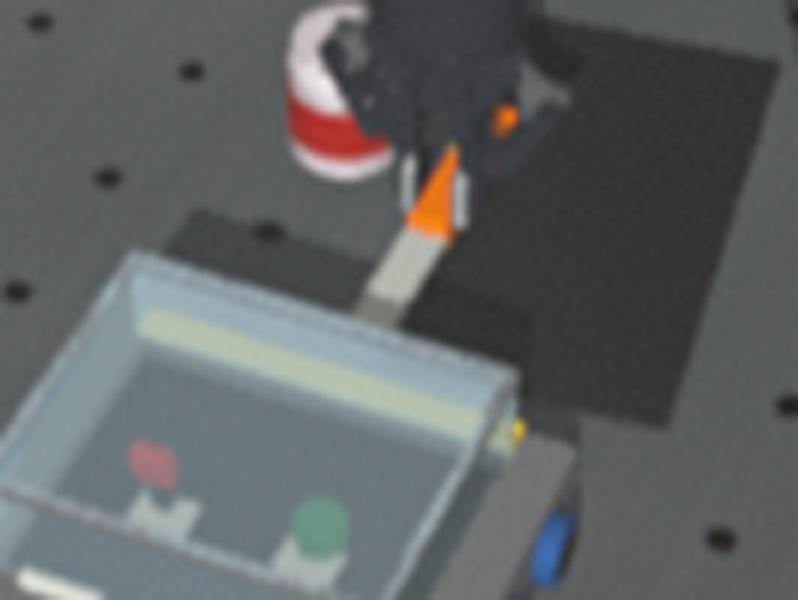

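```bash
python3 -m inch '[{"delta_pos":[1,0,0],"rotation":[0,0,0]},{"delta_pos":[1,0,0],"rotation":[0,0,0]},{"delta_pos":[1,0,0],"rotation":[0,0,0]},{"delta_pos":[0.5,0,0],"rotation":[0,0,0]},{"delta_pos":[0,0,0],"rotation":[0,0,0]}]'
python3 - <<'E'
from h import *
shot('wrist','w22'); st(); shot('side','s6')
b=cv2.imread('pics/s6.png')[130:230,220:353]; cv2.imwrite('pics/z5.png',cv2.resize(b,(798,600),interpolation=cv2.INTER_CUBIC))
E
```

```text
time_s: 33.8
eef_pos: [0.598, -0.163, 0.0317]
eef_rot: [-0.0, 0.696, 0.718, 0.0]
wrist_force: [-0.5, 0.9, -0.8]
opening: 0.235
t 33.85 p [ 0.598  -0.1636  0.0317] x [-0.031  1.    -0.   ] y [1.    0.031 0.   ] z [ 0. -0. -1.] F [ 0.8 -0.2  0. ] op 0.233 q [-0.46  0.48  1.6  -0.    1.06 -0.49]
```

View pics/z5.png

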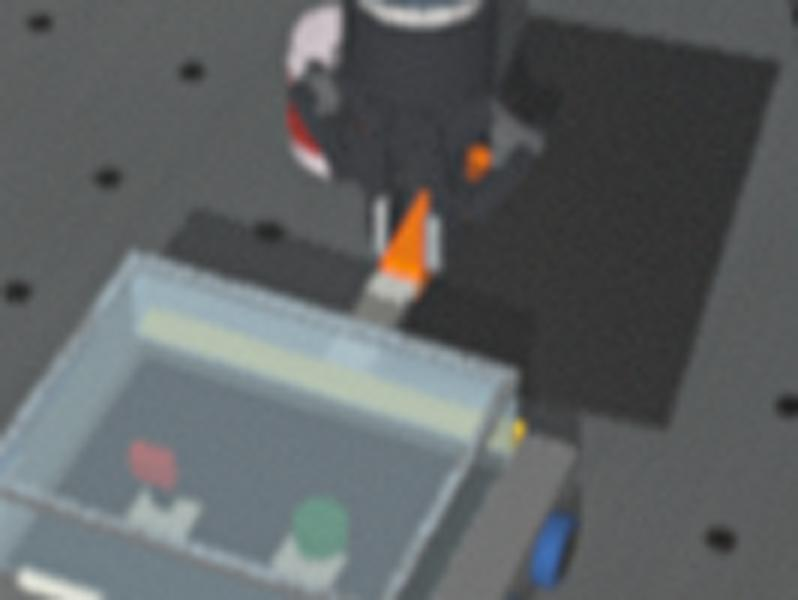

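Blade is entering the slot, tip just at the lip with no force. Continue inserting.

```bash
python3 -m inch '[{"delta_pos":[0.8,0,0],"rotation":[0,0,0]},{"delta_pos":[0.8,0,0],"rotation":[0,0,0]},{"delta_pos":[0.8,0,0],"rotation":[0,0,0]},{"delta_pos":[0.8,0,0],"rotation":[0,0,0]},{"delta_pos":[0,0,0],"rotation":[0,0,0]}]'
python3 - <<'E'
from h import *
st(); shot('side','s6')
b=cv2.imread('pics/s6.png')[130:230,220:353]; cv2.imwrite('pics/z5.png',cv2.resize(b,(798,600),interpolation=cv2.INTER_CUBIC))
E
```

```text
time_s: 34.4
eef_pos: [0.5968, -0.1308, 0.0315]
eef_rot: [-0.0, 0.696, 0.718, 0.0]
wrist_force: [0.3, -0.2, -1.5]
opening: 0.235
t 34.4 p [ 0.5968 -0.1308  0.0315] x [-0.031  1.     0.   ] y [ 1.     0.031 -0.   ] z [-0.  0. -1.] F [ 0.3 -0.2 -1.5] op 0.235 q [-0.41  0.46  1.63  0.    1.06 -0.44]
```

View pics/z5.png

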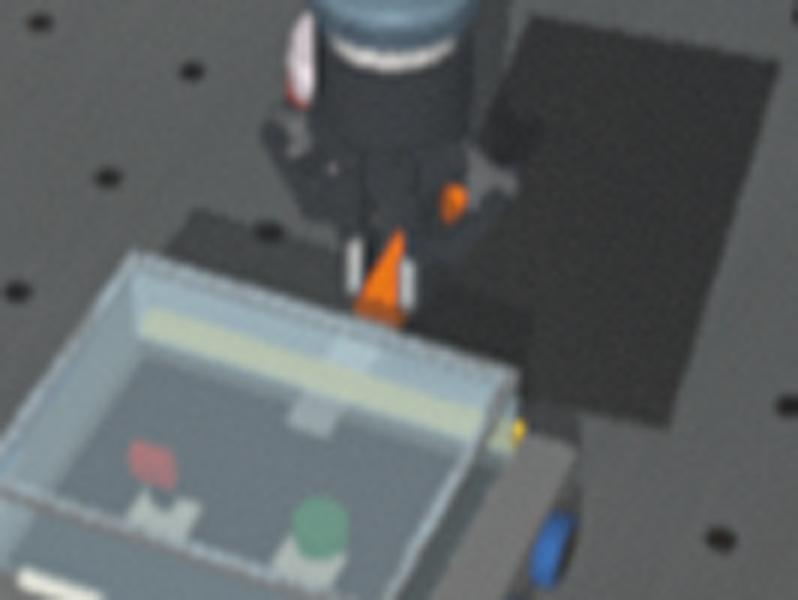

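```bash
python3 -m inch '[{"delta_pos":[0.1,0,-0.6],"rotation":[0,0,0]},{"delta_pos":[0.1,0,-0.8],"rotation":[0,0,0]},{"delta_pos":[0.1,0,-0.8],"rotation":[0,0,0]},{"delta_pos":[0.1,0,-0.8],"rotation":[0,0,0]},{"delta_pos":[0.1,0,-0.8],"rotation":[0,0,0]},{"delta_pos":[0.1,0,-0.9],"rotation":[0,0,0]},{"delta_pos":[0.3,0,-0.9],"rotation":[0,0,0]},{"delta_pos":[0,0,0],"rotation":[0,0,0]},{"delta_pos":[0,0,0],"rotation":[0,0,0]}]'
python3 - <<'E'
from h import *
st(); shot('side','s7'); shot('wrist','w23')
b=cv2.imread('pics/s7.png')[110:230,200:360]; cv2.imwrite('pics/z5.png',cv2.resize(b,(800,600),interpolation=cv2.INTER_CUBIC))
E
```

```text
time_s: 35.35
eef_pos: [0.5973, -0.1235, 0.0883]
eef_rot: [0.001, 0.696, 0.718, 0.0]
wrist_force: [0.9, 0.5, -2.2]
opening: 0.236
t 35.35 p [ 0.5973 -0.1235  0.0883] x [-0.03   1.    -0.001] y [1.    0.03  0.001] z [ 0.001 -0.001 -1.   ] F [ 0.9  0.5 -2.2] op 0.236 q [-0.4   0.38  1.61 -0.    1.15 -0.43]
```

View pics/z5.png

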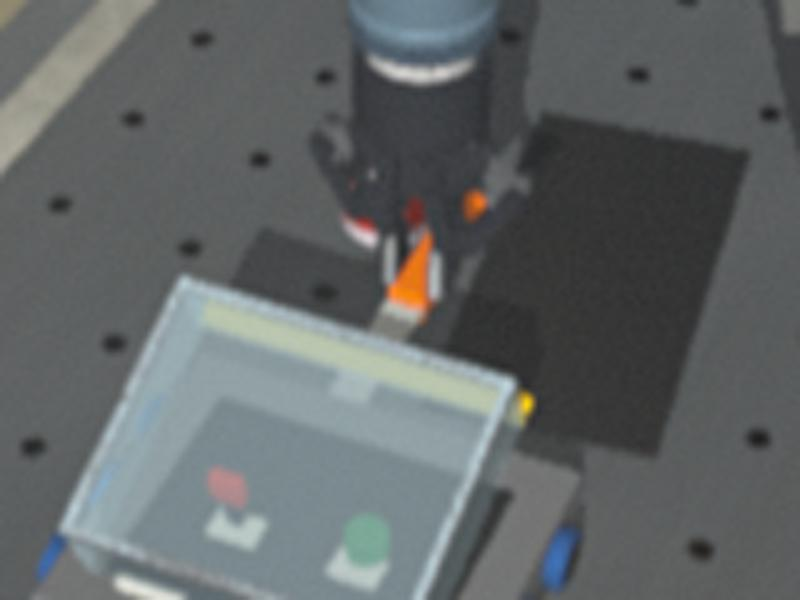

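View pics/w23.png

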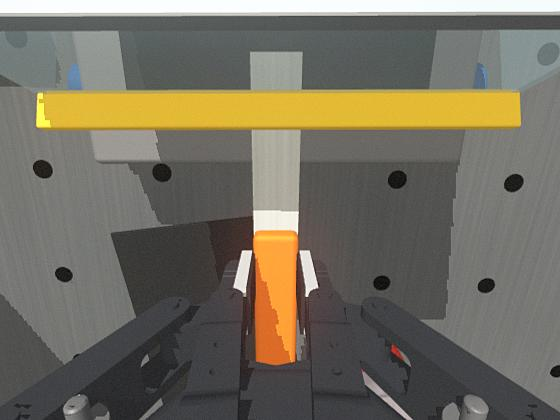

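```bash
python3 -m inch '[{"delta_pos":[0.3,0,-0.8],"rotation":[0,0,0]},{"delta_pos":[0.3,0,-0.8],"rotation":[0,0,0]},{"delta_pos":[0.3,0,-0.7],"rotation":[0,0,0]},{"delta_pos":[0.3,0,-0.7],"rotation":[0,0,0]},{"delta_pos":[0.6,0,-0.8],"rotation":[0,0,0]},{"delta_pos":[0.7,0,-0.9],"rotation":[0,0,0]},{"delta_pos":[0.7,0,-0.9],"rotation":[0,0,0]},{"delta_pos":[0.7,0,-0.8],"rotation":[0,0,0]},{"delta_pos":[0,0,0],"rotation":[0,0,0]},{"delta_pos":[0,0,0],"rotation":[0,0,0]}]'
python3 - <<'E'
from h import *
st(); shot('side','s7'); shot('wrist','w23')
b=cv2.imread('pics/s7.png')[110:230,200:360]; cv2.imwrite('pics/z5.png',cv2.resize(b,(800,600),interpolation=cv2.INTER_CUBIC))
E
```

```text
time_s: 36.45
eef_pos: [0.5959, -0.0843, 0.1521]
eef_rot: [0.001, 0.696, 0.718, 0.0]
wrist_force: [0.0, 1.2, -1.2]
opening: 0.236
t 36.45 p [ 0.5959 -0.0843  0.1521] x [-0.031  1.    -0.001] y [1.    0.031 0.001] z [ 0.001 -0.001 -1.   ] F [ 0.   1.2 -1.2] op 0.236 q [-0.34  0.29  1.59 -0.    1.27 -0.37]
```

View pics/z5.png

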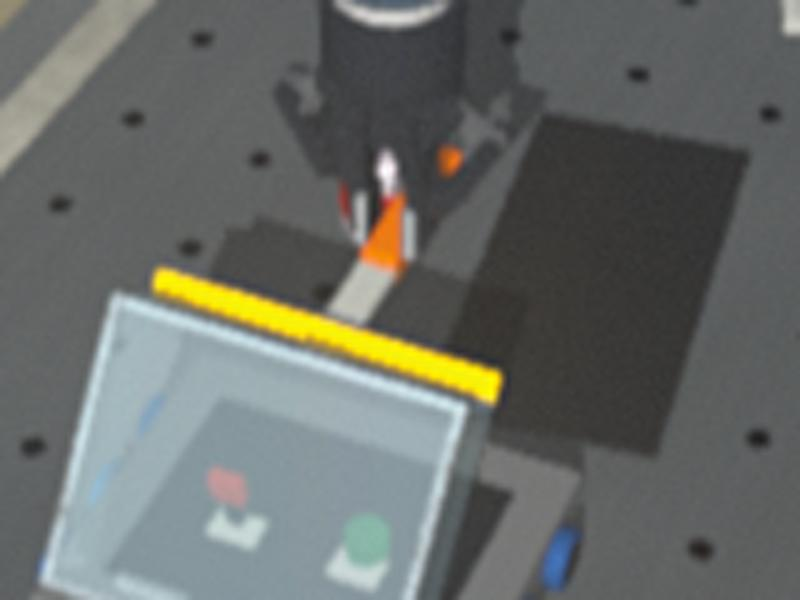

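View pics/w23.png

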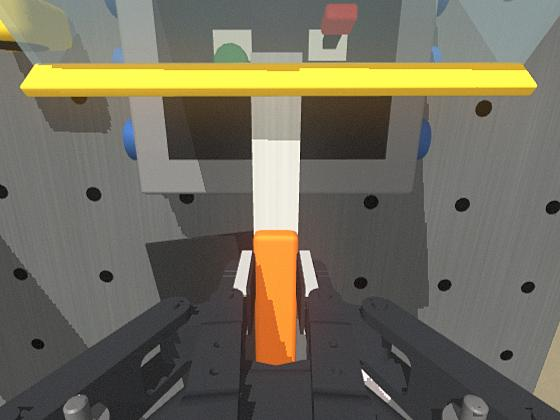

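```bash
python3 -m inch '[{"delta_pos":[0.9,0,-0.7],"rotation":[0,0,0]},{"delta_pos":[0.9,0,-0.7],"rotation":[0,0,0]},{"delta_pos":[0.9,0,-0.7],"rotation":[0,0,0]},{"delta_pos":[0.9,0,-0.6],"rotation":[0,0,0]},{"delta_pos":[0.9,0,-0.5],"rotation":[0,0,0]},{"delta_pos":[0,0,0],"rotation":[0,0,0]},{"delta_pos":[0,0,0],"rotation":[0,0,0]}]'
python3 - <<'E'
from h import *
st(); shot('side','s7'); shot('wrist','w23')
b=cv2.imread('pics/s7.png')[110:260,170:370]; cv2.imwrite('pics/z5.png',cv2.resize(b,(800,600),interpolation=cv2.INTER_CUBIC))
E
```

```text
time_s: 37.25
eef_pos: [0.5943, -0.0388, 0.1837]
eef_rot: [0.0, 0.696, 0.718, 0.0]
wrist_force: [0.0, 1.8, -4.1]
opening: 0.236
t 37.25 p [ 0.5943 -0.0388  0.1837] x [-0.031  1.     0.   ] y [1.    0.031 0.   ] z [ 0.  0. -1.] F [ 0.   1.8 -4.1] op 0.236 q [-0.26  0.24  1.57  0.    1.32 -0.3 ]
```

View pics/z5.png

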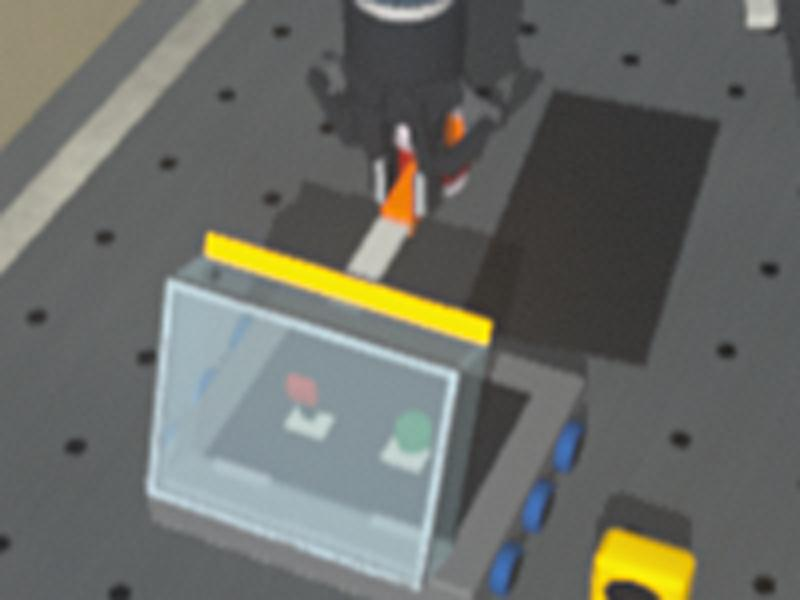

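View pics/w23.png

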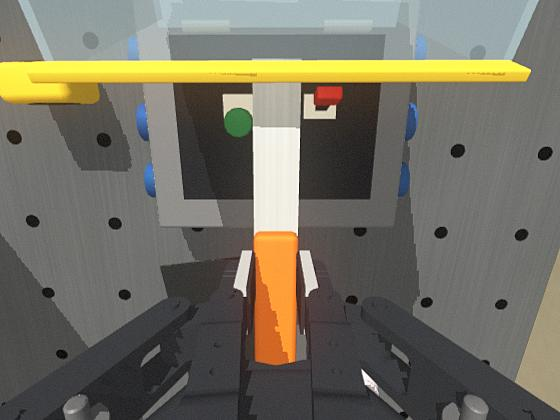

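```bash
python3 -m inch '[{"delta_pos":[0,0,0.9],"rotation":[0,0,0]},{"delta_pos":[0,0,0.9],"rotation":[0,0,0]},{"delta_pos":[1,0,0],"rotation":[0,0,0]},{"delta_pos":[1,0,0],"rotation":[0,0,0]},{"delta_pos":[1,0,0],"rotation":[0,0,0]},{"delta_pos":[1,0,0],"rotation":[0,0,0]},{"delta_pos":[1,0,0],"rotation":[0,0,0]},{"delta_pos":[1,0,0],"rotation":[0,0,0]},{"delta_pos":[0,0,0],"rotation":[0,0,0]},{"delta_pos":[0,0,0],"rotation":[0,0,0]}]'
python3 - <<'E'
from h import *
st(); shot('side','s7'); shot('wrist','w23')
b=cv2.imread('pics/s7.png')[110:260,170:370]; cv2.imwrite('pics/z5.png',cv2.resize(b,(800,600),interpolation=cv2.INTER_CUBIC))
E
```

```text
time_s: 38.35
eef_pos: [0.5924, 0.021, 0.1657]
eef_rot: [0.0, 0.696, 0.718, 0.0]
wrist_force: [0.2, -0.2, -1.4]
opening: 0.233
t 38.35 p [0.5924 0.021  0.1657] x [-0.031  1.    -0.   ] y [1.    0.031 0.   ] z [ 0. -0. -1.] F [ 0.2 -0.2 -1.4] op 0.233 q [-0.16  0.25  1.6  -0.    1.29 -0.2 ]
```

View pics/z5.png

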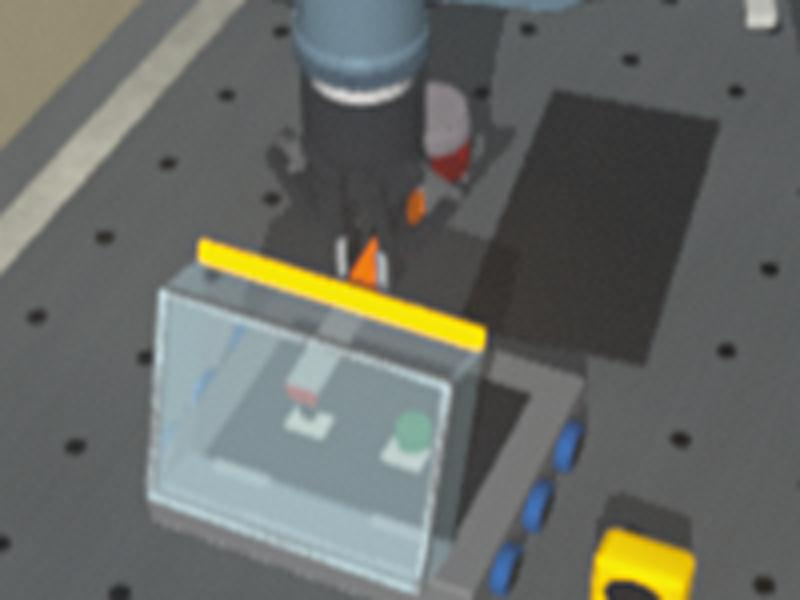

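View pics/w23.png

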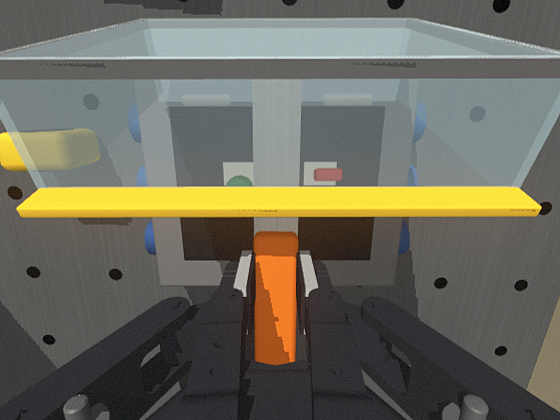

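```bash
cat >> h.py <<'E'
c0=np.array([.592,.025]); yw=.030
def box(x,y,z): return np.array([c0[0]+x*np.cos(yw)-y*np.sin(yw), c0[1]+x*np.sin(yw)+y*np.cos(yw), z])
def lid(x,y,z,th):
    dy,dz=y-.08,z-.056; return box(x,.08+dy*np.cos(th)+dz*np.sin(th),.056-dy*np.sin(th)+dz*np.cos(th))
E
python3 - <<'E'
from h import *
for th in (.9,1.,1.1,1.2,1.3,1.4): print(th,((proj('s7',lid(.1,-.094,.067,th))-[170,110])*4).round(),((proj('s7',lid(-.1,-.094,.067,th))-[170,110])*4).round(),((proj('s7',lid(.1,-.082,.116,th))-[170,110])*4).round(), proj('w23',lid(.1,-.094,.067,th)).round())
E
```

```text
0.9 [244. 214.] [518. 300.] [209. 234.] [470. 298.]
1.0 [232. 217.] [510. 305.] [196. 245.] [488. 282.]
1.1 [220. 224.] [501. 312.] [183. 259.] [507. 260.]
1.2 [208. 233.] [491. 323.] [169. 275.] [528. 230.]
1.3 [195. 244.] [481. 336.] [156. 293.] [549. 192.]
1.4 [181. 258.] [470. 351.] [143. 314.] [569. 145.]
```

```bash
python3 -m inch '[{"delta_pos":[0.9,0,0],"rotation":[0,0,0]},{"delta_pos":[0.9,0,0],"rotation":[0,0,0]},{"delta_pos":[0.9,0,0],"rotation":[0,0,0]},{"delta_pos":[0.9,0,0],"rotation":[0,0,0]},{"delta_pos":[0.9,0,0],"rotation":[0,0,0]},{"delta_pos":[0.9,0,0],"rotation":[0,0,0]},{"delta_pos":[0.9,0,0],"rotation":[0,0,0]},{"delta_pos":[0.7,0,0],"rotation":[0,0,0]},{"delta_pos":[0,0,0],"rotation":[0,0,0]},{"delta_pos":[0,0,0],"rotation":[0,0,0]}]'
python3 - <<'E'
from h import *
st(); shot('side','s8'); shot('wrist','w24')
b=cv2.imread('pics/s8.png')[110:260,170:370]; cv2.imwrite('pics/z5.png',cv2.resize(b,(800,600),interpolation=cv2.INTER_CUBIC))
for th in (1.5,1.6,1.7,1.8,1.85): print(th,((proj('s8',lid(.1,-.094,.067,th))-[170,110])*4).round(),((proj('s8',lid(-.1,-.094,.067,th))-[170,110])*4).round(),((proj('s8',lid(.1,-.082,.116,th))-[170,110])*4).round())
E
```

```text
time_s: 39.45
eef_pos: [0.5903, 0.0909, 0.1656]
eef_rot: [-0.0, 0.696, 0.718, 0.0]
wrist_force: [-0.3, -0.3, -1.0]
opening: 0.235
t 39.45 p [0.5903 0.0909 0.1656] x [-0.031  1.     0.   ] y [1.    0.031 0.   ] z [ 0.  0. -1.] F [-0.3 -0.3 -1. ] op 0.235 q [-0.05  0.26  1.59  0.    1.29 -0.08]
1.5 [168. 274.] [458. 369.] [130. 336.]
1.6 [154. 293.] [447. 390.] [118. 360.]
1.7 [141. 314.] [435. 412.] [106. 385.]
1.8 [128. 337.] [424. 436.] [ 96. 411.]
1.85 [122. 349.] [418. 449.] [ 91. 424.]
```

View pics/z5.png

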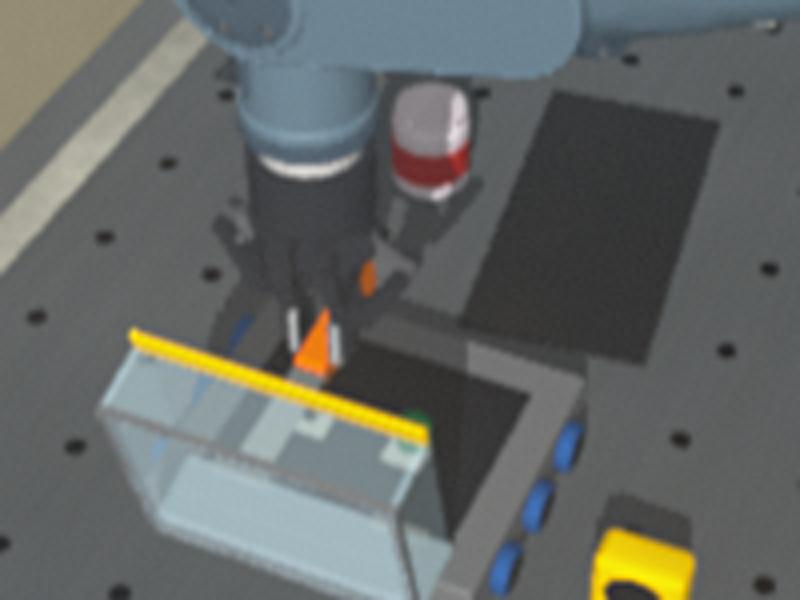

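View pics/w24.png

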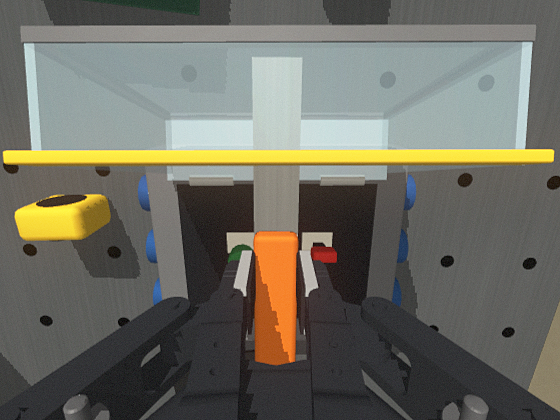

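```bash
python3 -m inch '[{"delta_pos":[-3,0,0],"rotation":[0,0,0]},{"delta_pos":[-3,0,0],"rotation":[0,0,0]},{"delta_pos":[-3,0,0],"rotation":[0,0,0]},{"delta_pos":[-3,0,0],"rotation":[0,0,0]},{"delta_pos":[-3,0,0],"rotation":[0,0,0]},{"delta_pos":[-3,0,0],"rotation":[0,0,0]},{"delta_pos":[-3,-0.6,0],"rotation":[0,0,0]},{"delta_pos":[-3,-0.6,0],"rotation":[0,0,0]},{"delta_pos":[-3,-0.6,0],"rotation":[0,0,0]},{"delta_pos":[-3,-0.6,0],"rotation":[0,0,0]}]'; python3 -m inch '[{"delta_pos":[-3,-0.6,0],"rotation":[0,0,0]},{"delta_pos":[-3,-0.6,0],"rotation":[0,0,0.05]},{"delta_pos":[0,0,3],"rotation":[0,0,0.05]},{"delta_pos":[0,0,3],"rotation":[0,0,0]},{"delta_pos":[0,0,3],"rotation":[0,0,0]},{"delta_pos":[0,0,3],"rotation":[0,0,0]},{"delta_pos":[0,0,0],"rotation":[0,0,0]},{"delta_pos":[0,0,0],"rotation":[0,0,0]}]'
python3 - <<'E'
from h import *
st(); shot('side','s9'); shot('wrist','w25'); goto((.5636,-.2716,-.0105))
b=cv2.imread('pics/s9.png')[110:260,170:370]; cv2.imwrite('pics/z5.png',cv2.resize(b,(800,600),interpolation=cv2.INTER_CUBIC))
E
```

```text
time_s: 40.55
eef_pos: [0.5748, -0.2117, 0.1657]
eef_rot: [0.0, 0.697, 0.717, 0.0]
wrist_force: [0.2, 0.4, -0.4]
opening: 0.234
time_s: 41.35
eef_pos: [0.5648, -0.2705, 0.0457]
eef_rot: [-0.001, 0.732, 0.682, -0.0]
wrist_force: [0.1, -0.2, -0.2]
opening: 0.234
t 41.35 p [ 0.5648 -0.2705  0.0457] x [0.07  0.998 0.001] y [ 0.998 -0.07  -0.001] z [-0.001  0.001 -1.   ] F [ 0.1 -0.2 -0.2] op 0.234 q [-0.64  0.47  1.58  0.    1.09 -0.57]
shift cm [-0.03 -0.29  5.83]
```

View pics/z5.png

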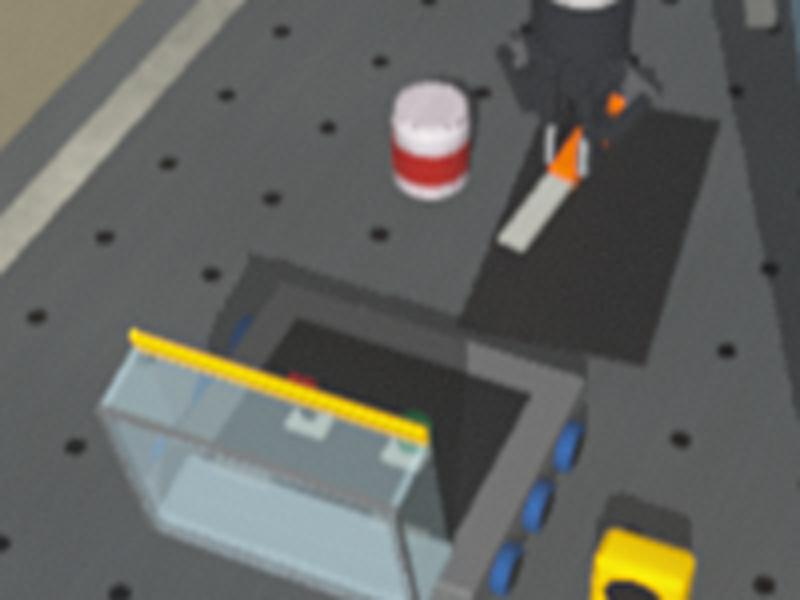

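View pics/w25.png

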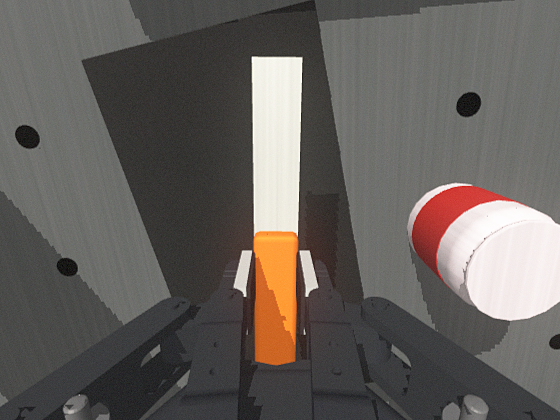

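```bash
python3 -m inch '[{"delta_pos":[-0.3,-0.8,1.5],"rotation":[0,0,0]},{"delta_pos":[0,0,1.5],"rotation":[0,0,0]},{"delta_pos":[0,0,1],"rotation":[0,0,0]},{"delta_pos":[0,0,0.5],"rotation":[0,0,0]},{"delta_pos":[0,0,0.5],"rotation":[0,0,0]},{"delta_pos":[0,0,0.4],"rotation":[0,0,0]},{"delta_pos":[0,0,0],"rotation":[0,0,0]}]'; python3 -c "
from h import *
st()"
```

```text
time_s: 42.15
eef_pos: [0.5568, -0.2725, -0.0089]
eef_rot: [-0.0, 0.731, 0.682, -0.0]
wrist_force: [0.1, -0.1, -1.2]
opening: 0.231
t 42.15 p [ 0.5568 -0.2725 -0.0089] x [0.07  0.998 0.   ] y [ 0.998 -0.07  -0.001] z [-0.001  0.    -1.   ] F [ 0.1 -0.1 -1.2] op 0.231 q [-0.65  0.54  1.61  0.    0.99 -0.58]
```

```bash
python3 -m inch '[{"delta_pos":[0,0,0.2],"rotation":[0,0,0]},{"delta_pos":[0,0,0],"rotation":[0,0,0]}]'; python3 -m inch '[{"delta_pos":[0,0,0],"rotation":[0,0,0]},{"delta_pos":[0,0,0],"rotation":[0,0,0]},{"delta_pos":[0,0,0],"rotation":[0,0,0]}]' 5;  python3 -m inch '[{"delta_pos":[0,0,-3],"rotation":[0,0,0]},{"delta_pos":[0,0,-4],"rotation":[0,0,0]},{"delta_pos":[0,0,-4],"rotation":[0,0,0]},{"delta_pos":[0,0,-4],"rotation":[0,0,0]},{"delta_pos":[0,0,-4],"rotation":[0,0,0]},{"delta_pos":[0,0,0],"rotation":[0,0,0]},{"delta_pos":[0,0,0],"rotation":[0,0,0]}]' 5
python3 - <<'E'
from h import *
st(); shot('wrist','w26'); goto(box(-.035,.001,.17))
E
```

```text
time_s: 42.35
eef_pos: [0.5571, -0.2728, -0.0103]
eef_rot: [0.0, 0.731, 0.682, 0.0]
wrist_force: [-0.3, -0.3, -1.3]
opening: 0.235
time_s: 42.65
eef_pos: [0.5572, -0.2729, -0.0101]
eef_rot: [0.0, 0.731, 0.682, 0.0]
wrist_force: [0.2, -0.5, 0.7]
opening: 0.592
time_s: 43.35
eef_pos: [0.5576, -0.2732, 0.1812]
eef_rot: [0.002, 0.731, 0.682, 0.0]
wrist_force: [-0.6, 0.6, -0.7]
opening: 0.582
t 43.35 p [ 0.5576 -0.2732  0.1812] x [ 0.07   0.998 -0.002] y [ 0.998 -0.07   0.003] z [ 0.003 -0.002 -1.   ] F [-0.6  0.6 -0.7] op 0.582 q [-0.65  0.3   1.51  0.    1.33 -0.58]
shift cm [29.68 -2.04  0.93]
```

View pics/w26.png

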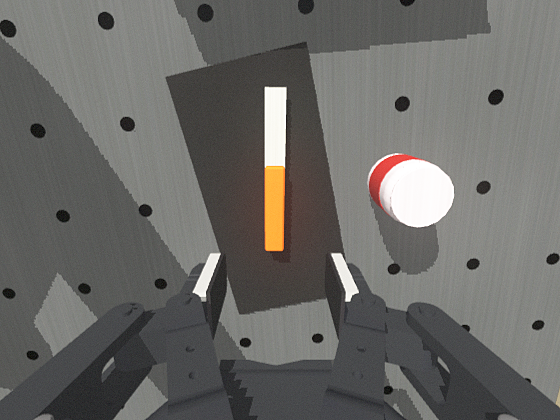

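```bash
python3 -m inch '[{"delta_pos":[0,0,0],"rotation":[0,0,-0.1]},{"delta_pos":[0,0,0],"rotation":[0,0,0]}]' 8.5
python3 - <<'E'
from h import *
st(); goto(box(-.035,.001,.17))
E
```

```text
time_s: 43.6
eef_pos: [0.5558, -0.272, 0.1773]
eef_rot: [-0.002, 0.696, 0.718, -0.0]
wrist_force: [0.2, -1.0, 0.7]
opening: 0.899
t 43.6 p [ 0.5558 -0.272   0.1773] x [-0.031  1.     0.002] y [ 1.     0.031 -0.003] z [-0.003  0.002 -1.   ] F [ 0.2 -1.   0.7] op 0.899 q [-0.65  0.3   1.51  0.    1.33 -0.68]
shift cm [29.67  1.04  0.8 ]
```

```bash
python3 -m inch '[{"delta_pos":[3,0.1,0],"rotation":[0,0,0]},{"delta_pos":[3,0.1,0],"rotation":[0,0,0]},{"delta_pos":[3,0.1,0],"rotation":[0,0,0]},{"delta_pos":[3,0.1,0],"rotation":[0,0,0]},{"delta_pos":[3,0.1,0],"rotation":[0,0,0]},{"delta_pos":[3,0.1,0],"rotation":[0,0,0]},{"delta_pos":[3,0.1,0],"rotation":[0,0,0]},{"delta_pos":[3,0.1,0],"rotation":[0,0,0]},{"delta_pos":[0,0,0],"rotation":[0,0,0]},{"delta_pos":[0,0,0],"rotation":[0,0,0]}]'
python3 - <<'E'
from h import *
st(); shot('wrist','w27'); goto(box(-.035,.001,.17))
print(proj('w27',box(-.035,.001,.07)),proj('w27',box(.04,.0224,.093)), 'x',onz('w27',1,1,.07))
E
```

```text
time_s: 44.6
eef_pos: [0.5571, -0.0321, 0.1785]
eef_rot: [-0.001, 0.696, 0.718, -0.001]
wrist_force: [-0.5, -0.5, -0.0]
opening: 0.998
t 44.6 p [ 0.5571 -0.0321  0.1785] x [-0.03  1.    0.  ] y [ 1.     0.03  -0.002] z [-0.002  0.    -1.   ] F [-0.5 -0.5 -0. ] op 0.998 q [-0.27  0.17  1.67 -0.    1.3  -0.3 ]
shift cm [5.78 0.14 0.87]
[277.45691262 133.37563577] [372.82420406 107.69625097] x [0.3374291 0.1193835 0.07     ]
```

View pics/w27.png

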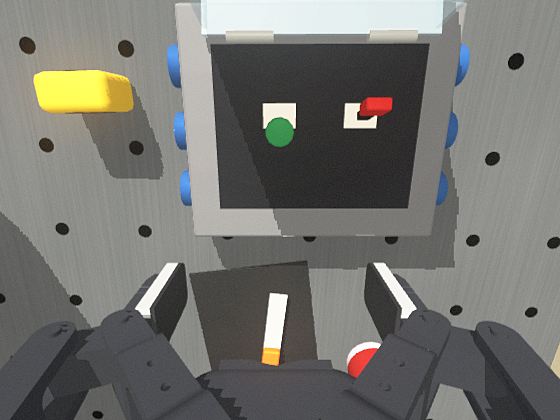

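```bash
python3 -m inch '[{"delta_pos":[2,0.1,0],"rotation":[0,0,0]},{"delta_pos":[2,0.1,0],"rotation":[0,0,0]},{"delta_pos":[1.8,0.1,0],"rotation":[0,0,0]},{"delta_pos":[0,0,3],"rotation":[0,0,0]},{"delta_pos":[0,0,3],"rotation":[0,0,0]},{"delta_pos":[0,0,3],"rotation":[0,0,0]},{"delta_pos":[0,0,2],"rotation":[0,0,0]},{"delta_pos":[0,0,0],"rotation":[0,0,0]},{"delta_pos":[0,0,0],"rotation":[0,0,0]}]' 0
python3 - <<'E'
from h import *
st(); shot('wrist','w28'); goto(box(-.035,.001,.05)); shot('side','s10')
b=cv2.imread('pics/s10.png')[110:260,170:370]; cv2.imwrite('pics/z5.png',cv2.resize(b,(800,600),interpolation=cv2.INTER_CUBIC))
E
```

```text
time_s: 45.55
eef_pos: [0.559, 0.0244, 0.0695]
eef_rot: [-0.0, 0.697, 0.717, -0.0]
wrist_force: [-0.2, 0.4, 0.4]
opening: -0.004
t 45.55 p [0.559  0.0244 0.0695] x [-0.028  1.     0.   ] y [ 1.     0.028 -0.001] z [-0.001 -0.    -1.   ] F [-0.2  0.4  0.4] op -0.004 q [-0.17  0.31  1.75 -0.    1.09 -0.2 ]
shift cm [ 0.05 -0.29  2.05]
```

View pics/w28.png

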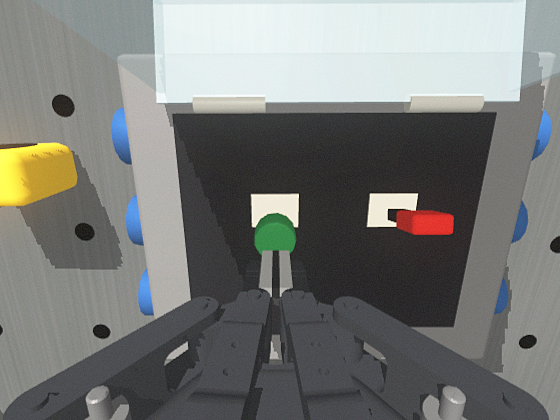

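View pics/z5.png

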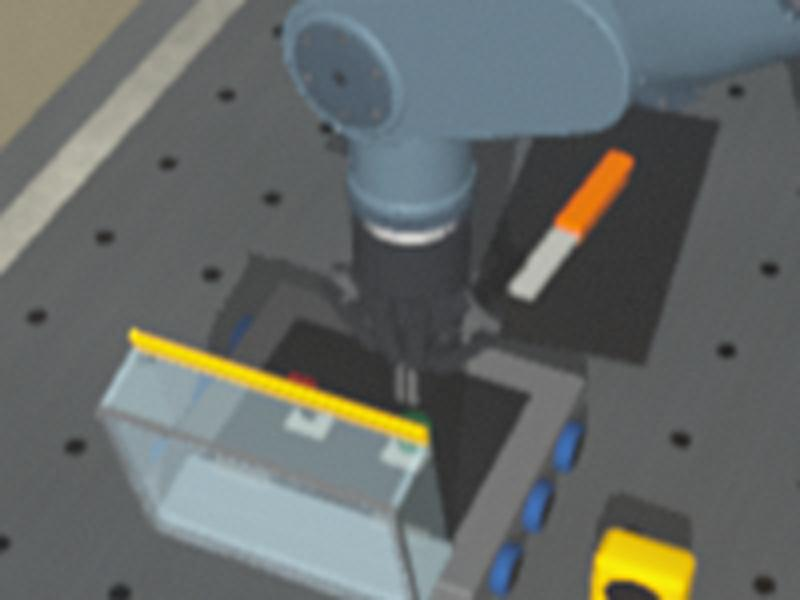

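Run:
```python
from h import *
goto(onz('w28',275,240,.07))
e=np.array([0,0,0]); o=get_obs(); p=np.array(o['eef_pos'])
# pad front tip edge at (276,250) assuming tip z=p+.0205
q=onz('w28',276,250,p[2]+.0205); print('pad front edge rel TCP',(q-p).round(4))
```

```text
shift cm [ 0.26 -0.16  0.11]
pad front edge rel TCP [-0.0012  0.0063  0.0205]
```

```bash
python3 -m inch '[{"delta_pos":[0.5,-0.15,0.8],"rotation":[0,0,0]},{"delta_pos":[0,0,0.8],"rotation":[0,0,0]},{"delta_pos":[0,0,0.4],"rotation":[0,0,0]},{"delta_pos":[0,0,0.2],"rotation":[0,0,0]},{"delta_pos":[0,0,0.2],"rotation":[0,0,0]},{"delta_pos":[0,0,0],"rotation":[0,0,0]}]'; python3 -c "
from h import *
st(); shot('wrist','w29')"
```

```text
time_s: 46.25
eef_pos: [0.5572, 0.0304, 0.0453]
eef_rot: [-0.0, 0.696, 0.718, -0.0]
wrist_force: [0.1, 0.0, -0.6]
opening: 0.003
t 46.25 p [0.5572 0.0304 0.0453] x [-0.03  1.    0.  ] y [ 1.    0.03 -0.  ] z [-0.  0. -1.] F [ 0.1  0.  -0.6] op 0.003 q [-0.16  0.34  1.76 -0.    1.04 -0.19]
```

View pics/w29.png

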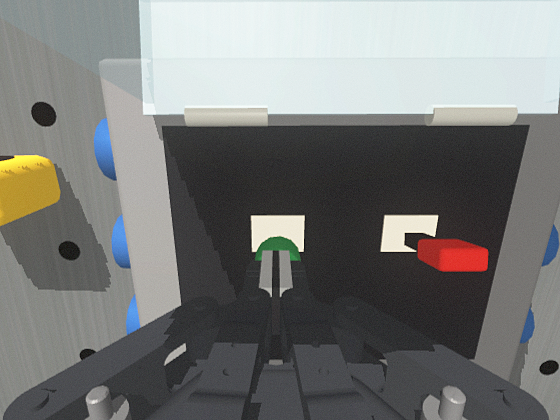

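```bash
for i in 1; do python3 -m inch '[{"delta_pos":[0,0,0.2],"rotation":[0,0,0]},{"delta_pos":[0,0,0.2],"rotation":[0,0,0]},{"delta_pos":[0,0,0],"rotation":[0,0,0]}]'; done
```

```text
time_s: 46.6
eef_pos: [0.5575, 0.0303, 0.0416]
eef_rot: [0.0, 0.696, 0.718, 0.0]
wrist_force: [-0.8, -0.8, 0.7]
opening: -0.0
```

```bash
python3 -m inch '[{"delta_pos":[0,0,0.2],"rotation":[0,0,0]},{"delta_pos":[0,0,0.2],"rotation":[0,0,0]},{"delta_pos":[0,0,0],"rotation":[0,0,0]}]'; python3 -c "
from h import *
st(); shot('wrist','w30')"
```

```text
time_s: 46.9
eef_pos: [0.5575, 0.0303, 0.0376]
eef_rot: [0.0, 0.696, 0.718, 0.0]
wrist_force: [0.1, -0.0, 2.4]
opening: 0.002
t 46.9 p [0.5575 0.0303 0.0376] x [-0.03  1.   -0.  ] y [1.   0.03 0.  ] z [ 0. -0. -1.] F [ 0.1 -0.   2.4] op 0.002 q [-0.16  0.35  1.77 -0.    1.02 -0.19]
```

View pics/w30.png

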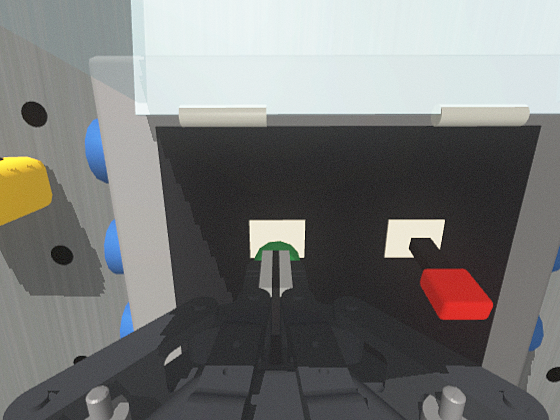

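```bash
python3 -m inch '[{"delta_pos":[0,0,0.2],"rotation":[0,0,0]},{"delta_pos":[0,0,0],"rotation":[0,0,0]},{"delta_pos":[0,0,0],"rotation":[0,0,0]},{"delta_pos":[0,0,0],"rotation":[0,0,0]},{"delta_pos":[0,0,0],"rotation":[0,0,0]}]'; python3 -c "
from h import *
st(); shot('wrist','w31')"
```

```text
time_s: 47.45
eef_pos: [0.5576, 0.0303, 0.0357]
eef_rot: [0.0, 0.696, 0.718, 0.0]
wrist_force: [0.2, 0.4, 2.4]
opening: -0.003
t 47.45 p [0.5576 0.0303 0.0357] x [-0.03  1.   -0.  ] y [1.   0.03 0.  ] z [ 0. -0. -1.] F [0.2 0.4 2.4] op -0.003 q [-0.16  0.35  1.77 -0.    1.02 -0.19]
```

View pics/w31.png

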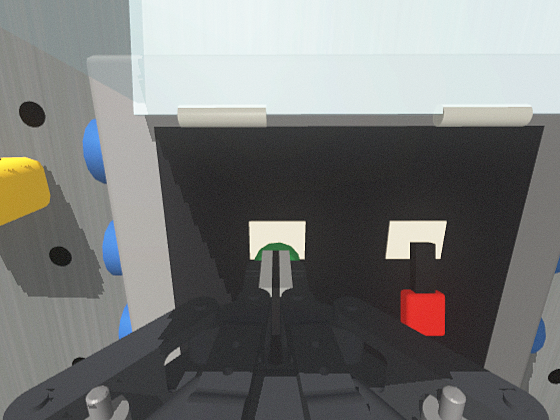

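```bash
python3 -m inch '[{"delta_pos":[0,0,-2],"rotation":[0,0,0]},{"delta_pos":[0,0,-3],"rotation":[0,0,0]},{"delta_pos":[0,0,-3],"rotation":[0,0,0]},{"delta_pos":[-2,2.5,0],"rotation":[0,0,0]},{"delta_pos":[-1,2.5,0],"rotation":[0,0,0]},{"delta_pos":[0,2.5,0],"rotation":[0,0,0]},{"delta_pos":[0,0,0],"rotation":[0,0,0]},{"delta_pos":[0,0,0],"rotation":[0,0,0]}]' 4.5
python3 - <<'E'
from h import *
st(); shot('wrist','w32'); goto(box(.04,-.0126,.033))
print(proj('w32',box(.04,-.0176,.075)))
E
```

```text
time_s: 48.3
eef_pos: [0.6322, 0.0029, 0.1144]
eef_rot: [-0.001, 0.696, 0.718, -0.001]
wrist_force: [-0.8, 0.6, -0.4]
opening: 0.525
t 48.3 p [0.6322 0.0029 0.1144] x [-0.03   1.     0.001] y [ 1.     0.03  -0.003] z [-0.003  0.    -1.   ] F [-0.8  0.6 -0.4] op 0.525 q [-0.18  0.39  1.53 -0.    1.22 -0.21]
shift cm [1.05 0.11 8.15]
[276.36331731 213.85381936]
```

View pics/w32.png

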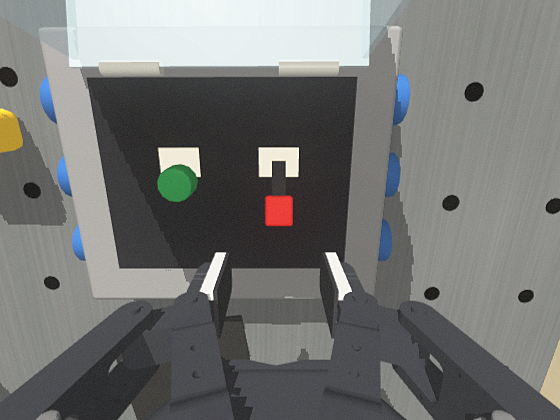

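```bash
python3 -m inch '[{"delta_pos":[1.2,0.3,2],"rotation":[0,0,0]},{"delta_pos":[0,0,2],"rotation":[0,0,0]},{"delta_pos":[0,0,2],"rotation":[0,0,0]},{"delta_pos":[0,0,1],"rotation":[0,0,0]},{"delta_pos":[0,0,0.8],"rotation":[0,0,0]},{"delta_pos":[0,0,0],"rotation":[0,0,0]},{"delta_pos":[0,0,0],"rotation":[0,0,0]}]'
python3 - <<'E'
from h import *
st(); shot('wrist','w33')
E
```

```text
time_s: 49.05
eef_pos: [0.6362, 0.0146, 0.0383]
eef_rot: [0.0, 0.696, 0.718, 0.0]
wrist_force: [0.4, -0.2, 0.3]
opening: 0.525
t 49.05 p [0.6362 0.0146 0.0383] x [-0.03  1.   -0.  ] y [1.    0.03  0.001] z [ 0.001 -0.    -1.   ] F [ 0.4 -0.2  0.3] op 0.525 q [-0.16  0.5   1.56  0.    1.09 -0.19]
```

View pics/w33.png

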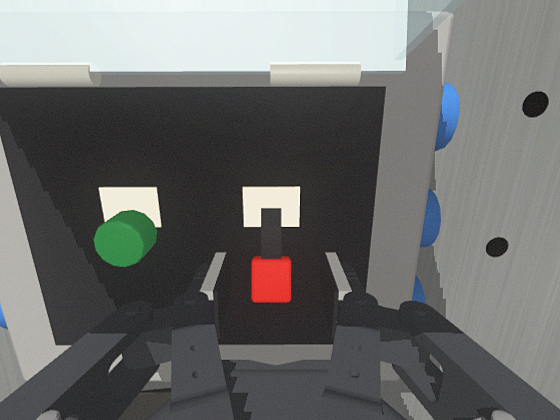

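```bash
python3 -m inch '[{"delta_pos":[-0.1,-0.2,0.5],"rotation":[0,0,0]},{"delta_pos":[0,0,0],"rotation":[0,0,0]}]'; python3 -m inch '[{"delta_pos":[0,0,0],"rotation":[0,0,0]},{"delta_pos":[0,0,0],"rotation":[0,0,0]},{"delta_pos":[0,0,0],"rotation":[0,0,0]},{"delta_pos":[0,0,0],"rotation":[0,0,0]},{"delta_pos":[0,0,0],"rotation":[0,0,0]}]' 0
python3 - <<'E'
from h import *
st(); shot('wrist','w34')
E
```

```text
time_s: 49.3
eef_pos: [0.6335, 0.0136, 0.0324]
eef_rot: [-0.0, 0.696, 0.718, -0.0]
wrist_force: [-0.8, 0.6, -0.3]
opening: 0.529
time_s: 49.8
eef_pos: [0.634, 0.0136, 0.0329]
eef_rot: [0.0, 0.696, 0.718, 0.0]
wrist_force: [-1.8, 0.0, 3.6]
opening: 0.215
t 49.8 p [0.634  0.0136 0.0329] x [-0.03  1.   -0.  ] y [1.   0.03 0.  ] z [ 0. -0. -1.] F [-1.8  0.   3.6] op 0.215 q [-0.17  0.5   1.56 -0.    1.08 -0.2 ]
```

View pics/w34.png

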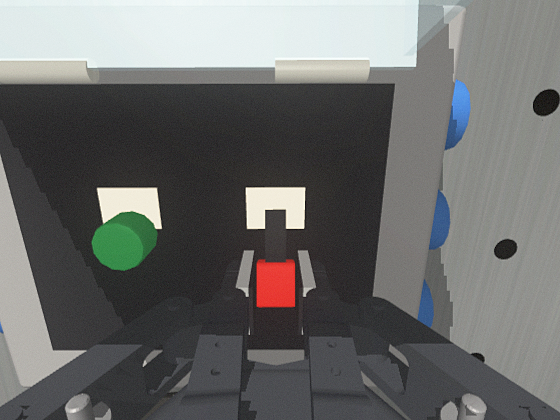

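Gripped. Follow the arc.

```bash
python3 -m inch '[{"delta_pos":[0.2,0,-0.43],"rotation":[0,0,0]},{"delta_pos":[0.2,0,-0.43],"rotation":[0,0,0]},{"delta_pos":[0.27,0,-0.33],"rotation":[0,0,0]},{"delta_pos":[0.27,0,-0.32],"rotation":[0,0,0]},{"delta_pos":[0,0,0],"rotation":[0,0,0]}]'; python3 -m inch '[{"delta_pos":[0.35,0,-0.25],"rotation":[0,0,0]},{"delta_pos":[0.35,0,-0.24],"rotation":[0,0,0]},{"delta_pos":[0.4,0,-0.16],"rotation":[0,0,0]},{"delta_pos":[0.4,0,-0.15],"rotation":[0,0,0]},{"delta_pos":[0,0,0],"rotation":[0,0,0]}]';python3 - <<'E'
from h import *
st(); shot('wrist','w35')
E
```

```text
time_s: 50.35
eef_pos: [0.6335, 0.0238, 0.046]
eef_rot: [-0.0, 0.696, 0.718, 0.0]
wrist_force: [5.9, 0.1, -11.6]
opening: 0.208
time_s: 50.85
eef_pos: [0.633, 0.0385, 0.054]
eef_rot: [-0.0, 0.696, 0.718, 0.0]
wrist_force: [6.0, -1.2, -11.6]
opening: 0.196
t 50.85 p [0.633  0.0385 0.054 ] x [-0.03  1.    0.  ] y [ 1.    0.03 -0.  ] z [-0.  0. -1.] F [  6.   -1.2 -11.6] op 0.196 q [-0.13  0.47  1.56  0.    1.12 -0.16]
```

View pics/w35.png

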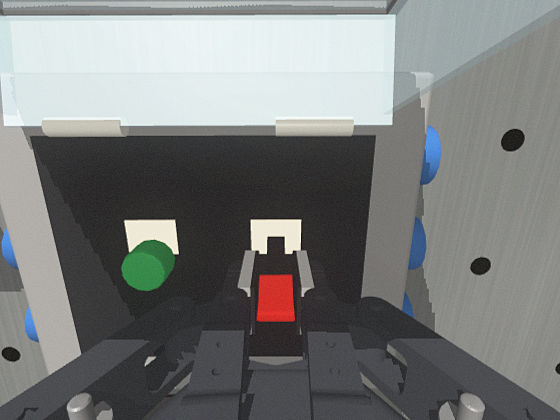

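Run:
```python
from h import *
shot('side','s11')
b=cv2.imread('pics/s11.png')[150:240,220:340]; cv2.imwrite('pics/z5.png',cv2.resize(b,(800,600),interpolation=cv2.INTER_CUBIC))
b=cv2.imread('pics/w35.png')[200:340,190:370]; cv2.imwrite('pics/z6.png',cv2.resize(b,None,fx=4,fy=4,interpolation=cv2.INTER_CUBIC))
for phi in (1.28,1.0,.75,.5,.25): 
  t=box(.04,.015-.045*np.sin(phi),.06+.045*np.cos(phi)); r=box(.04,.015-.023*np.sin(phi),.06+.023*np.cos(phi)); print(phi,(proj('w35',t)-[190,200])*4,(proj('w35',r)-[190,200])*4)
```

```text
1.28 [332.5649892  484.35792759] [332.5293444  333.67696711]
1.0 [331.9627932  506.76833768] [332.23050558 339.19860042]
0.75 [331.38497104 504.82054973] [331.96274758 332.96392233]
0.5 [330.81471545 477.82667209] [331.71483837 315.60711277]
0.25 [330.3119809 423.850813 ] [331.5084009  287.58125744]
```

View pics/z5.png

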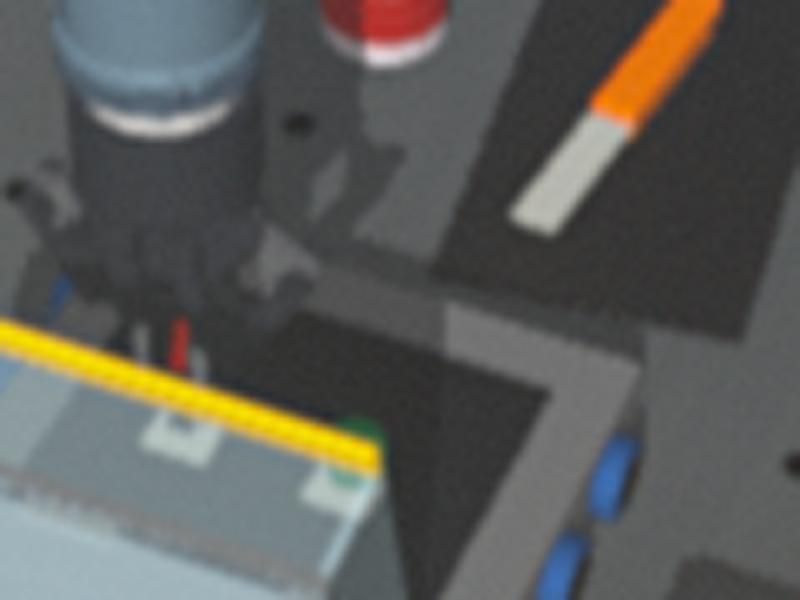

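View pics/z6.png

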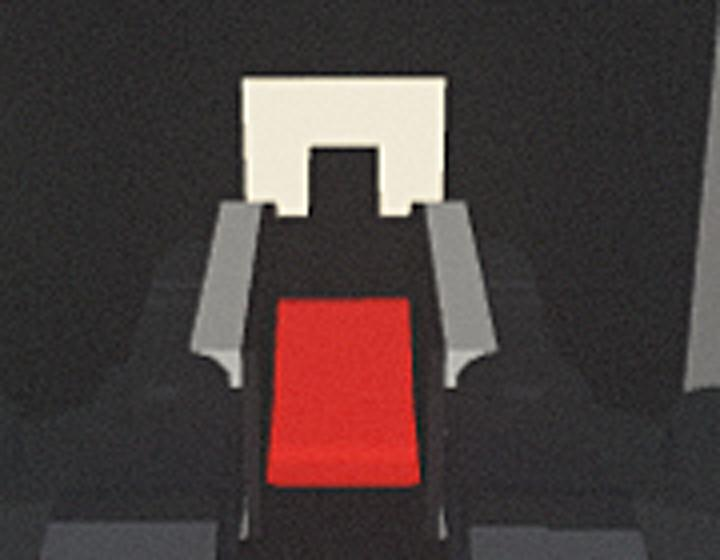

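```bash
python3 -m inch '[{"delta_pos":[0.4,0,0],"rotation":[0,0,0]},{"delta_pos":[0.4,0,0.05],"rotation":[0,0,0]},{"delta_pos":[0.4,0,0.1],"rotation":[0,0,0]},{"delta_pos":[0.4,0,0.1],"rotation":[0,0,0]},{"delta_pos":[0,0,0],"rotation":[0,0,0]}]';python3 - <<'E'
from h import *
st(); shot('wrist','w36')
b=cv2.imread('pics/w36.png')[200:340,190:370]; cv2.imwrite('pics/z6.png',cv2.resize(b,None,fx=4,fy=4,interpolation=cv2.INTER_CUBIC))
for phi in (.5,.25,0,-.22): 
  t=box(.04,.015-.045*np.sin(phi),.06+.045*np.cos(phi)); r=box(.04,.015-.023*np.sin(phi),.06+.023*np.cos(phi)); print(phi,(proj('w36',t)-[190,200])*4,(proj('w36',r)-[190,200])*4)
E
```

```text
time_s: 51.45
eef_pos: [0.6327, 0.0536, 0.0544]
eef_rot: [0.001, 0.696, 0.718, -0.001]
wrist_force: [-3.8, -3.7, 6.0]
opening: 0.157
t 51.45 p [0.6327 0.0536 0.0544] x [-0.031  1.    -0.002] y [ 1.     0.031 -0.   ] z [-0.    -0.002 -1.   ] F [-3.8 -3.7  6. ] op 0.157 q [-0.1   0.47  1.55 -0.    1.12 -0.13]
0.5 [330.03458058 578.93775365] [331.08472118 412.25848753]
0.25 [329.62494818 531.90165985] [330.92224476 387.27952094]
0 [329.37341851 459.49380095] [330.82958597 352.9150978 ]
-0.22 [329.3196958  379.49022664] [330.81483412 316.93498428]
```

View pics/z6.png

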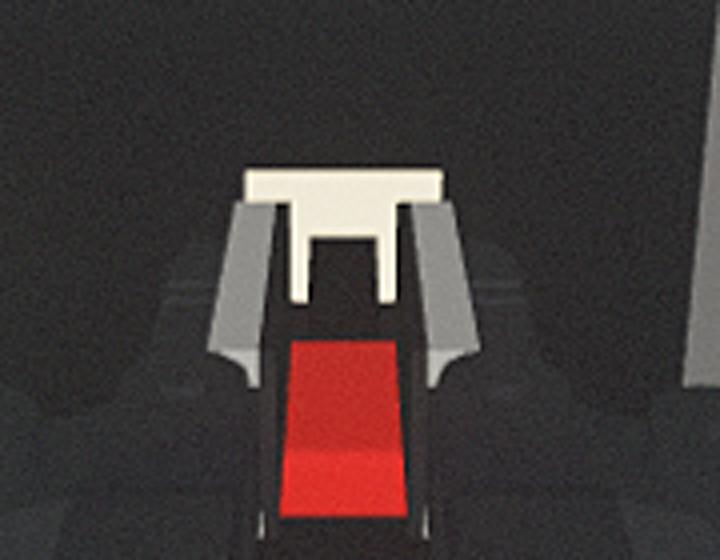

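```bash
python3 -m inch '[{"delta_pos":[0.3,0,0.1],"rotation":[0,0,0]},{"delta_pos":[0.3,0,0.1],"rotation":[0,0,0]},{"delta_pos":[0,0,0],"rotation":[0,0,0]}]';python3 - <<'E'
from h import *
st(); shot('wrist','w36'); shot('top','t7')
b=cv2.imread('pics/w36.png')[200:340,190:370]; cv2.imwrite('pics/z6.png',cv2.resize(b,None,fx=4,fy=4,interpolation=cv2.INTER_CUBIC))
for phi in (.5,.25,0,-.22): 
  t=box(.04,.015-.045*np.sin(phi),.06+.045*np.cos(phi)); r=box(.04,.015-.023*np.sin(phi),.06+.023*np.cos(phi)); print(phi,(proj('w36',t)-[190,200])*4,(proj('w36',r)-[190,200])*4)
E
```

```text
time_s: 51.8
eef_pos: [0.6323, 0.0609, 0.051]
eef_rot: [-0.0, 0.696, 0.718, 0.0]
wrist_force: [-0.4, -0.5, -0.6]
opening: -0.003
t 51.8 p [0.6323 0.0609 0.051 ] x [-0.03   1.     0.001] y [ 1.    0.03 -0.  ] z [-0.     0.001 -1.   ] F [-0.4 -0.5 -0.6] op -0.003 q [-0.09  0.48  1.55  0.    1.11 -0.12]
0.5 [331.55588909 648.05021394] [332.43719722 474.09410916]
0.25 [331.16358571 603.79587549] [332.27911624 450.22211754]
0 [330.90394319 533.03436381] [332.18030341 416.48912857]
-0.22 [330.82081084 453.31214528] [332.15145673 380.61416538]
```

View pics/z6.png

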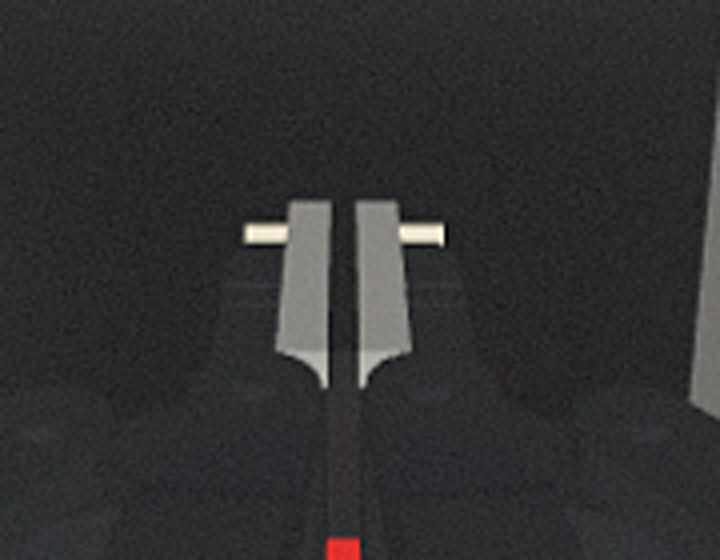

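```bash
python3 -m inch '[{"delta_pos":[0.2,0,-2],"rotation":[0,0,0]},{"delta_pos":[0,0,-3],"rotation":[0,0,0]},{"delta_pos":[0,0,-3],"rotation":[0,0,0]},{"delta_pos":[-2,0,0],"rotation":[0,0,0]},{"delta_pos":[-2,0,0],"rotation":[0,0,0]},{"delta_pos":[-2,0,0],"rotation":[0,0,0]},{"delta_pos":[0,0,0],"rotation":[0,0,0]},{"delta_pos":[0,0,0],"rotation":[0,0,0]}]' 4.5;python3 - <<'E'
from h import *
st(); shot('wrist','w37'); 
E
```

```text
time_s: 52.7
eef_pos: [0.6342, 0.002, 0.1311]
eef_rot: [-0.0, 0.697, 0.717, 0.0]
wrist_force: [-0.2, -0.3, 0.0]
opening: 0.526
t 52.7 p [0.6342 0.002  0.1311] x [-0.029  1.     0.   ] y [ 1.     0.029 -0.   ] z [-0.  0. -1.] F [-0.2 -0.3  0. ] op 0.526 q [-0.18  0.38  1.51  0.    1.25 -0.21]
```

View pics/w37.png

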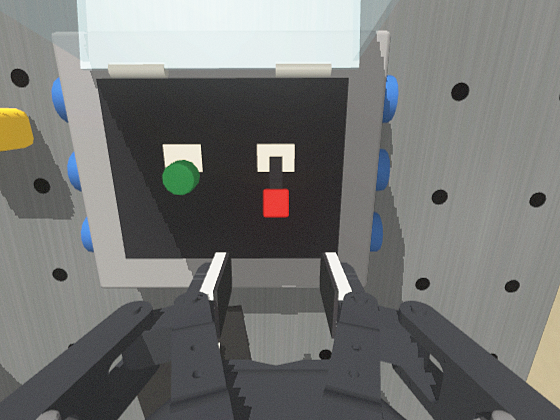

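```bash
cat > lev.py <<'E'
from h import *
D,OX=.034,.004
def tcp(phi,tau,back=0):
    gy,gz=.015-.034*np.sin(phi),.06+.034*np.cos(phi)
    z=np.array([np.sin(tau),-np.cos(tau)]); x=np.array([np.cos(tau),np.sin(tau)])
    return np.array([gy,gz])+(D-back)*z+OX*x
def rows(ph,ta,n):
    P=[(p,t) for p,t in zip(np.linspace(*ph,n+1),np.linspace(*ta,n+1))]
    for (p0,t0),(p1,t1) in zip(P[:-1],P[1:]):
        d=tcp(p1,t1)-tcp(p0,t0); z=np.array([np.sin(t0),-np.cos(t0)]); x=np.array([np.cos(t0),np.sin(t0)])
        print('%.2f %.2f: x %.2f z %.2f ry %.3f'%(p1,t1,d@x*100,d@z*100,t1-t0))
if __name__=='__main__':
    a=tcp(1.28,.75,.06); print(a,box(.0415,*a)); goto(box(.0415,*a))
    rows((1.28,-.22),(.75,-.1),12)
E
python3 lev.py
```

```text
[-0.03236839  0.09149878] [ 0.63445223 -0.00610901  0.09149878]
shift cm [-0.87  0.01  3.95]
1.16 0.68: x 0.14 z -0.17 ry -0.071
1.03 0.61: x 0.15 z -0.15 ry -0.071
0.91 0.54: x 0.16 z -0.13 ry -0.071
0.78 0.47: x 0.16 z -0.11 ry -0.071
0.66 0.40: x 0.17 z -0.09 ry -0.071
0.53 0.33: x 0.17 z -0.06 ry -0.071
0.41 0.25: x 0.18 z -0.04 ry -0.071
0.28 0.18: x 0.18 z -0.02 ry -0.071
0.16 0.11: x 0.18 z 0.01 ry -0.071
0.03 0.04: x 0.18 z 0.03 ry -0.071
-0.09 -0.03: x 0.18 z 0.05 ry -0.071
-0.22 -0.10: x 0.18 z 0.07 ry -0.071
```

```bash
python3 -m inch '[{"delta_pos":[0,0,0],"rotation":[0,0.15,0]},{"delta_pos":[0,0,0],"rotation":[0,0.15,0]},{"delta_pos":[0,0,0],"rotation":[0,0.15,0]},{"delta_pos":[0,0,0],"rotation":[0,0.15,0]},{"delta_pos":[0,0,0],"rotation":[0,0.15,0]},{"delta_pos":[0,0,0],"rotation":[0,0,0]},{"delta_pos":[0,0,0],"rotation":[0,0,0]}]' 4.5;python3 - <<'E'
from lev import *
st(); shot('wrist','w38'); goto(box(.0415,*tcp(1.28,.75,.06))); goto(box(.0415,*tcp(1.28,.75,0)))
E
```

```text
time_s: 53.45
eef_pos: [0.6339, 0.0022, 0.1301]
eef_rot: [-0.263, 0.649, 0.667, 0.254]
wrist_force: [-0.1, -0.6, 0.7]
opening: 0.526
t 53.45 p [0.6339 0.0022 0.1301] x [-0.02   0.732  0.681] y [ 1.     0.029 -0.002] z [-0.022  0.681 -0.732] F [-0.1 -0.6  0.7] op 0.526 q [-0.52  0.59  1.42  0.62  1.59 -0.69]
shift cm [-3.37 -0.02  2.3 ]
shift cm [-3.36 -0.01  8.3 ]
```

View pics/w38.png

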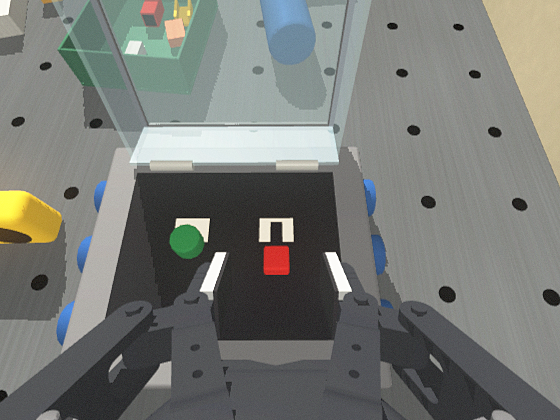

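```bash
python3 -m inch '[{"delta_pos":[-1.7,0,0],"rotation":[0,0,0]},{"delta_pos":[-1.7,0,1],"rotation":[0,0,0]},{"delta_pos":[0,0,2],"rotation":[0,0,0]},{"delta_pos":[0,0,2],"rotation":[0,0,0]},{"delta_pos":[0,0,0],"rotation":[0,0,0]},{"delta_pos":[0,0,0],"rotation":[0,0,0]}]';python3 - <<'E'
from lev import *
st(); shot('wrist','w39');  goto(box(.0415,*tcp(1.28,.75,0)))
E
```

```text
time_s: 54.1
eef_pos: [0.6336, 0.0116, 0.0709]
eef_rot: [-0.263, 0.648, 0.668, 0.255]
wrist_force: [0.3, -1.7, 0.5]
opening: 0.525
t 54.1 p [0.6336 0.0116 0.0709] x [-0.022  0.731  0.682] y [ 1.     0.031 -0.001] z [-0.022  0.681 -0.732] F [ 0.3 -1.7  0.5] op 0.525 q [-0.51  0.66  1.44  0.62  1.5  -0.74]
shift cm [ 0.11 -0.03  3.38]
```

View pics/w39.png

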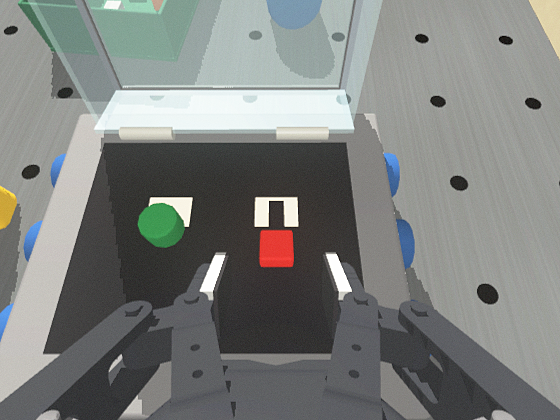

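```bash
python3 -m inch '[{"delta_pos":[0.1,0.1,1.2],"rotation":[0,0,0]},{"delta_pos":[0,0,1.2],"rotation":[0,0,0]},{"delta_pos":[0,0,0.9],"rotation":[0,0,0]},{"delta_pos":[0,0,0],"rotation":[0,0,0]},{"delta_pos":[0,0,0],"rotation":[0,0,0]}]';python3 - <<'E'
from lev import *
st(); shot('wrist','w40');  goto(box(.0415,*tcp(1.28,.75,0)))
shot('side','s12'); b=cv2.imread('pics/s12.png')[150:240,220:340]; cv2.imwrite('pics/z5.png',cv2.resize(b,(800,600),interpolation=cv2.INTER_CUBIC))
E
```

```text
time_s: 54.65
eef_pos: [0.634, 0.0349, 0.0477]
eef_rot: [-0.263, 0.648, 0.668, 0.255]
wrist_force: [0.5, 0.5, -0.6]
opening: 0.529
t 54.65 p [0.634  0.0349 0.0477] x [-0.022  0.731  0.682] y [ 1.     0.03  -0.001] z [-0.021  0.682 -0.731] F [ 0.5  0.5 -0.6] op 0.529 q [-0.48  0.68  1.46  0.64  1.45 -0.74]
shift cm [-0.01 -0.11  0.05]
```

View pics/w40.png

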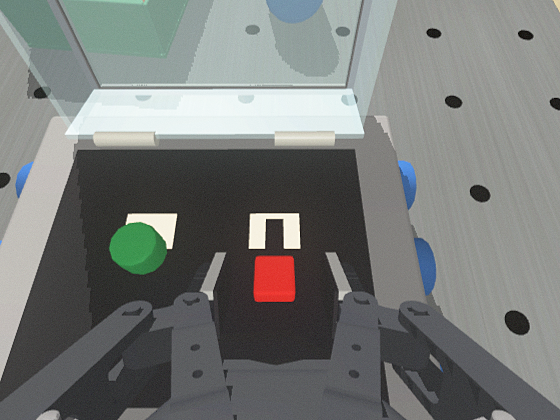

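View pics/z5.png

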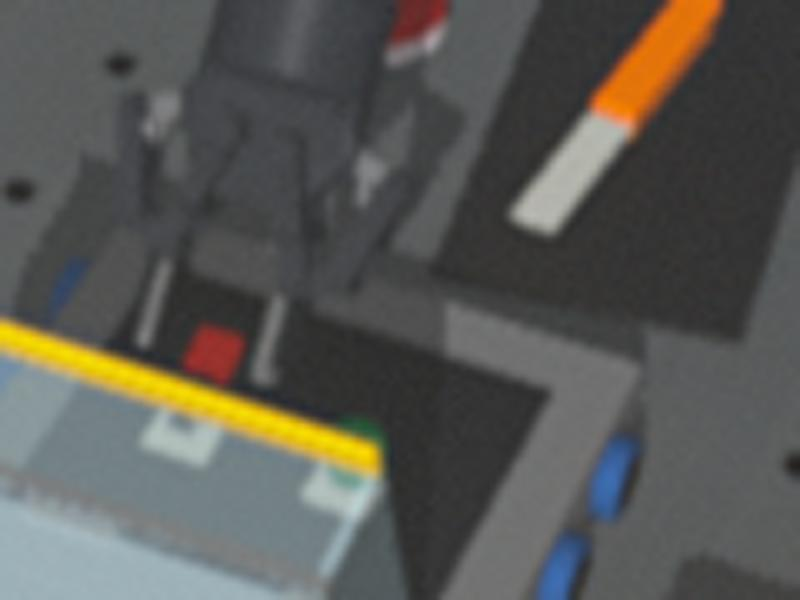

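```bash
python3 -m inch '[{"delta_pos":[0,-0.05,0.5],"rotation":[0,0,0]},{"delta_pos":[0,0,0],"rotation":[0,0,0]}]'; python3 -m inch '[{"delta_pos":[0,0,0],"rotation":[0,0,0]},{"delta_pos":[0,0,0],"rotation":[0,0,0]},{"delta_pos":[0,0,0],"rotation":[0,0,0]},{"delta_pos":[0,0,0],"rotation":[0,0,0]},{"delta_pos":[0,0,0],"rotation":[0,0,0]}]' 0;python3 - <<'E'
from lev import *
st(); shot('wrist','w41')
import lev
lev.D=.039
rows((1.28,-.22),(.75,-.1),12)
E
```

```text
time_s: 54.95
eef_pos: [0.6333, 0.0381, 0.044]
eef_rot: [-0.263, 0.648, 0.668, 0.255]
wrist_force: [-0.7, -0.5, -0.5]
opening: 0.522
time_s: 55.45
eef_pos: [0.6334, 0.0377, 0.0445]
eef_rot: [-0.263, 0.648, 0.668, 0.255]
wrist_force: [-4.1, -3.2, 4.1]
opening: 0.211
t 55.45 p [0.6334 0.0377 0.0445] x [-0.022  0.731  0.682] y [ 1.    0.03 -0.  ] z [-0.021  0.681 -0.732] F [-4.1 -3.2  4.1] op 0.211 q [-0.48  0.69  1.47  0.64  1.44 -0.74]
1.16 0.68: x 0.10 z -0.17 ry -0.071
1.03 0.61: x 0.11 z -0.15 ry -0.071
0.91 0.54: x 0.12 z -0.13 ry -0.071
0.78 0.47: x 0.13 z -0.11 ry -0.071
0.66 0.40: x 0.13 z -0.09 ry -0.071
0.53 0.33: x 0.14 z -0.06 ry -0.071
0.41 0.25: x 0.14 z -0.04 ry -0.071
0.28 0.18: x 0.15 z -0.02 ry -0.071
0.16 0.11: x 0.15 z 0.00 ry -0.071
0.03 0.04: x 0.15 z 0.03 ry -0.071
-0.09 -0.03: x 0.15 z 0.05 ry -0.071
-0.22 -0.10: x 0.14 z 0.07 ry -0.071
```

View pics/w41.png

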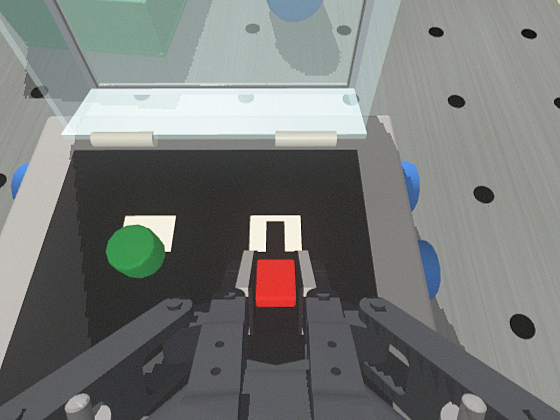

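```bash
python3 -m inch '[{"delta_pos":[0.10,0,-0.17],"rotation":[0,-0.071,0]},{"delta_pos":[0.11,0,-0.15],"rotation":[0,-0.071,0]},{"delta_pos":[0.12,0,-0.13],"rotation":[0,-0.071,0]},{"delta_pos":[0.13,0,-0.11],"rotation":[0,-0.071,0]},{"delta_pos":[0.13,0,-0.09],"rotation":[0,-0.071,0]},{"delta_pos":[0.14,0,-0.06],"rotation":[0,-0.071,0]},{"delta_pos":[0,0,0],"rotation":[0,0,0]}]';python3 - <<'E'
from lev import *
st(); shot('wrist','w42')
E
```

```text
time_s: 56.2
eef_pos: [0.6332, 0.04, 0.0534]
eef_rot: [-0.114, 0.687, 0.709, 0.111]
wrist_force: [-1.2, -7.0, -4.6]
opening: 0.214
t 56.2 p [0.6332 0.04   0.0534] x [-0.031  0.949  0.313] y [0.999 0.032 0.   ] z [-0.01   0.313 -0.95 ] F [-1.2 -7.  -4.6] op 0.214 q [-0.29  0.51  1.54  0.32  1.21 -0.46]
```

View pics/w42.png

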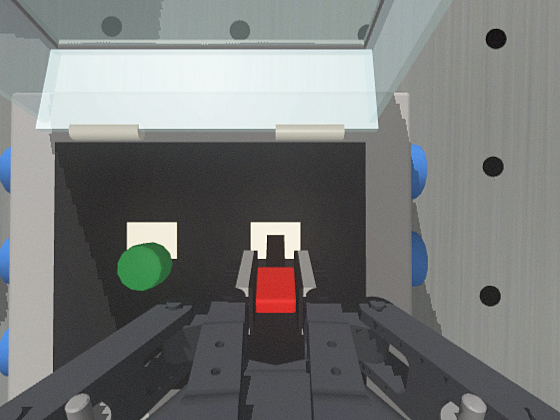

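```bash
python3 -m inch '[{"delta_pos":[0.14,0,-0.04],"rotation":[0,-0.071,0]},{"delta_pos":[0.15,0,-0.02],"rotation":[0,-0.071,0]},{"delta_pos":[0.15,0,0],"rotation":[0,-0.071,0]},{"delta_pos":[0.15,0,0.03],"rotation":[0,-0.071,0]},{"delta_pos":[0,0,0],"rotation":[0,0,0]}]';python3 - <<'E'
from lev import *
st(); shot('wrist','w43')
for phi in (.5,.25,0,-.22): 
  t=box(.04,.015-.045*np.sin(phi),.06+.045*np.cos(phi)); r=box(.04,.015-.023*np.sin(phi),.06+.023*np.cos(phi)); print(phi,proj('w43',t),proj('w43',r))
E
```

```text
time_s: 56.75
eef_pos: [0.633, 0.0456, 0.0551]
eef_rot: [-0.013, 0.695, 0.718, 0.012]
wrist_force: [-1.7, -8.7, -1.2]
opening: 0.212
t 56.75 p [0.633  0.0456 0.0551] x [-0.033  0.999  0.036] y [ 0.999  0.033 -0.001] z [-0.002  0.036 -0.999] F [-1.7 -8.7 -1.2] op 0.212 q [-0.13  0.47  1.55  0.04  1.12 -0.18]
0.5 [272.25152279 328.76142999] [272.60232613 288.56246457]
0.25 [272.17635672 315.13146452] [272.57590598 281.56147041]
0 [272.15458754 295.42222207] [272.57177646 272.36120534]
-0.22 [272.18583912 274.45464532] [272.58765301 263.0093098 ]
```

View pics/w43.png

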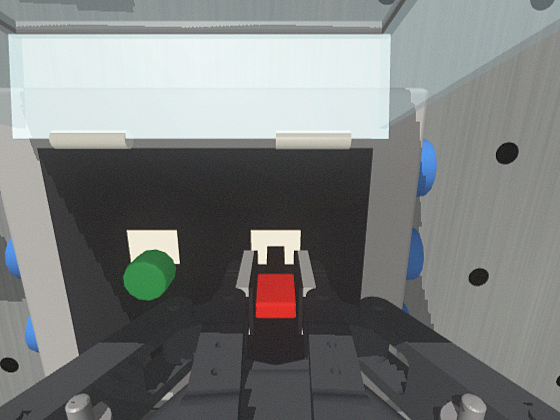

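```bash
python3 -m inch '[{"delta_pos":[0.2,0,0.02],"rotation":[0,-0.07,0]},{"delta_pos":[0.2,0,0.04],"rotation":[0,-0.07,0]},{"delta_pos":[0,0,0],"rotation":[0,0,0]}]';python3 - <<'E'
from lev import *
st(); shot('wrist','w44')
for phi in (.5,.25,0,-.22): 
  t=box(.04,.015-.045*np.sin(phi),.06+.045*np.cos(phi)); r=box(.04,.015-.023*np.sin(phi),.06+.023*np.cos(phi)); print(phi,proj('w44',t),proj('w44',r))
E
```

```text
time_s: 57.1
eef_pos: [0.6329, 0.0491, 0.0543]
eef_rot: [0.037, 0.695, 0.717, -0.037]
wrist_force: [-1.8, -8.8, -1.0]
opening: 0.213
t 57.1 p [0.6329 0.0491 0.0543] x [-0.032  0.994 -0.104] y [ 0.999  0.032 -0.001] z [ 0.002 -0.104 -0.995] F [-1.8 -8.8 -1. ] op 0.213 q [-0.05  0.48  1.55 -0.12  1.11 -0.03]
0.5 [272.24586715 340.16635612] [272.55207429 297.87772388]
0.25 [272.13148401 330.7309471 ] [272.50727537 292.52489592]
0 [272.06167322 314.74034456] [272.48280128 284.67969658]
-0.22 [272.04801969 296.06597122] [272.48066886 276.13846359]
```

View pics/w44.png

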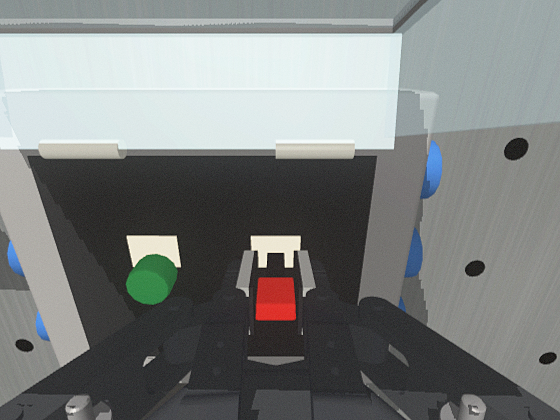

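```bash
python3 -m inch '[{"delta_pos":[0.2,0,0.03],"rotation":[0,-0.06,0]},{"delta_pos":[0.2,0,0.05],"rotation":[0,-0.06,0]},{"delta_pos":[0,0,0],"rotation":[0,0,0]}]';python3 - <<'E'
from lev import *
st(); shot('wrist','w45'); shot('side','s13')
for phi in (.25,0,-.22): 
  t=box(.04,.015-.045*np.sin(phi),.06+.045*np.cos(phi)); r=box(.04,.015-.023*np.sin(phi),.06+.023*np.cos(phi)); print(phi,proj('w45',t),proj('w45',r))
b=cv2.imread('pics/s13.png')[140:240,210:343]; cv2.imwrite('pics/z5.png',cv2.resize(b,(798,600),interpolation=cv2.INTER_CUBIC))
E
```

```text
time_s: 57.45
eef_pos: [0.6327, 0.0528, 0.0523]
eef_rot: [0.079, 0.691, 0.714, -0.078]
wrist_force: [0.3, -10.2, -3.5]
opening: 0.209
t 57.45 p [0.6327 0.0528 0.0523] x [-0.031  0.975 -0.221] y [ 0.999  0.032 -0.002] z [ 0.005 -0.221 -0.975] F [  0.3 -10.2  -3.5] op 0.209 q [ 0.02  0.5   1.53 -0.25  1.12  0.1 ]
0.25 [272.39747572 343.80430881] [272.72925824 302.75246704]
0 [272.30323085 331.36099903] [272.69366014 296.25620144]
-0.22 [272.26156429 315.24570494] [272.68003373 288.63656393]
```

View pics/w45.png

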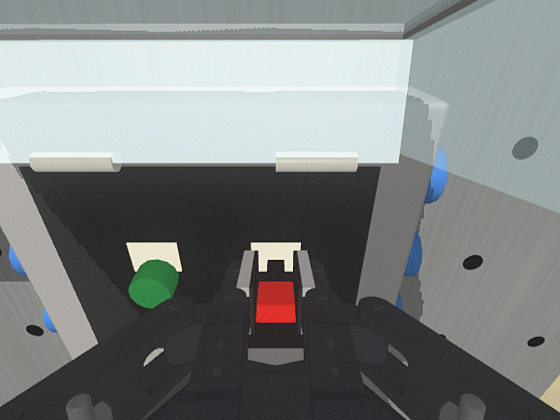

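View pics/z5.png

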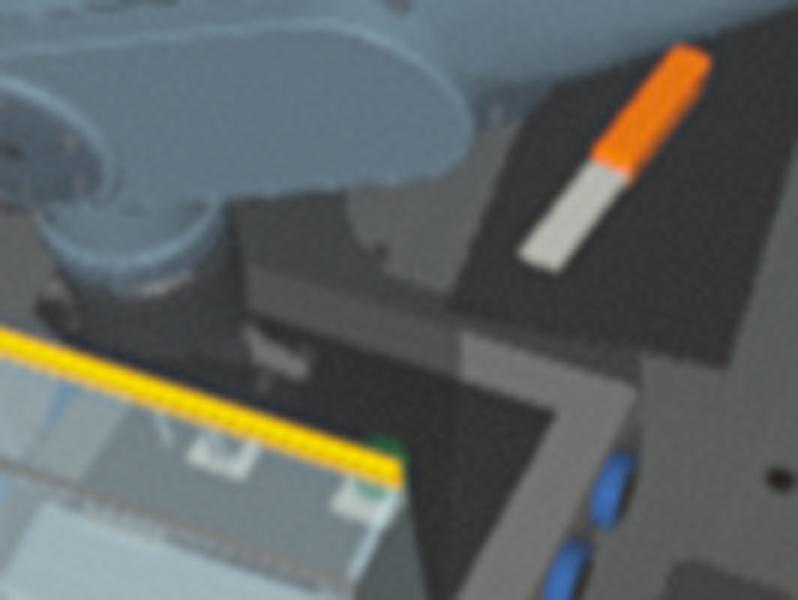

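```bash
python3 -m inch '[{"delta_pos":[0.2,0,0.03],"rotation":[0,0,0]},{"delta_pos":[0.1,0,0],"rotation":[0,0,0]},{"delta_pos":[0,0,0],"rotation":[0,0,0]},{"delta_pos":[0,0,0],"rotation":[0,0,0]},{"delta_pos":[0,0,0],"rotation":[0,0,0]},{"delta_pos":[0,0,0],"rotation":[0,0,0]}]';  python3 -c "
from h import *
st()"; python3 -m inch '[{"delta_pos":[0,0,0],"rotation":[0,0,0]},{"delta_pos":[0,0,0],"rotation":[0,0,0]},{"delta_pos":[0,0,0],"rotation":[0,0,0]},{"delta_pos":[0,0,0],"rotation":[0,0,0]}]' 4.5
python3 - <<'E'
from h import *
st(); shot('wrist','w46')
for phi in (.25,0,-.22): 
  t=box(.04,.015-.045*np.sin(phi),.06+.045*np.cos(phi)); r=box(.04,.015-.023*np.sin(phi),.06+.023*np.cos(phi)); print(phi,proj('w46',t),proj('w46',r))
E
```

```text
time_s: 58.15
eef_pos: [0.6327, 0.0534, 0.0521]
eef_rot: [0.079, 0.692, 0.713, -0.078]
wrist_force: [-1.6, -11.4, -2.1]
opening: 0.209
t 58.15 p [0.6327 0.0534 0.0521] x [-0.029  0.975 -0.221] y [ 1.     0.029 -0.002] z [ 0.005 -0.221 -0.975] F [ -1.6 -11.4  -2.1] op 0.209 q [ 0.02  0.5   1.53 -0.25  1.12  0.1 ]
time_s: 58.55
eef_pos: [0.6332, 0.0569, 0.0527]
eef_rot: [0.079, 0.692, 0.713, -0.076]
wrist_force: [0.1, -0.1, -0.1]
opening: 0.529
t 58.55 p [0.6332 0.0569 0.0527] x [-0.03   0.976 -0.218] y [1.   0.03 0.  ] z [ 0.007 -0.218 -0.976] F [ 0.1 -0.1 -0.1] op 0.529 q [ 0.02  0.5   1.53 -0.24  1.12  0.1 ]
0.25 [271.41045358 348.31605598] [271.7399781 307.4417605]
0 [271.24901109 336.17473568] [271.67371004 301.09381174]
-0.22 [271.14786327 320.37594915] [271.63382644 293.61245573]
```

View pics/w46.png

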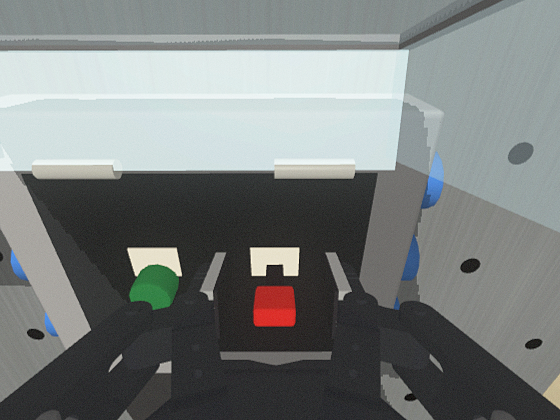

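```bash
python3 -m inch '[{"delta_pos":[-0.3,0,-1.3],"rotation":[0,0,0]},{"delta_pos":[-0.45,0,-2],"rotation":[0,0,0]},{"delta_pos":[-0.5,0,-2.2],"rotation":[0,0,0]},{"delta_pos":[-0.5,0,-2.2],"rotation":[0,0.11,0]},{"delta_pos":[-1,0,-2],"rotation":[0,0.11,0]},{"delta_pos":[-2,0,-2],"rotation":[0,0,0]},{"delta_pos":[-2,0,-2],"rotation":[0,0,0]},{"delta_pos":[0,0,-1],"rotation":[0,0,0]},{"delta_pos":[0,0,0],"rotation":[0,0,0]},{"delta_pos":[0,0,0],"rotation":[0,0,0]}]'
python3 - <<'E'
from h import *
st(); shot('wrist','w47')
for phi in (0,-.22): 
  t=box(.04,.015-.045*np.sin(phi),.06+.045*np.cos(phi)); print(phi,proj('w47',t))
E
```

```text
time_s: 59.6
eef_pos: [0.6342, 0.0093, 0.2024]
eef_rot: [-0.0, 0.696, 0.718, 0.0]
wrist_force: [1.2, -1.1, -0.3]
opening: 0.529
t 59.6 p [0.6342 0.0093 0.2024] x [-0.031  1.     0.   ] y [ 1.     0.031 -0.   ] z [-0.  0. -1.] F [ 1.2 -1.1 -0.3] op 0.529 q [-0.17  0.31  1.45  0.    1.38 -0.2 ]
0 [273.47016584 163.90996016]
-0.22 [273.46949628 152.38898975]
```

View pics/w47.png

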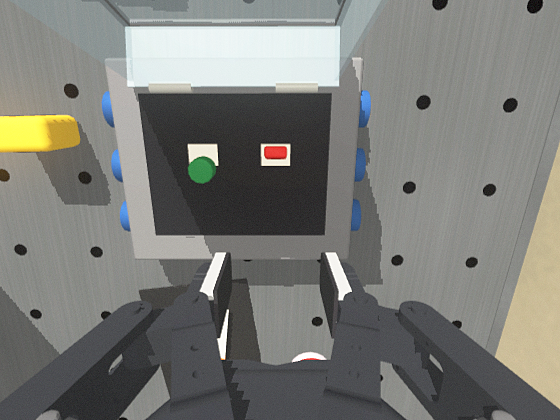

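```bash
python3 -m inch '[{"delta_pos":[0,0,-3],"rotation":[0,0,0]},{"delta_pos":[0,-1,-3],"rotation":[0,0,0]},{"delta_pos":[0,-1,-3],"rotation":[0,0,0]},{"delta_pos":[2,-1,0],"rotation":[0,0,0]},{"delta_pos":[3,-0.5,0],"rotation":[0,0,0]},{"delta_pos":[3,0,0],"rotation":[0,0,0]},{"delta_pos":[3,0,0],"rotation":[0,0,0]},{"delta_pos":[3,0,0],"rotation":[0,0,0]},{"delta_pos":[3,0,0],"rotation":[0,0,0]},{"delta_pos":[3,0,0],"rotation":[0,0,0]}]' 0; python3 -m inch '[{"delta_pos":[2,0,0],"rotation":[0,0,0]},{"delta_pos":[0,0,0],"rotation":[0,0,0]},{"delta_pos":[0,0,0],"rotation":[0,0,0]}]' 0
python3 - <<'E'
from h import *
st(); shot('wrist','w48'); goto(box(0,.205,.16)); shot('side','s14')
E
```

```text
time_s: 60.65
eef_pos: [0.592, 0.2097, 0.2905]
eef_rot: [-0.001, 0.696, 0.718, -0.001]
wrist_force: [0.6, 0.3, 0.4]
opening: 0.001
time_s: 60.95
eef_pos: [0.5918, 0.2281, 0.2909]
eef_rot: [-0.001, 0.696, 0.718, -0.001]
wrist_force: [-0.0, -0.6, 0.2]
opening: -0.0
t 60.95 p [0.5918 0.2281 0.2909] x [-0.032  0.999 -0.001] y [ 0.999  0.032 -0.003] z [-0.003 -0.001 -1.   ] F [-0.  -0.6  0.2] op -0.0 q [ 0.18  0.26  1.34 -0.    1.55  0.15]
shift cm [ 0.28 -0.59 13.13]
```

View pics/w48.png

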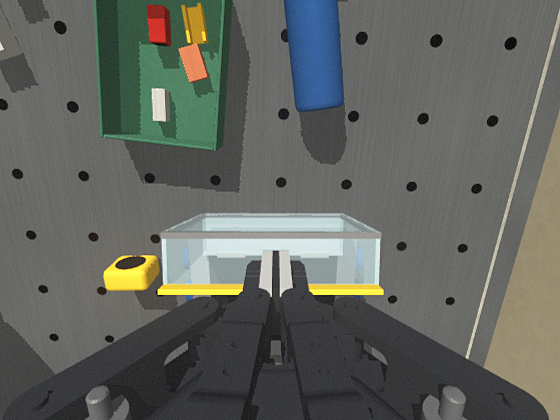

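View pics/s14.png

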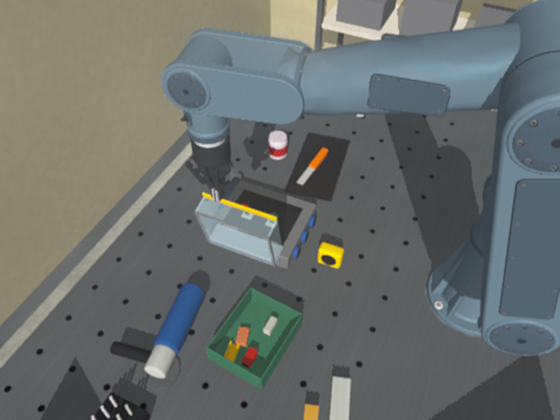

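Run:
```python
from h import *
for th in (1.7,1.78,1.85): print(th,proj('w48',lid(.1,-.082,.116,th)),proj('w48',lid(.1,-.094,.065,th)),proj('w48',lid(.1,.08,.116,th)),lid(0,-.082,.116,th))
```

```text
1.7 [380.6243195  249.97194001] [381.52997304 309.44308669] [342.28326677 214.05099827] [0.58718954 0.18530053 0.20891903]
1.78 [379.54884047 234.60781215] [382.03981463 294.1571641 ] [341.56589409 213.51586538] [0.58683069 0.19725857 0.20200699]
1.85 [378.30630322 221.63476143] [382.13143016 280.37426193] [340.94548597 213.2739782 ] [0.58653116 0.20724009 0.19519117]
```

```bash
python3 -m inch '[{"delta_pos":[0.5,0,2],"rotation":[0,0,0]},{"delta_pos":[0,0,3],"rotation":[0,0,0]},{"delta_pos":[0,0,3],"rotation":[0,0,0]},{"delta_pos":[0,0,2.5],"rotation":[0,0,0]},{"delta_pos":[0,0,1.5],"rotation":[0,0,0]},{"delta_pos":[0,0,0],"rotation":[0,0,0]},{"delta_pos":[0,0,0],"rotation":[0,0,0]}]' 0
python3 - <<'E'
from h import *
st(); shot('wrist','w49'); shot('side','s15'); goto(box(0,.184,.162))
b=cv2.imread('pics/s15.png')[150:270,160:320]; cv2.imwrite('pics/z5.png',cv2.resize(b,(800,600),interpolation=cv2.INTER_CUBIC))
E
```

```text
time_s: 61.75
eef_pos: [0.5934, 0.2318, 0.1734]
eef_rot: [0.0, 0.697, 0.717, 0.0]
wrist_force: [-0.5, 0.1, 0.4]
opening: -0.001
t 61.75 p [0.5934 0.2318 0.1734] x [-0.029  1.     0.   ] y [1.    0.029 0.001] z [ 0.001  0.    -1.   ] F [-0.5  0.1  0.4] op -0.001 q [ 0.19  0.34  1.47 -0.    1.33  0.16]
shift cm [-2.3  -0.83  1.25]
```

View pics/w49.png

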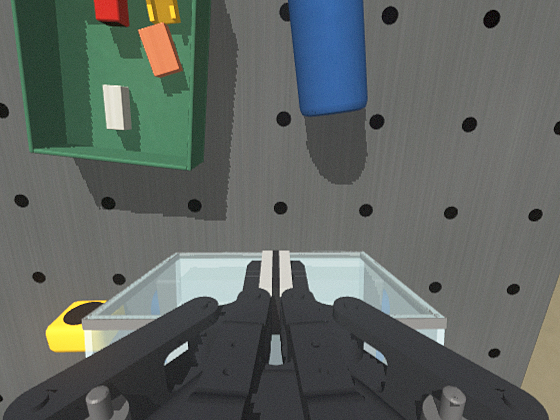

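View pics/z5.png

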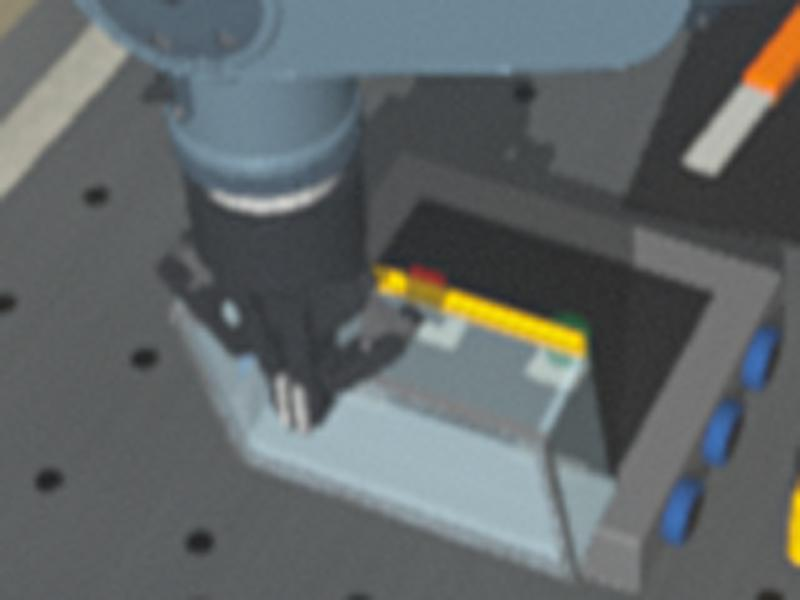

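```bash
python3 -m inch '[{"delta_pos":[-0.7,0,1],"rotation":[0,0,0]},{"delta_pos":[-0.8,0,0],"rotation":[0,0,0]},{"delta_pos":[-0.8,0,0],"rotation":[0,0,0]},{"delta_pos":[-1.2,0,-0.7],"rotation":[0,0,0]},{"delta_pos":[-1.3,0,-0.7],"rotation":[0,0,0]},{"delta_pos":[-1.5,0,-0.5],"rotation":[0,0,0]},{"delta_pos":[-1.5,0,-0.5],"rotation":[0,0,0]},{"delta_pos":[0,0,0],"rotation":[0,0,0]},{"delta_pos":[0,0,0],"rotation":[0,0,0]}]' 0
python3 - <<'E'
from h import *
st(); shot('wrist','w50'); shot('side','s16')
b=cv2.imread('pics/s16.png')[150:270,160:320]; cv2.imwrite('pics/z5.png',cv2.resize(b,(800,600),interpolation=cv2.INTER_CUBIC))
for th in (1.3,1.4,1.5,1.6): print(th,((proj('s16',lid(-.1,-.094,.067,th))-[160,150])*5).round(),((proj('s16',lid(-.1,-.082,.116,th))-[160,150])*5).round())
E
```

```text
time_s: 62.75
eef_pos: [0.5955, 0.1533, 0.1869]
eef_rot: [0.0, 0.697, 0.717, 0.0]
wrist_force: [0.2, 0.4, -0.4]
opening: 0.0
t 62.75 p [0.5955 0.1533 0.1869] x [-0.029  1.    -0.   ] y [1.    0.029 0.001] z [ 0.001 -0.    -1.   ] F [ 0.2  0.4 -0.4] op 0.0 q [ 0.06  0.28  1.52 -0.    1.34  0.03]
1.3 [651. 219.] [610. 287.]
1.4 [637. 239.] [595. 314.]
1.5 [623. 262.] [581. 344.]
1.6 [609. 287.] [567. 376.]
```

View pics/z5.png

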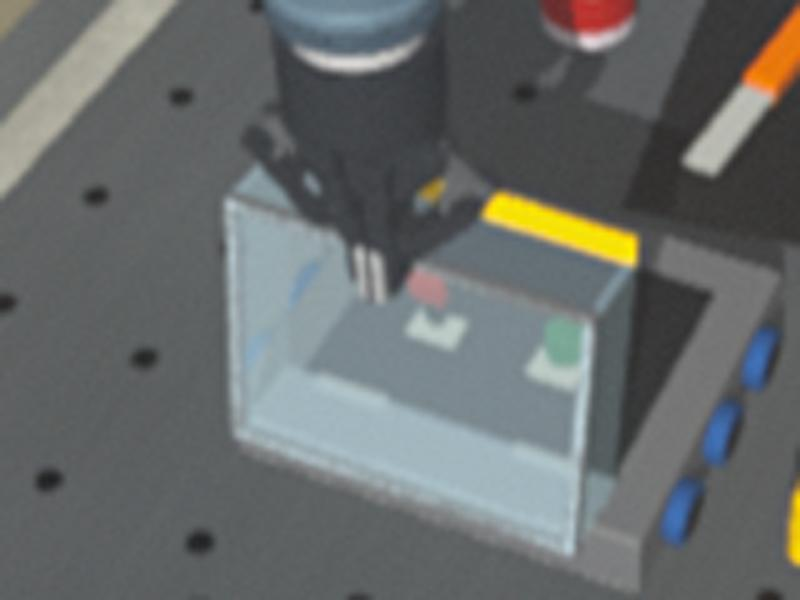

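```bash
python3 -m inch '[{"delta_pos":[-1.5,0,-0.2],"rotation":[0,0,0]},{"delta_pos":[-1.6,0,-0.2],"rotation":[0,0,0]},{"delta_pos":[-1.5,0,0.2],"rotation":[0,0,0]},{"delta_pos":[-1.6,0,0.2],"rotation":[0,0,0]},{"delta_pos":[-1.5,0,0.4],"rotation":[0,0,0]},{"delta_pos":[-1.5,0,0.5],"rotation":[0,0,0]},{"delta_pos":[-1.4,0,0.8],"rotation":[0,0,0]},{"delta_pos":[-1.4,0,0.8],"rotation":[0,0,0]},{"delta_pos":[0,0,0],"rotation":[0,0,0]}]' 0
python3 - <<'E'
from h import *
st(); shot('wrist','w51'); shot('side','s17')
b=cv2.imread('pics/s17.png')[110:270,160:373]; cv2.imwrite('pics/z5.png',cv2.resize(b,(800,600),interpolation=cv2.INTER_CUBIC))
E
```

```text
time_s: 63.75
eef_pos: [0.5975, 0.0322, 0.1593]
eef_rot: [-0.001, 0.697, 0.717, -0.001]
wrist_force: [-0.4, -0.8, -0.2]
opening: 0.002
t 63.75 p [0.5975 0.0322 0.1593] x [-0.028  1.    -0.   ] y [ 1.     0.028 -0.004] z [-0.004 -0.    -1.   ] F [-0.4 -0.8 -0.2] op 0.002 q [-0.14  0.28  1.58 -0.    1.28 -0.17]
```

View pics/z5.png

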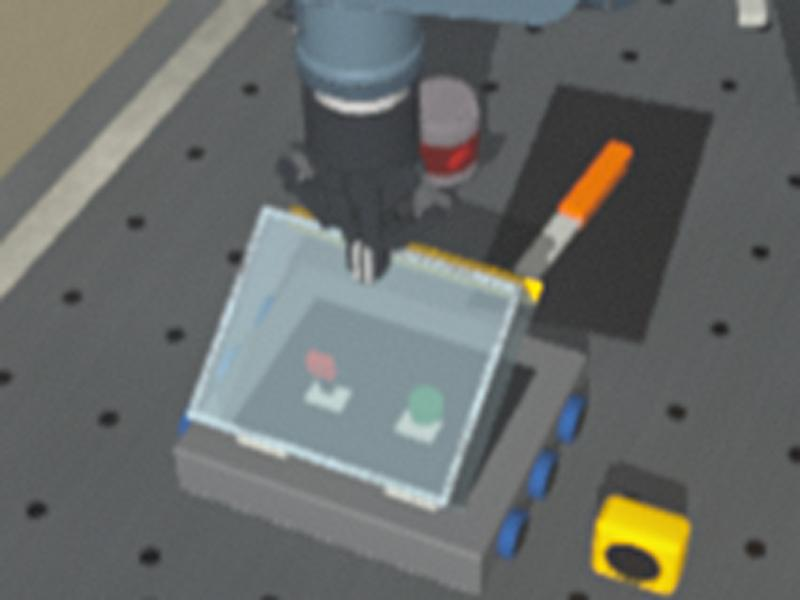

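```bash
python3 -m inch '[{"delta_pos":[-1.2,0,0.9],"rotation":[0,0,0]},{"delta_pos":[-1.2,0,1],"rotation":[0,0,0]},{"delta_pos":[-1,0,1.2],"rotation":[0,0,0]},{"delta_pos":[-0.9,0,1.2],"rotation":[0,0,0]},{"delta_pos":[-0.4,0,1],"rotation":[0,0,0]},{"delta_pos":[0,0,0.7],"rotation":[0,0,0]},{"delta_pos":[0,0,0.4],"rotation":[0,0,0]},{"delta_pos":[0,0,0],"rotation":[0,0,0]},{"delta_pos":[0,0,0],"rotation":[0,0,0]}]' 0
python3 - <<'E'
from h import *
st()
E
```

```text
time_s: 64.75
eef_pos: [0.6002, -0.0123, 0.0977]
eef_rot: [0.0, 0.696, 0.718, 0.0]
wrist_force: [-0.2, -0.4, -0.8]
opening: 0.0
t 64.75 p [ 0.6002 -0.0123  0.0977] x [-0.031  1.     0.   ] y [1.    0.031 0.   ] z [ 0.  0. -1.] F [-0.2 -0.4 -0.8] op 0.0 q [-0.22  0.35  1.63  0.    1.17 -0.25]
```

```bash
python3 -m inch '[{"delta_pos":[0,0,0.2],"rotation":[0,0,0]},{"delta_pos":[0,0,0.2],"rotation":[0,0,0]},{"delta_pos":[0,0,0],"rotation":[0,0,0]}]'; python3 -m inch '[{"delta_pos":[0,0,0.2],"rotation":[0,0,0]},{"delta_pos":[0,0,0.1],"rotation":[0,0,0]},{"delta_pos":[0,0,0],"rotation":[0,0,0]}]';python3 -m inch '[{"delta_pos":[0,0,0.2],"rotation":[0,0,0]},{"delta_pos":[0,0,0],"rotation":[0,0,0]}]'
```

```text
time_s: 65.05
eef_pos: [0.6001, -0.0126, 0.0935]
eef_rot: [-0.0, 0.696, 0.718, 0.0]
wrist_force: [0.1, 0.0, 0.4]
opening: -0.002
time_s: 65.35
eef_pos: [0.6, -0.0127, 0.0904]
eef_rot: [-0.0, 0.696, 0.718, -0.0]
wrist_force: [-0.2, -0.5, 0.3]
opening: -0.002
time_s: 65.55
eef_pos: [0.6002, -0.0127, 0.0884]
eef_rot: [-0.0, 0.696, 0.718, 0.0]
wrist_force: [0.6, -0.4, -0.4]
opening: -0.001
```

```bash
python3 -m inch '[{"delta_pos":[0,0,0.2],"rotation":[0,0,0]},{"delta_pos":[0,0,0],"rotation":[0,0,0]}]';python3 -m inch '[{"delta_pos":[0,0,0.2],"rotation":[0,0,0]},{"delta_pos":[0,0,0],"rotation":[0,0,0]}]'
python3 - <<'E'
from h import *
shot('side','s18')
b=cv2.imread('pics/s18.png')[110:270,160:373]; cv2.imwrite('pics/z5.png',cv2.resize(b,(800,600),interpolation=cv2.INTER_CUBIC))
E
```

```text
time_s: 65.75
eef_pos: [0.6003, -0.0128, 0.0883]
eef_rot: [0.0, 0.696, 0.718, -0.0]
wrist_force: [-5.5, 1.4, 11.9]
opening: 0.001
time_s: 65.95
eef_pos: [0.6005, -0.0128, 0.0881]
eef_rot: [0.0, 0.696, 0.718, -0.0]
wrist_force: [-10.2, 2.5, 23.9]
opening: 0.0
```

View pics/z5.png

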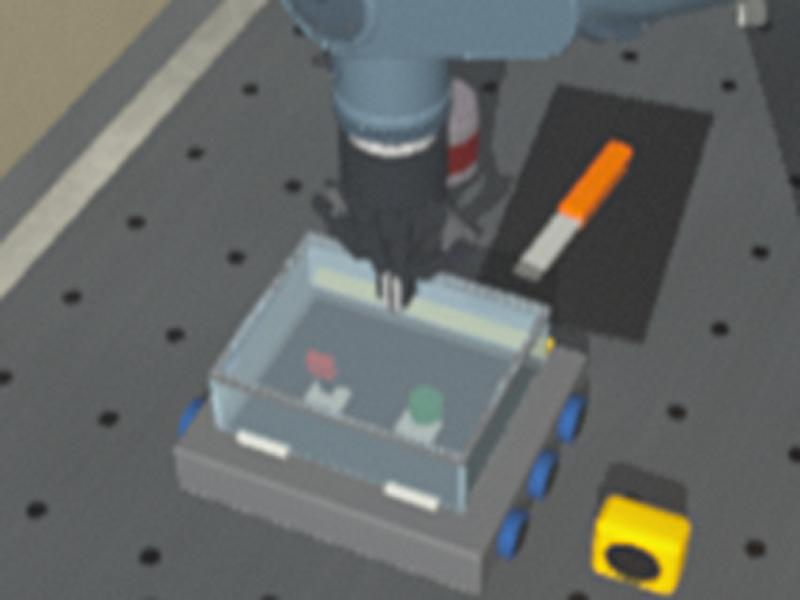

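Force jumped to ~24 N at the stop: the cover is shut (lever still up beneath). Raise, retreat and check everything.

```bash
python3 -m inch '[{"delta_pos":[0,0,-1],"rotation":[0,0,0]},{"delta_pos":[0,0,-3],"rotation":[0,0,0]},{"delta_pos":[0,0,-4],"rotation":[0,0,0]},{"delta_pos":[0,-3,-3],"rotation":[0,0,0]},{"delta_pos":[0,-3,-2],"rotation":[0,0,0]},{"delta_pos":[0,-3,0],"rotation":[0,0,0]},{"delta_pos":[0,-3,0],"rotation":[0,0,0]},{"delta_pos":[0,-3,0],"rotation":[0,0,0]},{"delta_pos":[0,-2,0],"rotation":[0,0,0]},{"delta_pos":[0,0,0],"rotation":[0,0,0]}]'
python3 - <<'E'
from h import *
st(); shot('side','s19'); shot('top','t9')
b=cv2.imread('pics/s19.png')[110:270,160:373]; cv2.imwrite('pics/z5.png',cv2.resize(b,(800,600),interpolation=cv2.INTER_CUBIC))
for th in (0,.05,.1): print(th,((proj('s19',lid(-.1,-.082,.116,th))-[160,110])*3.75).round(),((proj('s19',lid(.1,-.082,.116,th))-[160,110])*3.75).round())
for phi in (1.28,0,-.22): print(phi,((proj('s19',box(.04,.015-.04*np.sin(phi),.06+.04*np.cos(phi)))-[160,110])*3.75).round())
E
```

```text
time_s: 67.0
eef_pos: [0.4285, -0.0176, 0.2145]
eef_rot: [-0.0, 0.697, 0.717, -0.0]
wrist_force: [0.5, 0.3, -0.5]
opening: 0.001
t 67.0 p [ 0.4285 -0.0176  0.2145] x [-0.03  1.   -0.  ] y [ 1.    0.03 -0.  ] z [-0. -0. -1.] F [ 0.5  0.3 -0.5] op 0.001 q [-0.32 -0.17  1.94 -0.    1.38 -0.35]
0 [551. 305.] [311. 229.]
0.05 [550. 300.] [308. 224.]
0.1 [549. 296.] [306. 220.]
1.28 [350. 342.]
0 [326. 351.]
-0.22 [321. 360.]
```

View pics/z5.png

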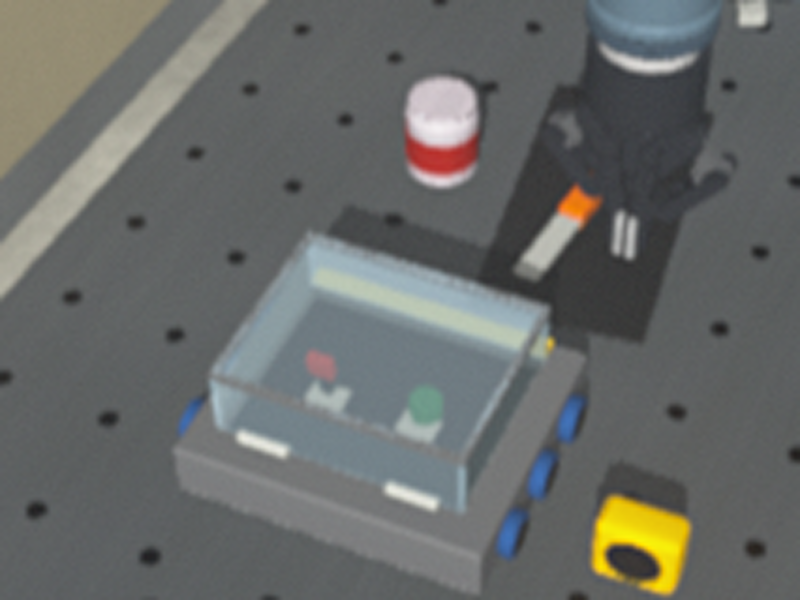

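View pics/t9.png

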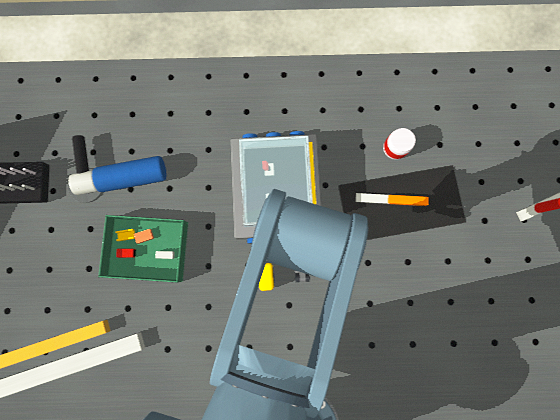

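View pics/s19.png

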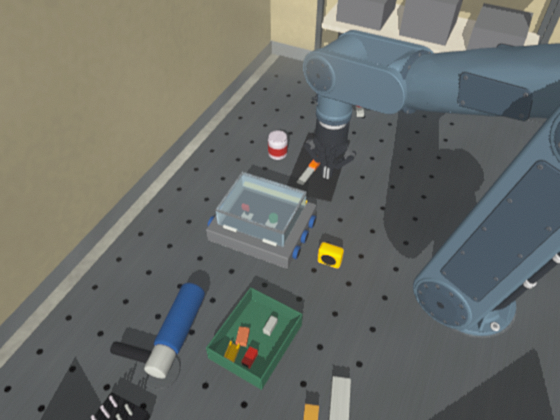

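```bash
python3 -c "
from bench import hand_in
print(hand_in())"
```

```text
the job is handed in; nothing more can be done
None
```

The trip test is done and handed in at about 67 s of the 210 s allowed; no verdict was reported.

- **Offcuts:** I put all four (bar, tube, flat, channel) in the green bin. The flat was later knocked round against the channel while the robot was elsewhere, but it stayed in the bin.
- **Cover and button:** I levered the cover open by its lip with the blade, to about 1.78 rad by my camera estimate. I laid the blade back on its mat, then pressed the button and the lever dropped.
- **Lever:** My first lift slipped off near the top and the lever dropped again. The second attempt, with the gripper tilted to follow the lever, brought it up against its stop. It stayed up after release.
- **Closing:** I pushed the cover shut with closed fingers until the force jumped to about 24 N at the stop.

**Last checks, from the side and top pictures:**
- The cover's corners matched the shut position to about a pixel, and the lever looked fully up under it.
- The blade was on the mat, and the tin, grinder and tape measure had not visibly moved.
- The gripper was clear of everything, with near-zero wrist force.
- The cover and lever angles are picture estimates; I had no joint reading for them.

**What disagreed:** the real fingertips sit about 20–25 mm short of the reported tool point. My first grasp on the bar closed in the air because of this, and I corrected for it from then on.

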